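# Fill the last jar of dates and line the jars up for the capper

### The arm

A 6-joint arm with a two-finger parallel gripper is mounted at the origin on the work surface. World frame = base frame: x ahead of the robot, y to its left, z up, the work surface at z = 0. Lengths are in m, angles in rad, forces in N, time in s.
With the tool pointing down it reaches from about 0.35 to 0.775 m from the base axis. Payload 7.3 kg.
Tool frame: the origin (TCP) lies on the centre line of the jaws, within the pads' length; the fingertips stand robot.nose_length ahead of it and the grasp point (between the pads) is the TCP (robot.nose_length is the distance from the TCP to the fingertips, in m); z points along the fingers, y is the direction in which the jaws open and shut (so a half turn about z gives the same grasp; the last joint's range is limited). The gripper opens to 92 mm and grips with 3 to 60 N. Pads are 19 mm wide; open, the fingers measure 130 mm over their backs; the gripper's body (75 mm by 190 mm) begins 47 mm behind the grasp point.
Start: joints at [1.121, 0.342, 1.524, -0, 1.275, -0.146], TCP at [0.157, 0.501, 0.246] pointing down, gripper open.
Joint ranges: [-2.53, 2.53], [-0.77, 2.02], [0.04, 2.7], [-1, 4.14], [0.28, 2.66], [-3.11, 3.11]. Speed limits (rad/s): [2.57, 2.57, 3.14, 3.14, 3.14, 3.14].

### API

Orientations are given as [roll, pitch, yaw] about the fixed x, y, z axes, in that order (R = Rz(yaw) Ry(pitch) Rx(roll)).
In Python, from cell import robot, read_camera gives the robot as it stands.
- The arm moves only by the shell command python3 -m crank 'ROWS' [FORCE]. ROWS is JSON, a list of rows, each a list of 7 numbers: the shift along the tool's x, y, z in cm, then the turn, a rotation vector about the tool's x, y, z in degrees, then the opening, from 0 (shut) to 1 (fully open). In form: [[tx, ty, tz, wx, wy, wz, jaw], ...]. A call has 1 to 5 rows; each row is the pose to reach, as a shift and turn from the pose commanded when the call began, along the tool's axes at that moment; what a row does not reach only later rows make up. A row lasts 1/8 s, in which the tool goes at most 62.5 mm and 10.7 degrees, less where a joint would pass 70% of its speed; a pose out of reach is approached as far as the arm can. A call with a gripper value outside its range is refused whole. The fingers move at their own pace and stop on an object; FORCE is the grip in N (left out, the last holds). Time passes only in rows, so rows that repeat a pose let the fingers close. It gives the time, the measured TCP pose, the force and the opening at its end, in the units of the state.
- robot.observe(): the state, without advancing time (a new reading comes with each control period).
- read_camera(name): name is "side" or "top"; returns a dict with "frame" (420x560x3 uint8, red, green, blue), "intrinsics" (3x3 intrinsics, pixels), "R" (3x3) and "t" (3): a world point X has camera coordinates R X + t. Camera axes: x right, y down, z forward; pixel columns grow to the right and rows downward; lengths in m; the calibration is good to about 2 mm. A picture is of the moment at which its call begins. There is no depth.
- robot.hand_in(): hands the job in, once; it reports no verdict.
The state is a dict: "time": time; "qpos": joint angles; "qvel": joint speeds; "joint_efforts": joint torques, N m; "tool_pos": TCP position; "tool_rot": TCP orientation; "contact_force": force on the tool from outside, world axes, zero at the start; "torque": the same for the moment, N m; "opening": finger opening in m.
Only numpy, scipy, OpenCV 4.12 (cv2) and the standard library are available. Lean on these libraries where they do the work, as an engineer would, in place of code of your own. Each camera call takes 0.05 s, during which the arm holds its last target.

### The job

Take the lid off the steel tray and lay it flat on the bench, then use the scoop to tip all the dates from the tray into the empty jar, never touching a date with the fingers, and leave the scoop standing in the emptied tray. Slide all the jars along the bench, without lifting them, upright into single file between the guide rails of the capper's lane, the first against the stop and each next one up against the one before. Leave the label roll, the caps and the white bottle where they are.

Things in the scene. Friction and masses are not known exactly. Their poses are not given: they have to be found in the camera images.
- tray: Narrow steel tray, fixed. Origin: underside centre; x along its length, z up; the dates start in its +x half. Flat floor 200 mm long (x -100 to 100) and 70 mm wide inside, its top 3 mm above the bench; long sides upright, end walls sloping outward 40 deg from vertical. Rim 42 mm above the bench; 293 x 92 mm over the flange.
- lid: Loose flat stainless lid, 291 x 90 x 2 mm, 160 g, lying on the tray's rim at the start. Origin: centre of its underside; x along its length, z up. On its top in the middle a black bar grip 70 mm long (along x), 12 mm wide, rising to 24 mm above the underside.
- date_1: A dried date, dark brown, like the other dates: oblong with round ends, 19 mm thick and 29 mm long, 10 g, rolls easily. Origin at its middle, x along its length. One of up to six, at first under the lid in the tray's +x half.
- date_2: A dried date, dark brown, like the other dates: oblong with round ends, 19 mm thick and 29 mm long, 10 g, rolls easily. Origin at its middle, x along its length. One of up to six, at first under the lid in the tray's +x half.
- date_3: A dried date, dark brown, like the other dates: oblong with round ends, 19 mm thick and 29 mm long, 10 g, rolls easily. Origin at its middle, x along its length. One of up to six, at first under the lid in the tray's +x half.
- date_4: A dried date, dark brown, like the other dates: oblong with round ends, 19 mm thick and 29 mm long, 10 g, rolls easily. Origin at its middle, x along its length. One of up to six, at first under the lid in the tray's +x half.
- date_5: A dried date, dark brown, like the other dates: oblong with round ends, 19 mm thick and 29 mm long, 10 g, rolls easily. Origin at its middle, x along its length. One of up to six, at first under the lid in the tray's +x half.
- date_6: A dried date, dark brown, like the other dates: oblong with round ends, 19 mm thick and 29 mm long, 10 g, rolls easily. Origin at its middle, x along its length. One of up to six, at first under the lid in the tray's +x half.
- scoop: Steel hand scoop, 120 g. Origin: centre of underside; x to its open front (nose), z up. Floor x -42 to 42 mm, 64 mm wide, 2 mm thick; walls 2 mm thick, 32 mm high (18 mm over the front 28 mm), closed at the rear; 60 mm wide inside. Black handle from the rear leaning back 30 deg from vertical: 14 mm wide in y, 20 mm thick, top at z 112, x -97 mm.
- scoop_lip (a point): Middle of the scoop's front edge, on the underside (42 mm ahead of the scoop's origin).
- scoop_grip (a point): Point on the axis of the scoop's handle, at x = -90 mm, 101 mm above the scoop's underside: where to grip it, with the fingertips above the jars' rims.
- jar_empty: The empty, open, clear wide-mouth jar: 84 mm across, 80 mm high, 70 g, wall 3 mm (78 mm inside), floor 3 mm thick. Origin: centre of its underside, z up.
- jar_mouth (a point): Centre of the empty jar's mouth, at its rim (80 mm above its underside).
- jar_full1: A jar of the same kind, already full of dates (fixed contents): 84 mm across, 80 mm high, about 300 g. Origin: centre of its underside. May be absent.
- jar_full2: Another full jar, the same as jar_full1. May be absent.
- lane: Infeed lane of the capping machine, fixed: two straight white guide rails 90 mm apart inside, 40 mm high, posts outside them to 58 mm, bed flush with the bench. Origin on the centre line on the bench where the parallel rails begin; x along the lane to the stop, z up. Before the origin the rails flare outwards at 25 deg for 55 mm. Three jars fit between origin and stop.
- lane_stop (a point): Face of the stop gate, a steel plate across the lane 270 mm from the lane's origin, on the centre line at bench level: the front jar touches it when its axis is 42 mm before this point.
- label_roll: Bystander: roll of labels lying flat, 110 mm across, 45 mm high. Leave alone.
- caps: Bystander: stack of white caps, 85 mm across, 58 mm high. Leave alone.
- sanitiser: Bystander: white bottle, 64 mm across, 160 mm high. Leave alone.
There are look-alikes about, which are no part of the job. Leave any pink look-alike of the scoop alone.

How it is judged:
By the outcome, as a careful person would: the job done as asked, in the order asked, and still so for the second after the job is handed in, with the robot touching nothing.
Of jar_full1, jar_full2 only 1 to 2 are there at a start; the rules pass over those that are not, and their reading is None.
Of date_1, date_2, date_3, date_4, date_5, date_6 only 3 to 6 are there at a start; the rules pass over those that are not, and their reading is None.
At some moment in a run one of jar_full1, jar_full2 may be knocked a few centimetres aside while the robot is not near it.
It also fails if it takes over 210 s, if anything falls off the work surface, if the arm or the gripper's body presses on something with over 40 N, if the wrist force passes 120 N, or if a joint passes its speed limit or range.

## Working session

There is one attempt and no reset: what is moved stays moved. The work goes in short steps, Python scripts to look and compute and a shell command to move; the robot and the scene stay as the last step left them, time stands still between calls to the robot, and variables do not carry over. Pictures are saved under pics/ and viewed, and the job is handed in when it is done.

```bash
ls; mkdir -p pics; python3 - <<'E'
from cell import robot, read_camera
import cv2
print(robot.observe(), robot.nose_length)
for n in ("side","top"):
    c=read_camera(n); cv2.imwrite(f"pics/{n}0.png",c["frame"][:,:,::-1]); print(n,c["intrinsics"].tolist(),c["R"].tolist(),c["t"].tolist())
E
```

```text
pics
{'time': 0.0, 'qpos': array([ 1.12100803e+00,  3.42716027e-01,  1.52502373e+00,  2.60905472e-06,
        1.27537780e+00, -1.45992522e-01]), 'qvel': array([-6.07987443e-04, -1.33361715e-03, -1.55118708e-03, -7.25914046e-04,
        8.19722177e-05,  1.28770524e-03]), 'joint_efforts': array([-2.53816552e-04, -4.31237519e+01, -2.44215328e+01,  7.17201247e-02,
        5.59447089e-02, -7.49255651e-05]), 'tool_pos': array([0.15686009, 0.5006255 , 0.24504607]), 'tool_rot': array([-3.14008434e+00, -2.24302324e-04,  2.83779595e+00]), 'contact_force': array([-0.53910877,  0.26745034, -0.25814301]), 'torque': array([-0.02651739,  0.0209979 , -0.00431596]), 'opening': 0.09191410182663498} 0.019
side [[380.9904572508339, 0.0, 281.83667196771444], [0.0, 380.9904572508339, 208.34981117340467], [0.0, 0.0, 1.0]] [[0.8983729192965032, -0.43922759451736404, 0.0022843137195213406], [-0.24981331349739358, -0.5152187560994161, -0.8198432421889099], [0.36127469642106425, 0.7359543148714196, -0.5725834787592177]] [-0.4224513674123791, 0.2469871166607766, 0.8889807948237406]
top [[411.4638787334818, 0.0, 276.4554610617984], [0.0, 411.4638787334818, 218.01696265395668], [0.0, 0.0, 1.0]] [[0.028256139011104093, -0.9995787290564906, 0.006629858670866107], [-0.9816619535161791, -0.028999334010418088, -0.18841137875869216], [0.18852426800543287, -0.0011845019048991998, -0.982067817071842]] [0.10621207574346189, 0.5473209808545256, 1.268681600255916]
```

View pics/side0.png

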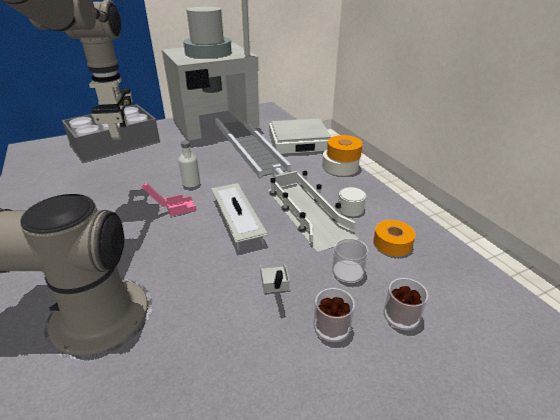

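View pics/top0.png

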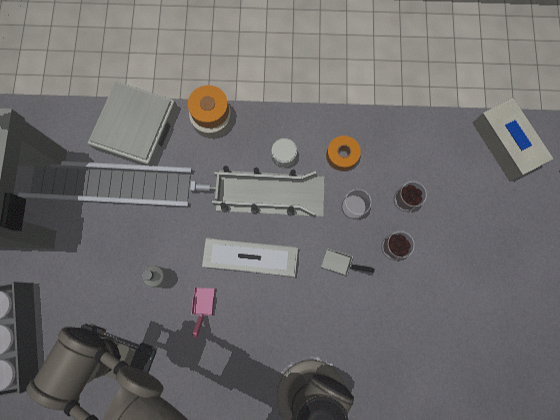

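The side view shows the tray with lid (238,210), the lane (310,210), the empty jar (350,260), full jars (334,315) and (405,303), and the scoop (277,280). In the top view, the same are at tray (250,257), jar (356,204), full jars (410,196) and (399,245), and scoop (337,262). The lane opens to the right, toward -y. I'll zoom in to measure.

```bash
cat > h.py <<'E'
import numpy as np, cv2
from cell import robot, read_camera
from scipy.spatial.transform import Rotation as Rn
def ray(c,u,v,z):
    K=np.array(c["intrinsics"]);R=np.array(c["R"]);t=np.array(c["t"])
    d=R.T@np.linalg.solve(K,[u,v,1]);o=-R.T@t
    return o+d*(z-o[2])/d[2]
def proj(c,X):
    K=np.array(c["intrinsics"]);p=K@(np.array(c["R"])@np.array(X,float)+np.array(c["t"]));return p[:2]/p[2]
def crop(name,fn,u0,u1,v0,v1,s,c=None):
    c=c or read_camera(name)
    im=np.ascontiguousarray(c["frame"][v0:v1,u0:u1,::-1]); im=cv2.resize(im,None,fx=s,fy=s,interpolation=cv2.INTER_CUBIC)
    st=20
    for u in range((u0+st-1)//st*st,u1,st):
        cv2.line(im,((u-u0)*s,0),((u-u0)*s,6),(0,255,255),1); cv2.putText(im,str(u),((u-u0)*s,16),0,.35,(0,255,255),1)
    for v in range((v0+st-1)//st*st,v1,st):
        cv2.line(im,(0,(v-v0)*s),(6,(v-v0)*s),(0,255,255),1); cv2.putText(im,str(v),(8,(v-v0)*s+4),0,.35,(0,255,255),1)
    cv2.imwrite("pics/"+fn,im); return c
def st():
    o=robot.observe(); print(round(o["time"],2),np.round(o["tool_pos"],4),np.round(np.degrees(o["tool_rot"]),2),"q",np.round(o["qpos"],2),"F",np.round(o["contact_force"],1),"op",round(o["opening"],4)); return o
def go(pos,rpy=None,o=None):
    """shift (cm) & rotvec (deg) from current tool pose to target"""
    o=o or robot.observe(); R=Rn.from_euler("xyz",o["tool_rot"])
    d=R.inv().apply(np.array(pos)-o["tool_pos"])*100
    w=np.zeros(3) if rpy is None else np.degrees((R.inv()*Rn.from_euler("xyz",rpy,degrees=True)).as_rotvec())
    print("row",np.round(d,2),np.round(w,2)); return d,w
E
python3 - <<'E'
from h import *
c=crop("top","t1.png",195,435,130,280,3)
crop("top","t2.png",195,315,155,285,5,c)
crop("top","t3.png",310,440,170,285,5,c)
E
```

```text
(no output)
```

View pics/t2.png

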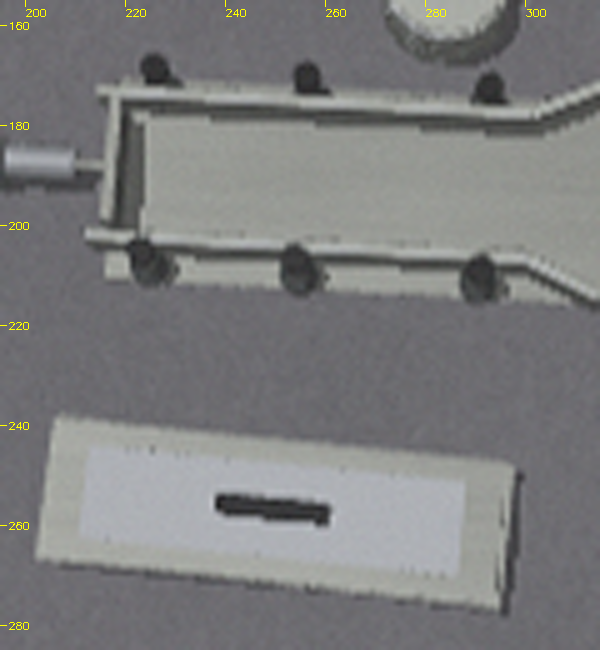

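View pics/t3.png

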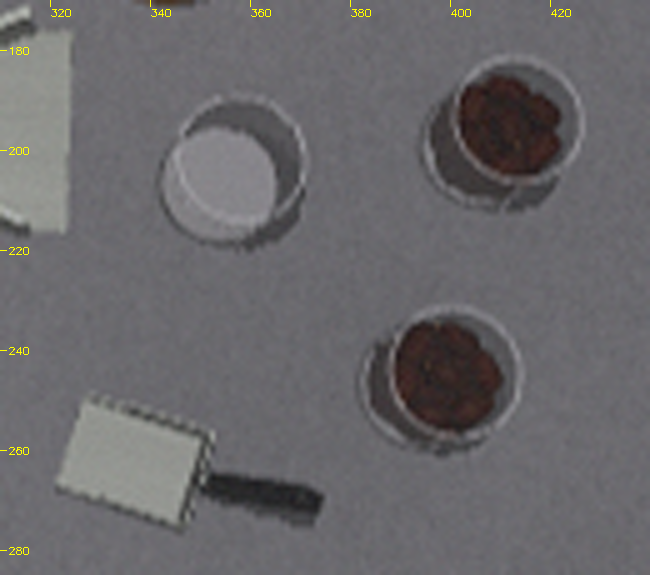

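```bash
cat > m1.py <<'E'
from h import *
c=read_camera("top")
T=lambda x,y:(195+x/5,155+y/5)
S=lambda x,y:(310+x/5,170+y/5)
P=[ray(c,*T(*p),0.043) for p in [(55,415),(37,560),(503,612),(517,465)]]
P=np.array(P);print(np.round(P,3)); print("lid c",P.mean(0), "len",np.linalg.norm((P[0]+P[1]-P[2]-P[3])/2),np.linalg.norm((P[0]-P[1]+P[3]-P[2])/2)); d=(P[0]+P[1]-P[2]-P[3]);print("yaw",np.degrees(np.arctan2(d[1],d[0])))
for n,p in dict(e=(239,162),f1=(520,120),f2=(456,372)).items(): print(n,ray(c,*S(*p),0.08))
for n,p in dict(far0=(105,91),far1=(533,113),near0=(92,233),near1=(520,257),stopA=(113,95),stopB=(108,220)).items(): print(n,ray(c,*T(*p),0.04))
P=np.array([ray(c,*S(*p),z) for p,z in [((90,397),.018),((55,487),0.018),((185,530),.032),((213,435),.032),((320,507),.11)]]);print(np.round(P,3))
E
python3 m1.py
```

```text
[[0.474 0.345 0.043]
 [0.382 0.351 0.043]
 [0.357 0.056 0.043]
 [0.45  0.049 0.043]]
lid c [0.41586219 0.20051073 0.043     ] len 0.2962453220721914 0.09300936004796719
yaw 85.3900334667795
e [ 0.5965178  -0.13400309  0.08      ]
f1 [ 0.62928407 -0.31322307  0.08      ]
f2 [ 0.46659865 -0.26776135  0.08      ]
far0 [0.69106303 0.32585948 0.04      ]
far1 [0.68452721 0.04282576 0.04      ]
near0 [0.59465948 0.32894031 0.04      ]
near1 [0.58694    0.04966325 0.04      ]
stopA [0.68847882 0.32042971 0.04      ]
stopB [0.60366604 0.31900932 0.04      ]
[[ 0.452 -0.048  0.018]
 [ 0.393 -0.026  0.018]
 [ 0.367 -0.107  0.032]
 [ 0.428 -0.125  0.032]
 [ 0.379 -0.175  0.11 ]]
```

Lid, jars and scoop all match the given sizes: lid 296x93 mm measured against 291x90, scoop 83 mm long at yaw about 72.5. I'll start with the lid, approaching above its grip.

```bash
python3 - <<'E'
from h import *
st(); go((0.416,0.2005,0.16),(180,0,85.4))
E
```

```text
0.2 [0.1569 0.5008 0.2453] [-1.7995e+02 -1.0000e-02  1.6259e+02] q [ 1.12  0.34  1.52  0.    1.28 -0.15] F [-1.   0.   0.1] op 0.0916
row [-33.7  -20.9    8.54] [-5.000e-02  3.000e-02  7.719e+01]
```

```bash
python3 -m crank '[[-33.7,-20.9,2,0,0,77.2,1],[-33.7,-20.9,2,0,0,77.2,1],[-33.7,-20.9,2,0,0,77.2,1],[-33.7,-20.9,2,0,0,77.2,1],[-33.7,-20.9,2,0,0,77.2,1]]' 30; python3 -m crank '[[0,0,0,0,0,0,1]]'; python3 - <<'E'
from h import *
st(); go((0.416,0.2005,0.13),(180,0,85.4))
E
```

```text
time: 0.82
tool_pos: [0.3619, 0.263, 0.23]
tool_rot: [3.141, -0.0, 1.894]
contact_force: [0.4, 0.7, 0.1]
opening: 0.0917
time: 0.95
tool_pos: [0.3632, 0.2617, 0.2297]
tool_rot: [-3.141, 0.001, 1.892]
contact_force: [-1.1, -0.2, 0.1]
opening: 0.0919
0.95 [0.3632 0.2617 0.2297] [-1.7999e+02  4.0000e-02  1.0842e+02] q [ 0.45  0.22  1.75 -0.    1.18  0.13] F [-1.1 -0.2  0.1] op 0.0919
row [-7.46  3.07  9.98] [ 0.    0.04 23.02]
```

```bash
python3 -m crank '[[-7.5,3.1,10,0,0,23,1],[-7.5,3.1,10,0,0,23,1],[-7.5,3.1,10,0,0,23,1],[-7.5,3.1,10,0,0,23,1]]'; python3 - <<'E'
from h import *
st(); go((0.416,0.2005,0.066),(180,0,85.4))
crop("side","s1.png",180,300,150,270,5)
E
```

```text
time: 1.45
tool_pos: [0.4142, 0.2046, 0.1302]
tool_rot: [-3.141, -0.0, 1.501]
contact_force: [0.1, 0.1, -0.7]
opening: 0.0919
1.45 [0.4142 0.2046 0.1302] [-1.7997e+02 -2.0000e-02  8.6020e+01] q [0.29 0.37 1.85 0.   0.92 0.36] F [ 0.1  0.1 -0.7] op 0.0919
row [-0.4   0.21  6.42] [-0.03 -0.02  0.62]
```

View pics/s1.png

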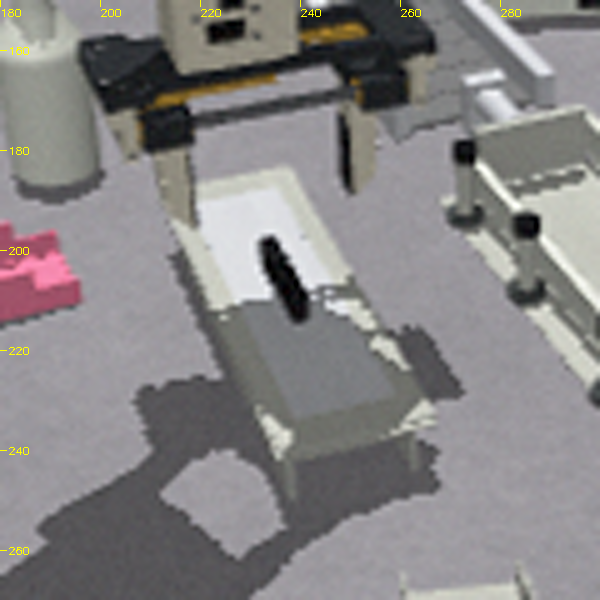

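The fingers straddle the black grip at (236,205). Descending and closing.

```bash
python3 -m crank '[[0,0,3.2,0,0,0,1],[0,0,6.4,0,0,0,1],[0,0,6.4,0,0,0,1],[0,0,6.4,0,0,0,0.1],[0,0,6.4,0,0,0,0]]' 30;  python3 -m crank '[[0,0,0,0,0,0,0],[0,0,0,0,0,0,0],[0,0,0,0,0,0,0]]'; python3 -m crank '[[0,0,-3,0,0,0,0],[0,0,-6,0,0,0,0],[0,0,-12,0,0,0,0],[0,0,-15,0,0,0,0]]' ; python3 - <<'E'
from h import *
st(); crop("side","s2.png",140,340,60,260,3);crop("top","t4.png",195,315,205,285,5)
E
```

```text
time: 2.12
tool_pos: [0.4154, 0.2044, 0.0676]
tool_rot: [3.139, -0.001, 1.5]
contact_force: [0.3, 0.1, 0.1]
opening: 0.0761
time: 2.5
tool_pos: [0.4146, 0.2037, 0.0661]
tool_rot: [3.141, -0.0, 1.499]
contact_force: [0.8, -0.0, 0.6]
opening: 0.0462
time: 3.0
tool_pos: [0.4153, 0.2039, 0.2189]
tool_rot: [3.138, -0.001, 1.499]
contact_force: [0.5, 0.1, 0.2]
opening: 0.0064
3.0 [0.4153 0.2039 0.2189] [ 1.7979e+02 -8.0000e-02  8.5880e+01] q [0.29 0.25 1.73 0.   1.15 0.36] F [0.5 0.1 0.2] op 0.0064
```

View pics/s2.png

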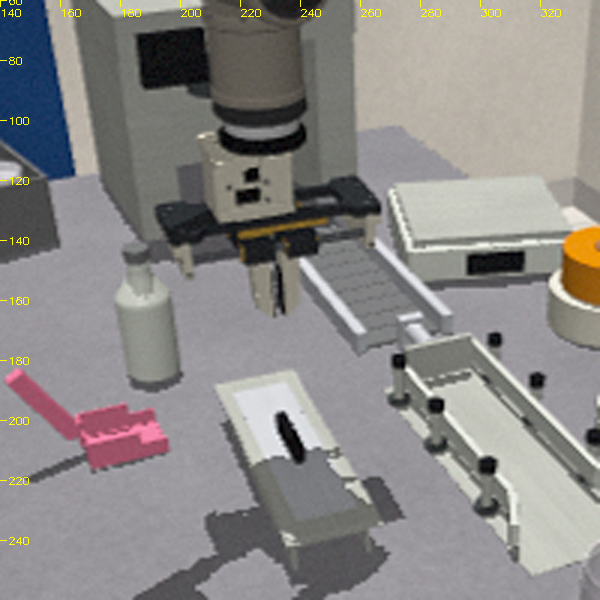

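View pics/t4.png

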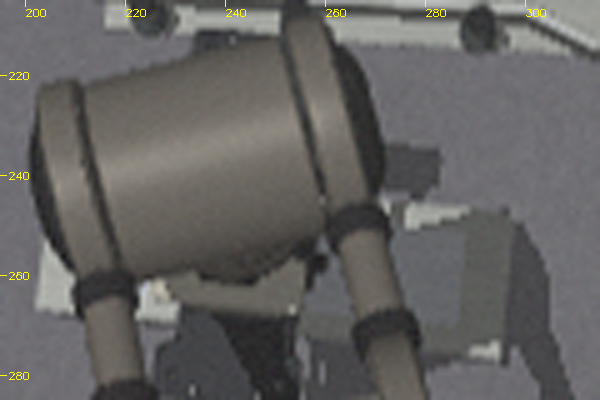

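The lid is still on the tray because I lifted before the slow fingers had closed. I'll redo the grasp and wait longer.

```bash
python3 -m crank '[[0,0,5,0,0,0,0.5],[0,0,8,0,0,0,0.5],[0,0,8,0,0,0,0.5],[0,0,8,0,0,0,0.5],[0,0,8,0,0,0,0.5]]' 30;  python3 - <<'E'
from h import *
o=st(); go((o["tool_pos"][0],o["tool_pos"][1],0.065))
E

```

```text
time: 3.72
tool_pos: [0.4153, 0.204, 0.1371]
tool_rot: [3.139, -0.001, 1.499]
contact_force: [0.5, 0.0, 0.5]
opening: 0.0443
3.73 [0.4153 0.204  0.1371] [ 1.7988e+02 -5.0000e-02  8.5880e+01] q [0.29 0.36 1.85 0.   0.94 0.36] F [0.5 0.  0.5] op 0.0443
row [-0.01 -0.02  7.21] [0. 0. 0.]
```

```bash
python3 -m crank '[[-0.3,0,4,0,0,0,0.5],[-0.3,0,7.1,0,0,0.4,0.5],[-0.3,0,7.1,0,0,0.4,0.5],[-0.3,0,7.1,0,0,0.4,0],[-0.3,0,7.1,0,0,0.4,0]]' 40;  python3 -m crank '[[0,0,0,0,0,0,0],[0,0,0,0,0,0,0],[0,0,0,0,0,0,0],[0,0,0,0,0,0,0]]'; python3 -m crank '[[0,0,-2,0,0,0,0],[0,0,-5,0,0,0,0],[0,0,-10,0,0,0,0],[0,0,-16,0,0,0,0],[0,0,-16,0,0,0,0]]' ; python3 - <<'E'
from h import *
st(); crop("side","s3.png",140,340,60,260,3)
E
```

```text
time: 4.35
tool_pos: [0.4147, 0.2009, 0.0657]
tool_rot: [3.14, -0.001, 1.492]
contact_force: [-0.4, -0.1, -0.2]
opening: 0.0303
time: 4.85
tool_pos: [0.415, 0.2009, 0.0654]
tool_rot: [3.14, -0.001, 1.492]
contact_force: [2.6, -0.0, 4.9]
opening: 0.012
time: 5.48
tool_pos: [0.4158, 0.2014, 0.2286]
tool_rot: [3.135, -0.003, 1.492]
contact_force: [-0.2, 0.6, -2.4]
opening: 0.0117
5.47 [0.4158 0.2014 0.2286] [ 1.796e+02 -1.700e-01  8.548e+01] q [0.28 0.24 1.72 0.   1.17 0.36] F [-0.2  0.6 -2.4] op 0.0117
```

View pics/s3.png

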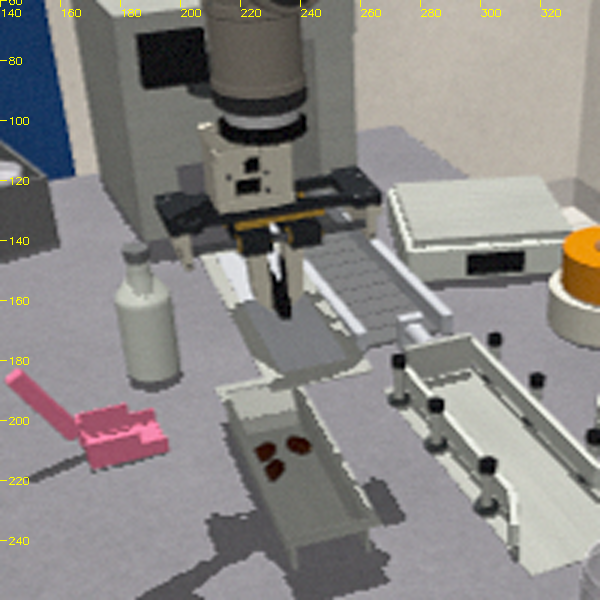

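The lid is off and three dates lie in the +y half at (265,450), (298,445) and (273,468) of the crop, so tray +x is world +y. Next I'll carry the lid to clear bench at about (0.2,-0.47).

```bash
python3 - <<'E'
from h import *
o=st(); go((0.46,-0.12,0.24),(180,0,40))
o=dict(tool_pos=np.array((0.46,-0.12,0.24)),tool_rot=np.radians((180,0,40))); go((0.2,-0.47,0.2),(180,0,-7),o)
E
```

```text
5.53 [0.4144 0.2009 0.2259] [ 1.7988e+02 -6.0000e-02  8.5480e+01] q [0.28 0.24 1.73 0.   1.17 0.36] F [ 0.5 -0.2 -1.6] op 0.0115
row [-31.63   7.08  -1.43] [ 0.09 -0.11 45.48]
row [-42.41  10.1    4.  ] [ 0. -0. 47.]
```

```bash
python3 -m crank '[[-6,1.4,-1.4,0,0,9,0],[-12,2.8,-1.4,0,0,18,0],[-18,4.2,-1.4,0,0,27,0],[-25,5.6,-1.4,0,0,36,0],[-31.6,7.1,-1.4,0,0,45.5,0]]'; python3 -m crank '[[0,0,0,0,0,0,0],[0,0,0,0,0,0,0]]'; python3 - <<'E'
from h import *
st();go((0.2,-0.47,0.2),(180,0,-7))
E
```

```text
time: 6.15
tool_pos: [0.4568, -0.1074, 0.2366]
tool_rot: [-3.137, 0.002, 0.692]
contact_force: [2.0, 0.2, -1.9]
opening: 0.0116
time: 6.4
tool_pos: [0.457, -0.1054, 0.237]
tool_rot: [-3.137, 0.002, 0.698]
contact_force: [0.0, 0.5, -1.6]
opening: 0.0118
6.4 [ 0.457  -0.1054  0.237 ] [-1.7974e+02  1.0000e-01  3.9980e+01] q [-0.39  0.25  1.68  0.    1.22  0.48] F [ 0.   0.5 -1.6] op 0.0118
row [-43.12  11.45   3.72] [-0.2   0.19 46.98]
```

```bash
python3 -m crank '[[-5,1.3,0,0,0,6,0],[-10,2.6,1,0,0,12,0],[-15,3.9,2,0,0,18,0],[-20,5.2,3,0,0,24,0],[-25,6.5,3.7,0,0,29,0]]'; python3 -m crank '[[-5,1,0,0,0,6,0],[-10,2,0,0,0,12,0],[-15,3,0,0,0,18,0],[-15,3,0,0,0,18,0],[-15,3,0,0,0,18,0]]'; python3 - <<'E'
from h import *
st();go((0.2,-0.47,0.1),(180,0,-7))
crop("top","t5.png",300,560,150,350,3)
E
```

```text
time: 7.02
tool_pos: [0.3079, -0.3154, 0.2009]
tool_rot: [-3.14, 0.0, 0.192]
contact_force: [0.9, 0.8, -1.3]
opening: 0.0117
time: 7.65
tool_pos: [0.1677, -0.3732, 0.2015]
tool_rot: [-3.14, -0.0, -0.12]
contact_force: [-0.1, 0.5, -1.3]
opening: 0.0117
7.65 [ 0.1677 -0.3732  0.2015] [-179.91   -0.     -6.9 ] q [-1.34  0.18  1.88  0.    1.08  0.35] F [-0.1  0.5 -1.3] op 0.0117
row [ 4.36  9.24 10.14] [-0.09 -0.    0.1 ]
```

View pics/t5.png

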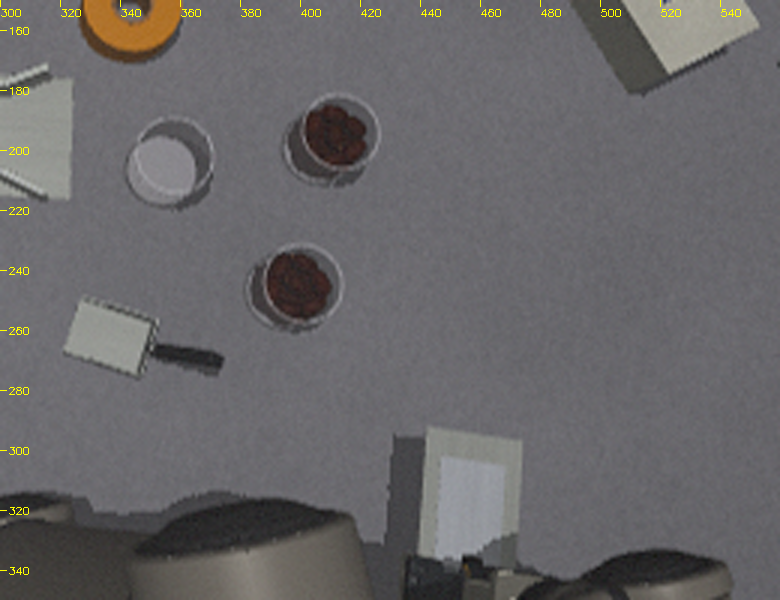

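The lid is held level over open bench. Moving further out, then lowering to TCP z of about 0.024.

```bash
python3 -m crank '[[2.2,5,5,0,0,0,0],[4.4,9.2,10,0,0,0,0],[4.4,9.2,15,0,0,0,0],[4.4,9.2,15.5,0,0,0,0],[4.4,9.2,15.5,0,0,0,0]]'; python3 - <<'E'
from h import *
st();go((0.2,-0.465,0.025),(180,0,-7))
E
```

```text
time: 8.32
tool_pos: [0.2003, -0.4703, 0.0477]
tool_rot: [-3.141, 0.0, -0.12]
contact_force: [-0.5, -0.1, -0.7]
opening: 0.0114
8.32 [ 0.2003 -0.4703  0.0477] [-179.97    0.     -6.89] q [-1.32  0.57  1.8   0.    0.78  0.37] F [-0.5 -0.1 -0.7] op 0.0114
row [-0.09 -0.53  2.27] [-0.03  0.    0.11]
```

```bash
python3 -m crank '[[0,0,1.2,0,0,0,0],[0,0,2.0,0,0,0,0],[0,0,2.3,0,0,0,0],[0,0,2.4,0,0,0,0],[0,0,2.4,0,0,0,0]]'; python3 -m crank '[[0,0,0,0,0,0,0.5],[0,0,0,0,0,0,0.5],[0,0,0,0,0,0,0.5],[0,0,0,0,0,0,0.5],[0,0,0,0,0,0,0.5]]';python3 -m crank '[[0,0,-4,0,0,0,0.5],[0,0,-10,0,0,0,0.5],[0,0,-16,0,0,0,0.5],[0,0,-20,0,0,0,0.5],[0,0,-20,0,0,0,0.5]]'; python3 - <<'E'
from h import *
st();
a=np.radians(72.5);c0=np.array((0.41,-0.0765));g=c0-0.09*np.array((np.cos(a),np.sin(a)));print(g)
go((g[0],g[1],0.22),(180,0,72.5))
E
```

```text
time: 8.95
tool_pos: [0.1992, -0.4711, 0.0234]
tool_rot: [3.141, -0.0, -0.123]
contact_force: [-0.5, 1.8, 3.8]
opening: 0.0115
time: 9.57
tool_pos: [0.1993, -0.4711, 0.0229]
tool_rot: [-3.141, -0.0, -0.123]
contact_force: [-0.5, -0.2, 0.6]
opening: 0.0456
time: 10.2
tool_pos: [0.1997, -0.4726, 0.2263]
tool_rot: [3.135, -0.003, -0.122]
contact_force: [-1.0, 0.1, 0.1]
opening: 0.0459
10.2 [ 0.1997 -0.4726  0.2263] [ 1.7962e+02 -1.6000e-01 -7.0200e+00] q [-1.32  0.33  1.59  0.    1.21  0.37] F [-1.   0.1  0.1] op 0.0459
[ 0.38293648 -0.16233453]
row [ 14.39 -33.03   0.45] [  0.43   0.13 -79.52]
```

The lid is released. Now over to the scoop handle.

```bash
python3 -m crank '[[14.4,-33,0.4,0,0,-79.5,0.5],[14.4,-33,0.4,0,0,-79.5,0.5],[14.4,-33,0.4,0,0,-79.5,0.5],[14.4,-33,0.4,0,0,-79.5,0.5],[14.4,-33,0.4,0,0,-79.5,0.5]]'; python3 - <<'E'
from h import *
st();go((0.383,-0.1623,0.2),(180,0,72.5))
crop("top","t6.png",300,560,150,350,3)
E
```

```text
time: 10.82
tool_pos: [0.3585, -0.2, 0.2184]
tool_rot: [-3.14, -0.0, 0.821]
contact_force: [0.8, -0.5, -0.2]
opening: 0.0462
10.82 [ 0.3585 -0.2     0.2184] [-179.9    -0.     47.02] q [-0.7   0.16  1.85  0.    1.13  0.05] F [ 0.8 -0.5 -0.2] op 0.0462
row [ 4.42 -0.77  1.84] [ -0.1   -0.03 -25.48]
```

View pics/t6.png

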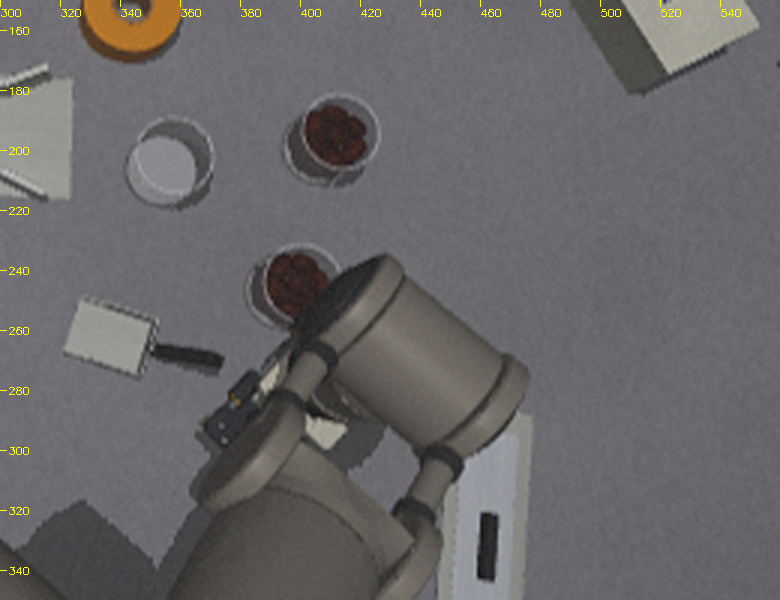

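The lid lies flat at (487,546 in the crop), and the scoop hasn't moved. Continuing to above the handle.

```bash
python3 -m crank '[[4.4,-0.8,0,0,0,-25.5,0.5],[4.4,-0.8,0,0,0,-25.5,0.5],[4.4,-0.8,0,0,0,-25.5,0.5],[4.4,-0.8,3,0,0,-25.5,0.5],[4.4,-0.8,5,0,0,-25.5,0.5]]'; python3 - <<'E'
from h import *
st();go((0.383,-0.1623,0.101),(180,0,72.5))
c=crop("side","s4.png",220,340,200,330,5)
a=np.radians(72.5);R=np.array([[np.cos(a),-np.sin(a),0],[np.sin(a),np.cos(a),0],[0,0,1]])
for p in [(-97,0,112),(42,32,0),(42,-32,0),(-42,32,32),(-42,-32,32)]: print(p,proj(c,R@np.array(p)/1000+np.array((0.41,-.0765,0))))
E
```

```text
time: 11.5
tool_pos: [0.3817, -0.164, 0.1674]
tool_rot: [-3.139, -0.001, 1.26]
contact_force: [0.1, 0.7, -0.2]
opening: 0.0459
11.5 [ 0.3817 -0.164   0.1674] [-1.7984e+02 -5.0000e-02  7.2190e+01] q [-0.59  0.24  1.92  0.    0.99 -0.28] F [ 0.1  0.7 -0.2] op 0.0459
row [0.19 0.09 6.64] [-0.16 -0.05 -0.31]
(-97, 0, 112) [279.18504835 275.22596821]
(42, 32, 0) [259.82334346 269.72560074]
(42, -32, 0) [283.66113658 267.25620293]
(-42, 32, 32) [262.94538386 284.26070969]
(-42, -32, 32) [288.96589781 281.43949815]
```

View pics/s4.png

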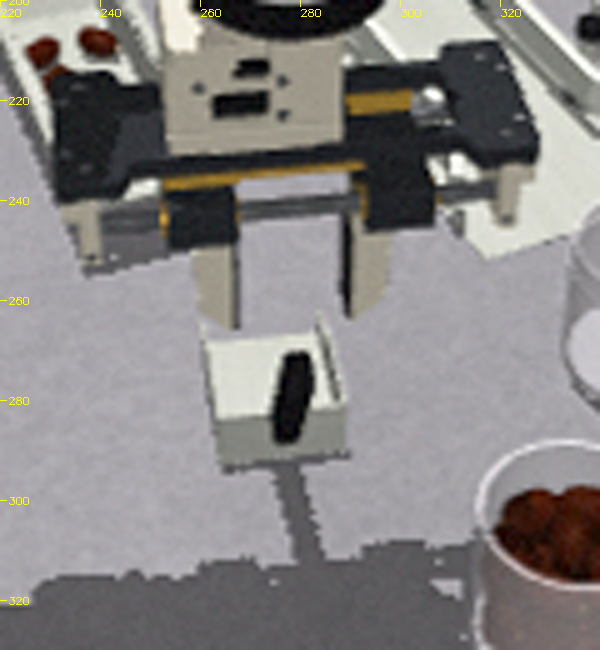

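The fingers straddle the handle at (279,275), and the scoop corners project within about 1 px. Descending and gripping.

```bash
python3 -m crank '[[0.2,0.1,3,0,0,-0.3,0.5],[0.2,0.1,6.4,0,0,-0.3,0.5],[0.2,0.1,6.6,0,0,-0.3,0.5],[0.2,0.1,6.6,0,0,-0.3,0],[0.2,0.1,6.6,0,0,-0.3,0]]' 50; python3 -m crank '[[0,0,0,0,0,0,0],[0,0,0,0,0,0,0],[0,0,0,0,0,0,0],[0,0,0,0,0,0,0]]'; python3 - <<'E'
from h import *
st()
c=crop("side","s5.png",220,340,200,330,5)
E
```

```text
time: 12.18
tool_pos: [0.3849, -0.1634, 0.1046]
tool_rot: [3.14, 0.0, 1.265]
contact_force: [0.1, -0.6, -0.1]
opening: 0.0301
time: 12.68
tool_pos: [0.3846, -0.1634, 0.104]
tool_rot: [3.14, 0.0, 1.265]
contact_force: [-0.4, -1.0, 5.9]
opening: 0.0137
12.68 [ 0.3846 -0.1634  0.104 ] [1.7993e+02 3.0000e-02 7.2500e+01] q [-0.59  0.34  2.   -0.    0.8  -0.28] F [-0.4 -1.   5.9] op 0.0137
```

View pics/s5.png

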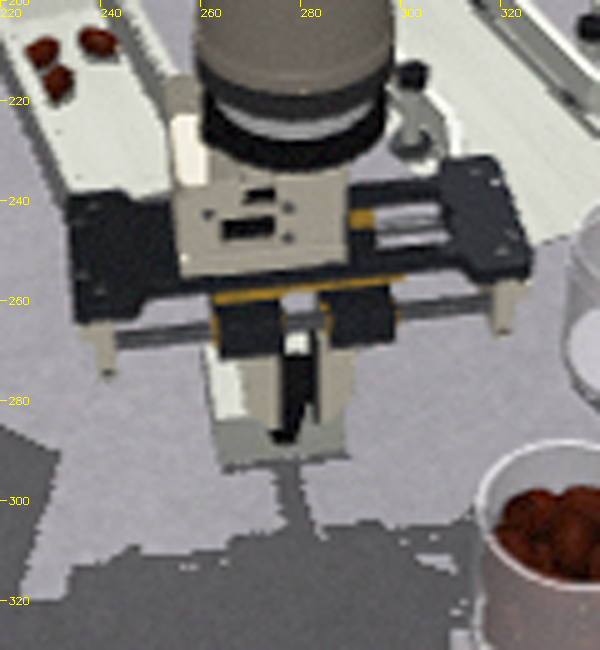

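The scoop handle is gripped (opening 13.7 mm). Lifting it, then measuring the open tray.

```bash
python3 -m crank '[[0,0,-3,0,0,0,0],[0,0,-8,0,0,0,0],[0,0,-12,0,0,0,0],[0,0,-12,0,0,0,0]]' 60; python3 - <<'E'
from h import *
st()
c=crop("side","s6.png",190,310,170,290,5)
c=crop("top","t7.png",190,350,205,285,5)
E
```

```text
time: 13.22
tool_pos: [0.3854, -0.1637, 0.2258]
tool_rot: [3.136, 0.001, 1.265]
contact_force: [-0.4, -0.1, -1.0]
opening: 0.0135
13.22 [ 0.3854 -0.1637  0.2258] [1.7968e+02 9.0000e-02 7.2500e+01] q [-0.59  0.16  1.83  0.    1.14 -0.28] F [-0.4 -0.1 -1. ] op 0.0135
```

View pics/s6.png

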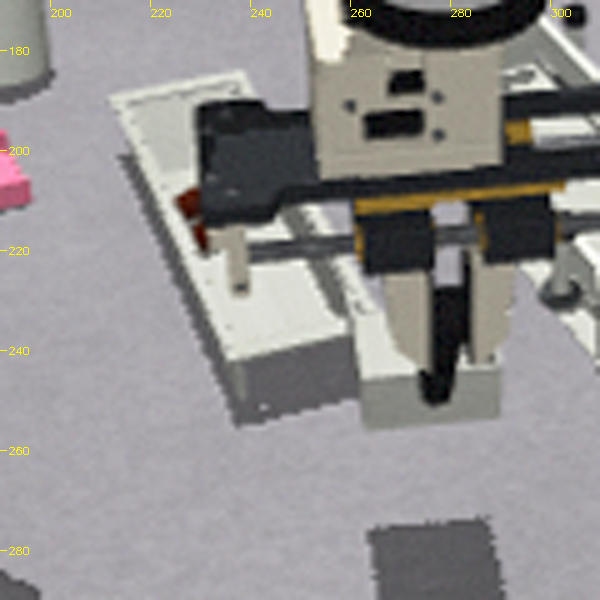

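View pics/t7.png

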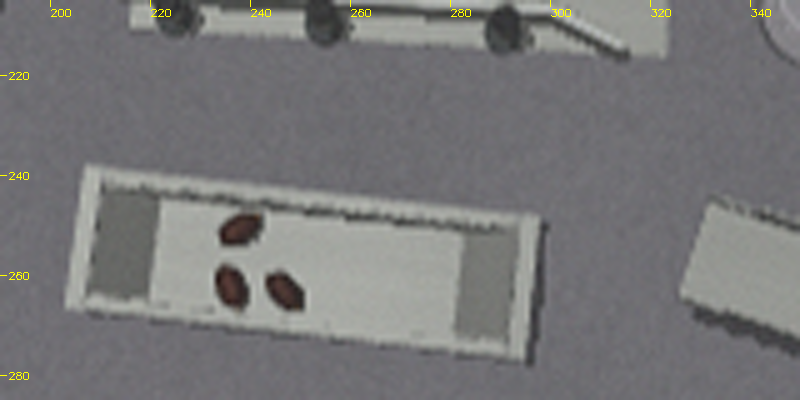

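The top view is clear: flange corners at crop (85,165), (65,310), (530,360) and (543,215), with three dates at (240,228), (232,287) and (285,291).

```bash
cat > m2.py <<'E'
from h import *
from scipy.optimize import least_squares
c=read_camera("top")
T=lambda x,y:np.array((190+x/5,205+y/5))
obs=[((146,46,42),(85,165)),((146,-46,42),(65,310)),((-146,-46,42),(530,360)),((-146,46,42),(543,215)),
((100,35,3),(160,199)),((100,-35,3),(152,298)),((-100,35,3),(463,235)),((-100,-35,3),(455,336)),((133,-35,41),(88,296)),((133,35,41),(100,182)),((-133,35,41),(520,227)),((-133,-35,41),(505,342))]
def pose(p):
    a=p[2];return np.array([[np.cos(a),-np.sin(a),0],[np.sin(a),np.cos(a),0],[0,0,1]]),np.array((p[0],p[1],0))
def res(p):
    R,t=pose(p);return np.concatenate([proj(c,R@(np.array(m)/1000)+t)-T(*q) for m,q in obs])
s=least_squares(res,[.416,.2,1.49],loss="soft_l1");print(s.x,np.degrees(s.x[2]));print(np.round(s.fun.reshape(-1,2),1).tolist())
R,t=pose(s.x)
for q in [(240,228),(232,287),(285,291)]: print("date (tray mm)",np.round((R.T@(ray(c,*T(*q),.0125)-t))*1000,1))
E
python3 m2.py
```

```text
[0.44667821 0.20042607 1.72062535] 98.58457061314162
[[-0.4, 29.8], [1.0, -27.9], [-1.5, -48.7], [-0.3, 8.7], [0.3, 18.8], [-0.2, -22.2], [0.6, 4.2], [-0.4, -37.1], [0.8, -22.1], [0.4, 22.5], [-0.3, 3.4], [-0.1, -41.2]]
date (tray mm) [44.1  0.2 12.5]
date (tray mm) [53.2 37.7 12.5]
date (tray mm) [19.4 44.4 12.5]
```

```bash
sed -i 's/R@(np.array(m)\/1000)/R@(np.array(m)*[1,-1,1]\/1000)/' m2.py; python3 m2.py
```

```text
[0.41653271 0.19969612 1.49098447] 85.42711733529505
[[0.2, 0.1], [0.1, -0.2], [-0.9, -0.1], [-0.6, -0.1], [0.5, -0.2], [-0.7, 1.2], [0.4, -0.9], [-0.2, 0.3], [0.2, -0.4], [0.8, 0.5], [-0.4, 0.6], [0.4, -0.4]]
date (tray mm) [ 46.  -19.8  12.5]
date (tray mm) [46.3 18.8 12.5]
date (tray mm) [11.9 17.6 12.5]
```

The fit residuals are under 1 px, with the tray at (0.4165,0.1997) and yaw 85.43. All three dates sit at tray x > 0, so the scoop can go in behind them. Moving to hover there.

```bash
cat >> h.py <<'E'
TR=np.array((0.4165,0.1997)); TY=np.radians(85.43)
def traypt(x,y=0):
    return TR+x*np.array((np.cos(TY),np.sin(TY)))+y*np.array((-np.sin(TY),np.cos(TY)))
G=np.array((-0.0905,0,0.104))
def scoop_tcp(lipx,lipz,pitch,y=0.0):
    """TCP target for scoop in the tray: lip at tray x, height z, nose up by pitch deg. returns pos, rpy"""
    v=G-np.array((0.042,0,0)); p=np.radians(pitch)
    x=lipx+v[0]*np.cos(p)-v[2]*np.sin(p); z=lipz+v[0]*np.sin(p)+v[2]*np.cos(p)
    xy=traypt(x,y); R=Rn.from_euler("z",TY)*Rn.from_euler("y",-p)*Rn.from_euler("x",np.pi)
    return np.array((xy[0],xy[1],z)),np.degrees(R.as_euler("xyz"))
E
python3 - <<'E'
from h import *
st();p,r=scoop_tcp(-0.010,0.08,0);print(p,r);go(p,r)
E
```

```text
13.43 [ 0.3834 -0.1625  0.222 ] [-1.7982e+02 -5.0000e-02  7.2490e+01] q [-0.59  0.17  1.83  0.    1.14 -0.28] F [-1.  -0.7 -2.3] op 0.0129
[0.40514603 0.05765305 0.184     ] [-180.      0.     85.43]
row [21.64 -4.54  3.84] [ -0.17  -0.07 -12.94]
```

```bash
python3 -m crank '[[5,-1.2,0,0,0,-3,0],[10,-2.4,1,0,0,-6,0],[16,-3.6,2.5,0,0,-10,0],[21.6,-4.5,3.8,0,0,-12.9,0],[21.6,-4.5,3.8,0,0,-12.9,0]]';python3 -m crank '[[0,0,0,0,0,0,0],[0,0,0,0,0,0,0]]'; python3 - <<'E'
from h import *
st();p,r=scoop_tcp(-0.010,0.08,0);go(p,r)
c=crop("top","t8.png",190,350,205,285,5)
crop("side","s8.png",190,310,170,290,5)
E
```

```text
time: 14.05
tool_pos: [0.4047, 0.06, 0.1833]
tool_rot: [-3.137, -0.001, 1.497]
contact_force: [-0.4, -0.1, -1.0]
opening: 0.0134
time: 14.3
tool_pos: [0.4063, 0.0554, 0.1853]
tool_rot: [-3.141, 0.0, 1.488]
contact_force: [-0.2, 0.0, -0.8]
opening: 0.0137
14.3 [0.4063 0.0554 0.1853] [-1.7997e+02  1.0000e-02  8.5270e+01] q [-0.05  0.2   1.91 -0.    1.03  0.03] F [-0.2  0.  -0.8] op 0.0137
row [ 0.22 -0.13  0.13] [-0.03  0.01 -0.16]
```

View pics/t8.png

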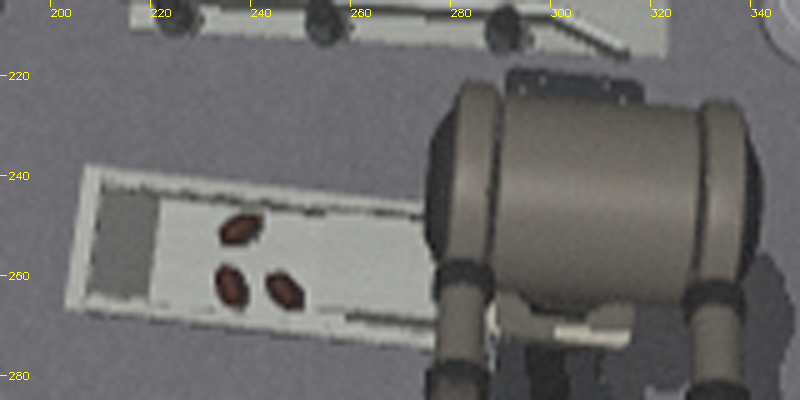

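View pics/s8.png

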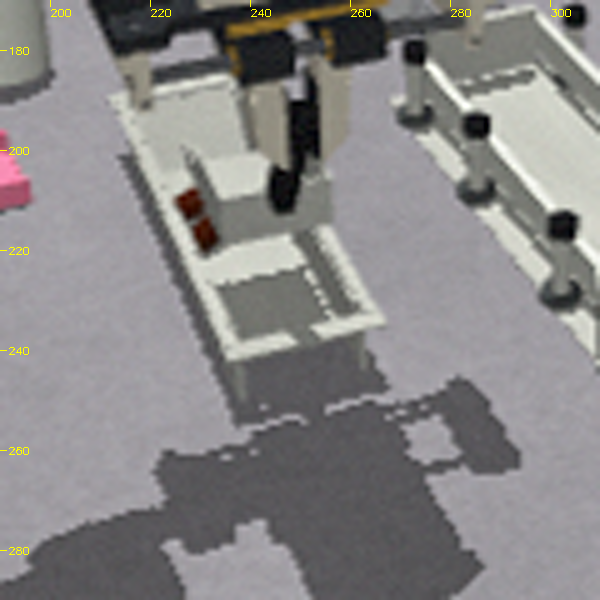

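```bash
cat > m3.py <<'E'
from h import *
import sys
c=read_camera("side");o=robot.observe();R=Rn.from_euler("xyz",o["tool_rot"])
M=R*Rn.from_euler("x",np.pi).inv()   # scoop rotation
for p in [(-42,32,32),(-42,-32,32),(-42,32,0),(-42,-32,0)]:
    X=o["tool_pos"]+M.apply(np.array(p)/1000-G); print("scoop",p,np.round(proj(c,X),1))
for p in [(146,46,42),(146,-46,42),(-146,-46,42),(-146,46,42)]:
    xy=traypt(p[0]/1000,p[1]/1000);print("tray",p,np.round(proj(c,(xy[0],xy[1],p[2]/1000)),1))
E
python3 m3.py
```

```text
scoop (-42, 32, 32) [234.6 210. ]
scoop (-42, -32, 32) [256.9 205.2]
scoop (-42, 32, 0) [235.4 219.4]
scoop (-42, -32, 0) [257.3 214.5]
tray (146, 46, 42) [211.6 189.4]
tray (146, -46, 42) [238.5 184.1]
tray (-146, -46, 42) [267.7 234.8]
tray (-146, 46, 42) [235.8 242.5]
```

```bash
python3 - <<'E'
from h import *
c=crop("side","s9.png",225,275,195,245,12)
E
```

```text
(no output)
```

View pics/s9.png

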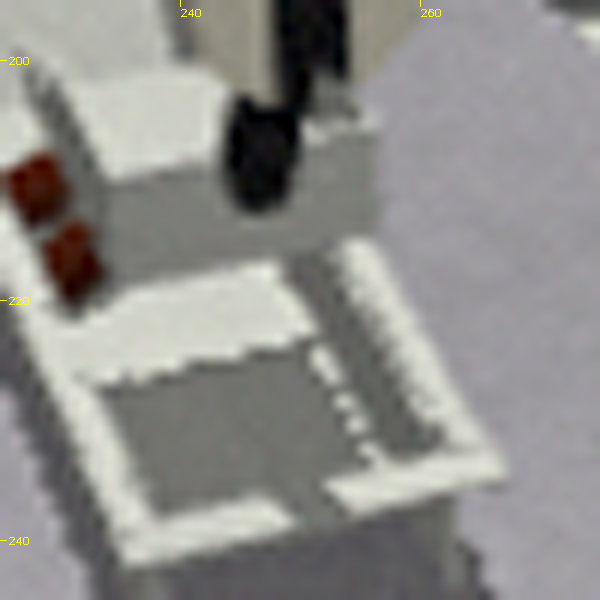

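Both cameras put the scoop about 2 mm toward tray +y of what the TCP implies. I'll bias y by -1.8 mm and enter slowly while watching force.

```bash
python3 - <<'E'
from h import *
st();p,r=scoop_tcp(-0.010,0.05,0,-0.0018);go(p,r);p,r=scoop_tcp(-0.010,0.003,0,-0.0018);go(p,r)
E
```

```text
14.5 [0.4064 0.0556 0.1856] [179.98  -0.    85.27] q [-0.05  0.2   1.91  0.    1.03  0.03] F [ 0.1  0.2 -1. ] op 0.0136
row [0.19 0.04 3.16] [ 0.02 -0.   -0.16]
row [0.19 0.03 7.86] [ 0.02 -0.   -0.16]
```

```bash
python3 -m crank '[[0.2,0.05,2,0,0,-0.15,0],[0.2,0.05,3,0,0,-0.15,0],[0.2,0.05,4,0,0,-0.15,0],[0.2,0.05,4.5,0,0,-0.15,0],[0.2,0.05,4.5,0,0,-0.15,0]]';python3 -m crank '[[0,0,1,0,0,0,0],[0,0,2,0,0,0,0],[0,0,2.5,0,0,0,0],[0,0,2.5,0,0,0,0]]'; python3 - <<'E'
from h import *
st();p,r=scoop_tcp(-0.010,0.003,0,-0.0018);go(p,r)
crop("side","s10.png",225,275,195,245,12)
E
```

```text
time: 15.12
tool_pos: [0.4069, 0.0585, 0.1403]
tool_rot: [-3.141, -0.0, 1.493]
contact_force: [-0.5, 0.6, -1.1]
opening: 0.0134
time: 15.62
tool_pos: [0.4067, 0.0585, 0.115]
tool_rot: [-3.14, -0.0, 1.493]
contact_force: [-0.2, -0.7, -1.4]
opening: 0.0133
15.62 [0.4067 0.0585 0.115 ] [-179.94   -0.     85.55] q [-0.04  0.31  2.    0.    0.83  0.03] F [-0.2 -0.7 -1.4] op 0.0133
row [-0.1   0.03  0.8 ] [-0.06 -0.    0.12]
```

View pics/s10.png

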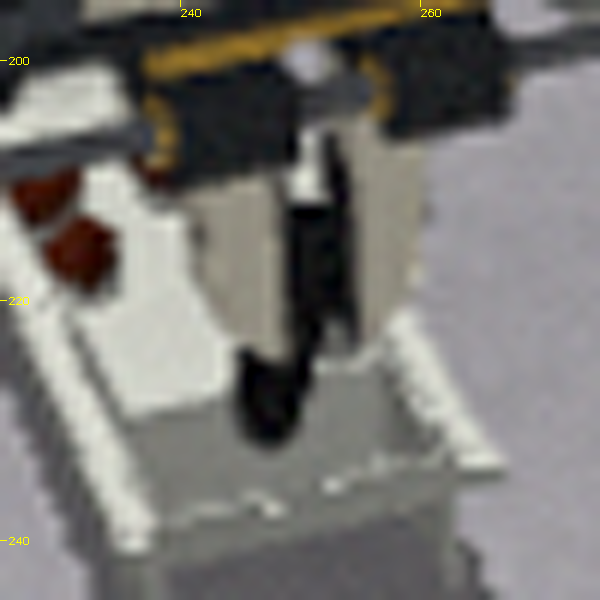

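The scoop is inside the tray walls with no contact force. Lowering to the floor.

```bash
python3 -m crank '[[0,0,0.4,0,0,0,0],[0,0,0.7,0,0,0,0],[0,0,0.7,0,0,0,0]]';python3 -m crank '[[0,0,0.1,0,0,0,0],[0,0,0.1,0,0,0,0]]';python3 -m crank '[[0,0,0.1,0,0,0,0],[0,0,0.1,0,0,0,0]]'; python3 - <<'E'
from h import *
st();p,r=scoop_tcp(-0.010,0.003,0,-0.0018);go(p,r)
E
```

```text
time: 16.05
tool_pos: [0.4068, 0.0585, 0.1083]
tool_rot: [-3.141, -0.0, 1.493]
contact_force: [-0.7, 0.8, -0.8]
opening: 0.0139
time: 16.3
tool_pos: [0.407, 0.0585, 0.1075]
tool_rot: [3.141, -0.0, 1.493]
contact_force: [-0.4, 0.9, -1.5]
opening: 0.0136
time: 16.55
tool_pos: [0.4071, 0.0583, 0.107]
tool_rot: [3.141, 0.0, 1.493]
contact_force: [-1.8, -1.7, 6.3]
opening: 0.0136
16.55 [0.4071 0.0583 0.107 ] [1.7996e+02 1.0000e-02 8.5550e+01] q [-0.04  0.33  2.01 -0.    0.81  0.03] F [-1.8 -1.7  6.3] op 0.0136
row [-0.08 -0.01  0.  ] [0.04 0.01 0.12]
```

Floor contact came at z=0.107, as computed. Pushing forward slowly.

```bash
python3 -m crank '[[0.8,0,0,0,0,0,0],[1.6,0,0,0,0,0,0],[2.4,0,0,0,0,0,0],[3.2,0,0,0,0,0,0],[4.0,0,0,0,0,0,0]]';python3 -m crank '[[0.8,0,0,0,0,0,0],[1.6,0,0,0,0,0,0],[2.4,0,0,0,0,0,0],[2.4,0,0,0,0,0,0]]'; python3 - <<'E'
from h import *
st();p,r=scoop_tcp(0.056,0.003,0,-0.0018);go(p,r)
c=crop("top","t11.png",190,350,205,285,5)
crop("side","s11.png",190,310,170,270,5)
E
```

```text
time: 17.18
tool_pos: [0.4107, 0.0983, 0.1071]
tool_rot: [3.14, 0.001, 1.493]
contact_force: [0.4, -4.2, 5.9]
opening: 0.0137
time: 17.68
tool_pos: [0.4125, 0.1228, 0.107]
tool_rot: [3.14, -0.0, 1.494]
contact_force: [0.4, -1.0, 5.1]
opening: 0.0137
17.68 [0.4125 0.1228 0.107 ] [ 1.799e+02 -2.000e-02  8.558e+01] q [0.11 0.35 1.96 0.   0.82 0.19] F [ 0.4 -1.   5.1] op 0.0137
row [ 0.05 -0.04 -0.  ] [ 0.1  -0.02  0.15]
```

View pics/t11.png

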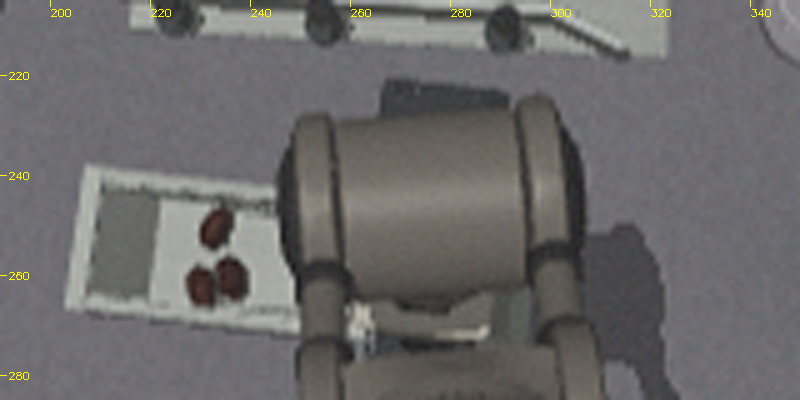

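View pics/s11.png

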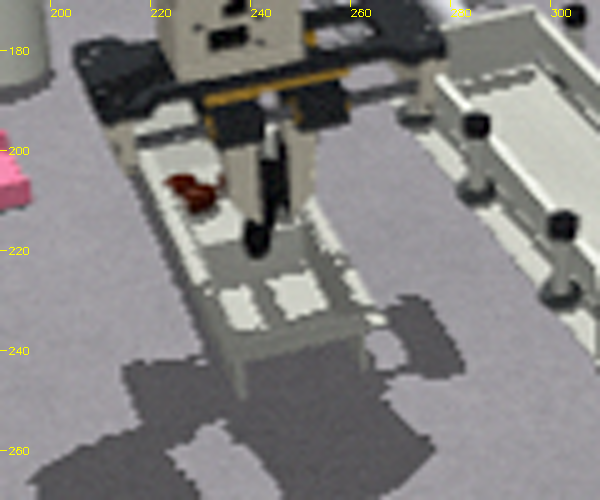

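The dates are rolling ahead of the lip toward the end wall. Continuing to it.

```bash
python3 -m crank '[[0.8,-0.03,0,0,0,0.1,0],[1.6,-0.03,0,0,0,0.1,0],[2.4,-0.03,0,0,0,0.1,0],[3.2,-0.03,0,0,0,0.1,0],[4.0,-0.03,0,0,0,0.1,0]]'; python3 - <<'E'
from h import *
st();p,r=scoop_tcp(0.098,0.003,0,-0.0018);go(p,r)
c=crop("top","t12.png",190,350,205,285,5)
crop("side","s12.png",190,310,170,270,5)
E
```

```text
time: 18.4
tool_pos: [0.4151, 0.1614, 0.1071]
tool_rot: [3.141, 0.002, 1.492]
contact_force: [-2.1, -10.7, 10.2]
opening: 0.0138
18.4 [0.4151 0.1614 0.1071] [1.7995e+02 9.0000e-02 8.5460e+01] q [ 0.2   0.38  1.92 -0.    0.84  0.28] F [ -2.1 -10.7  10.2] op 0.0138
row [0.38 0.02 0.01] [0.05 0.09 0.03]
```

View pics/t12.png

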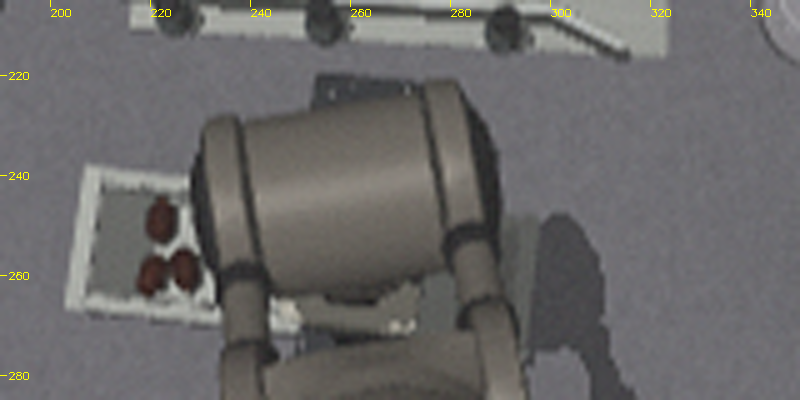

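View pics/s12.png

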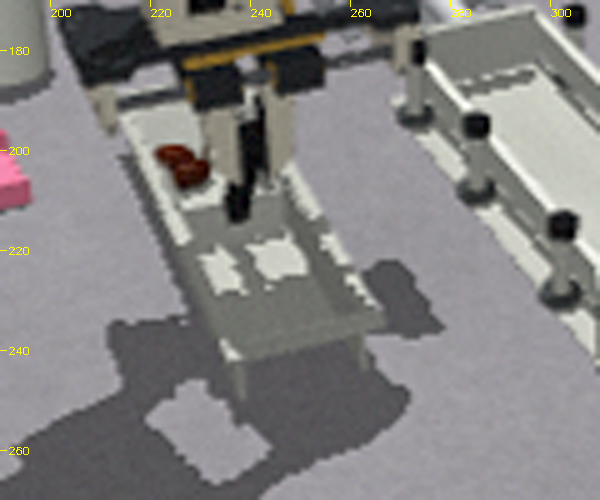

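```bash
python3 - <<'E'
from h import *
c=read_camera("top")
for q in [(162,218),(153,273),(185,270)]:
    X=ray(c,190+q[0]/5-.4,205+q[1]/5-.4,.014)[:2]-TR; print(np.round([X@[np.cos(TY),np.sin(TY)],X@[-np.sin(TY),np.cos(TY)]],3))
o=st()
for l,z,p in [(.100,.003,0),(.1065,.0105,5),(.113,.0185,10),(.119,.0257,15),(.125,.033,20),(.129,.042,25),(.129,.06,30),(.12,.09,30)]:
    a,r=scoop_tcp(l,z,p,-.0018); go(a,r,o)
E
```

```text
[ 0.099 -0.022]
[0.1   0.014]
[0.079 0.01 ]
18.55 [0.4152 0.162  0.107 ] [1.7993e+02 1.0000e-02 8.5450e+01] q [ 0.2   0.38  1.92 -0.    0.84  0.28] F [ 0.  -3.6  8.3] op 0.0136
row [0.52 0.01 0.  ] [0.07 0.01 0.02]
row [0.31 0.01 0.45] [0.07 5.01 0.02]
row [0.21 0.01 0.91] [ 0.07 10.01  0.03]
row [0.18 0.01 1.52] [ 0.07 15.01  0.03]
row [0.26 0.01 2.16] [ 0.07 20.01  0.03]
row [0.26 0.01 2.68] [ 0.07 25.01  0.04]
row [-0.01  0.01  2.32] [ 0.07 30.01  0.04]
row [-0.91  0.01 -0.68] [ 0.07 30.01  0.04]
```

```bash
python3 -m crank '[[0.3,0,0,0,0,0,0],[0.5,0,0,0,0,0,0],[0.4,0,0.22,0,2.5,0,0],[0.3,0,0.45,0,5,0,0],[0.3,0,0.45,0,5,0,0]]'; python3 - <<'E'
from h import *
st()
c=crop("top","t13.png",190,350,205,285,5)
crop("side","s13.png",190,310,170,270,5)
E
```

```text
time: 19.18
tool_pos: [0.4151, 0.1646, 0.1021]
tool_rot: [3.141, -0.088, 1.49]
contact_force: [-0.2, -2.4, 5.8]
opening: 0.0137
19.18 [0.4151 0.1646 0.1021] [179.99  -5.03  85.35] q [0.15 0.37 1.95 0.12 0.8  0.15] F [-0.2 -2.4  5.8] op 0.0137
```

View pics/t13.png

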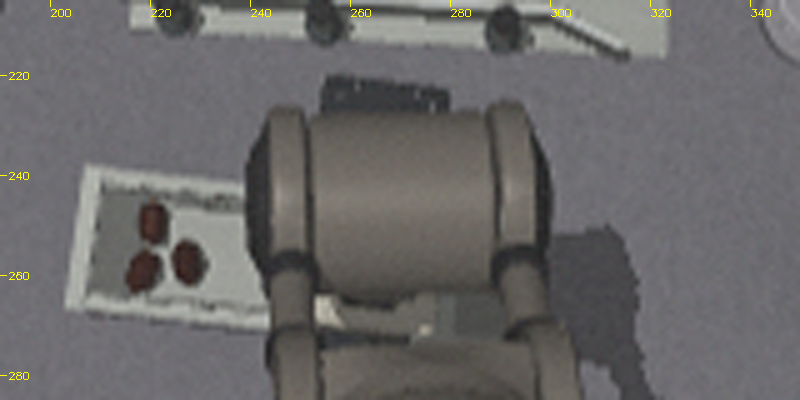

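View pics/s13.png

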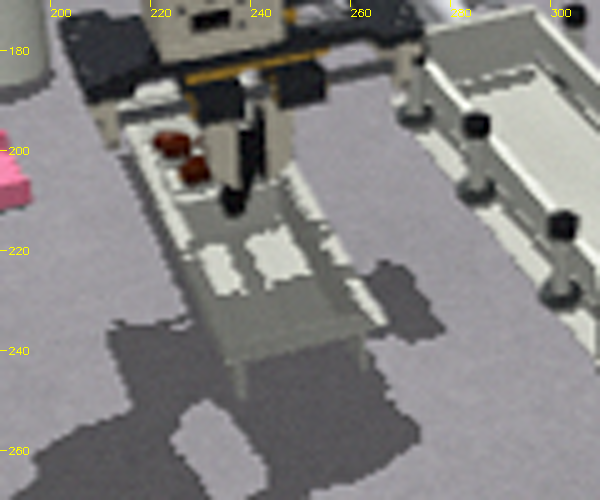

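q4 went positive with the nose up, so there's plenty of range that way. Continuing up the slope.

```bash
python3 - <<'E'
from h import *
o=st()
for l,z,p in [(.108,.0105,5),(.111,.0145,7.5),(.114,.0185,10),(.117,.022,12.5),(.1205,.0262,15),(.1235,.030,17.5),(.1265,.0335,20),(.1295,.038,23),(.131,.043,26),(.131,.055,30),(.125,.09,30)]:
    a,r=scoop_tcp(l,z,p,-.0018); go(a,r,o)
E
```

```text
19.27 [0.4151 0.1648 0.1022] [179.98  -4.97  85.41] q [0.15 0.37 1.95 0.12 0.8  0.15] F [-0.3 -3.6  6.4] op 0.0138
row [ 0.19  0.04 -0.02] [ 0.02  0.03 -0.02]
row [0.08 0.04 0.2 ] [ 0.02  2.53 -0.02]
row [-0.    0.04  0.43] [ 0.02  5.03 -0.02]
row [-0.06  0.04  0.73] [ 0.02  7.53 -0.02]
row [-0.04  0.04  0.98] [ 0.02 10.03 -0.02]
row [-0.04  0.04  1.29] [ 0.02 12.53 -0.02]
row [-0.01  0.04  1.63] [ 2.000e-02  1.503e+01 -1.000e-02]
row [0.   0.04 2.03] [ 2.000e-02  1.803e+01 -1.000e-02]
row [-0.08  0.04  2.38] [ 2.000e-02  2.103e+01 -1.000e-02]
row [-0.29  0.04  2.32] [ 2.000e-02  2.503e+01 -1.000e-02]
row [-0.58  0.04 -1.22] [ 2.000e-02  2.503e+01 -1.000e-02]
```

```bash
python3 -m crank '[[0.2,0,0,0,0,0,0],[0.1,0,0.2,0,2.5,0,0],[0,0,0.43,0,5,0,0],[-0.05,0,0.73,0,7.5,0,0],[-0.05,0,1.0,0,10,0,0]]'; python3 - <<'E'
from h import *
o=st()
for l,z,p in [(.1205,.0262,15),(.1235,.030,17.5),(.1265,.0335,20),(.1295,.038,23),(.131,.043,26),(.131,.055,30),(.125,.09,30)]:
    a,r=scoop_tcp(l,z,p,-.0018); go(a,r,o)
c=crop("top","t14.png",190,350,205,285,5)
crop("side","s14.png",190,310,170,270,5)
E
```

```text
time: 19.9
tool_pos: [0.4145, 0.1648, 0.0914]
tool_rot: [-3.141, -0.261, 1.492]
contact_force: [-1.9, -13.2, 1.7]
opening: 0.0137
19.9 [0.4145 0.1648 0.0914] [-179.95  -14.97   85.48] q [ 0.03  0.38  2.02  0.39  0.75 -0.18] F [ -1.9 -13.2   1.7] op 0.0137
row [ 0.08  0.1  -0.08] [-0.06  0.03  0.04]
row [0.03 0.1  0.22] [-0.06  2.53  0.04]
row [-0.01  0.1   0.57] [-0.06  5.03  0.04]
row [-0.06  0.1   0.96] [-0.06  8.03  0.04]
row [-0.21  0.1   1.29] [-0.06 11.03  0.04]
row [-0.4  0.1  1.2] [-0.06 15.03  0.04]
row [-0.08  0.1  -2.34] [-0.06 15.03  0.04]
```

View pics/t14.png

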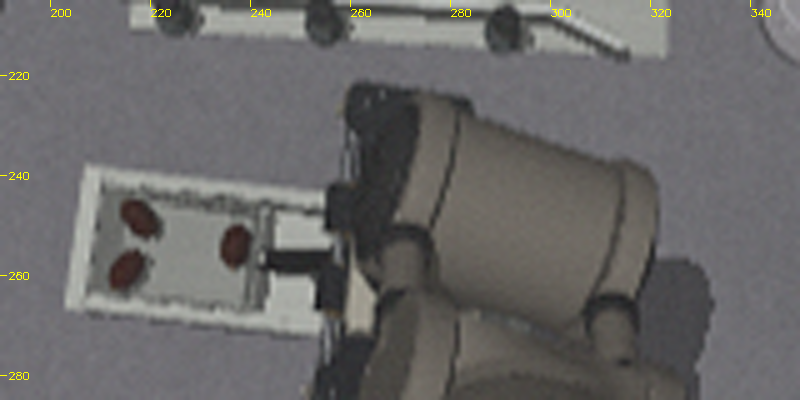

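View pics/s14.png

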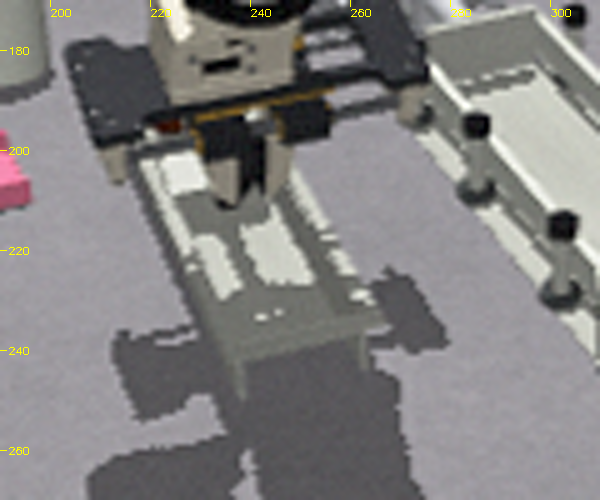

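One date has rolled to the rear of the scoop and the other two are on its front half. The lip is pressing on the end wall (-13 N), so I'll back off slightly and keep pitching up.

```bash
python3 -m crank '[[-0.05,0,-0.1,0,0,0,0],[-0.1,0,0.15,0,2.5,0,0],[-0.15,0,0.5,0,5,0,0],[-0.2,0,0.85,0,8,0,0],[-0.35,0,1.15,0,11,0,0]]'; python3 - <<'E'
from h import *
o=st()
for l,z,p in [(.131,.043,26),(.131,.055,30),(.125,.09,30)]:
    a,r=scoop_tcp(l,z,p,-.0018); go(a,r,o)
c=crop("top","t15.png",190,350,205,285,5)
E
```

```text
time: 20.62
tool_pos: [0.4149, 0.1657, 0.08]
tool_rot: [3.141, -0.455, 1.493]
contact_force: [1.1, -0.3, -1.8]
opening: 0.0139
20.62 [0.4149 0.1657 0.08  ] [179.98 -26.07  85.52] q [-0.1   0.43  2.08  0.68  0.77 -0.56] F [ 1.1 -0.3 -1.8] op 0.0139
row [-0.04  0.06  0.16] [-0.02 -0.07  0.08]
row [-0.21  0.06  0.03] [-0.02  3.93  0.08]
row [ 0.79  0.06 -3.38] [-0.02  3.93  0.08]
```

View pics/t15.png

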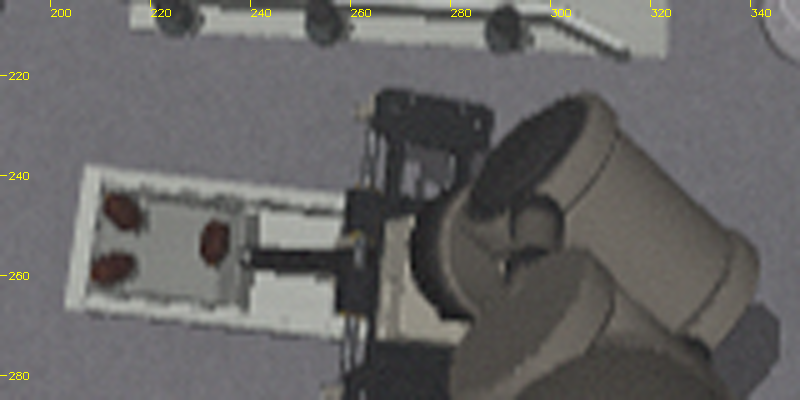

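```bash
python3 - <<'E'
from h import *
c=crop("top","t16.png",195,245,230,280,12)
for q in [(122,212),(113,267),(215,242)]:
  for z in (.035,.05):
    X=ray(c,190+q[0]/5-.4,205+q[1]/5-.4,z)[:2]-TR; print(z,np.round([X@[np.cos(TY),np.sin(TY)],X@[-np.sin(TY),np.cos(TY)]],3))
st()
E
```

```text
0.035 [ 0.122 -0.021]
0.05 [ 0.119 -0.019]
0.035 [0.123 0.015]
0.05 [0.12  0.016]
0.035 [ 0.06  -0.008]
0.05 [ 0.058 -0.007]
20.73 [0.4147 0.165  0.0795] [-179.9   -26.     85.35] q [-0.1   0.43  2.08  0.68  0.77 -0.56] F [ 0.3  1.  -1.7] op 0.0135
```

View pics/t16.png

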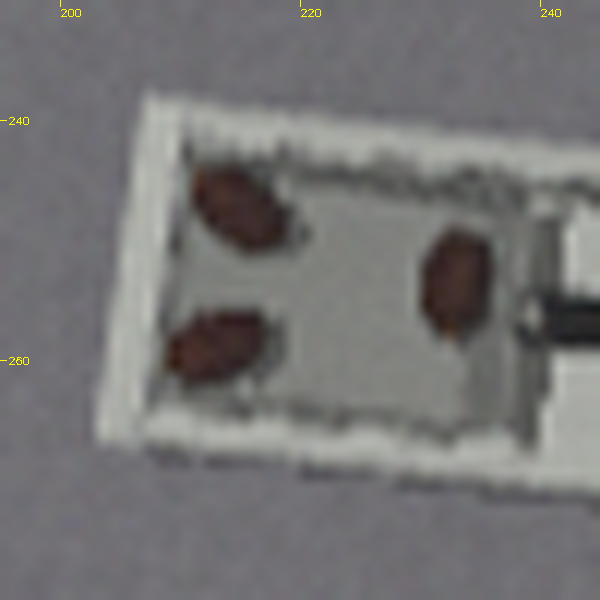

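Both front dates have their centres about 10 mm behind the lip, on the scoop floor. Pitching further and rising so they slide back.

```bash
python3 - <<'E'
from h import *
o=st()
for l,z,p in [(.129,.044,28),(.128,.050,31),(.127,.056,34),(.126,.062,37),(.125,.068,40)]:
    a,r=scoop_tcp(l,z,p,-.0018); go(a,r,o)
E
```

```text
20.73 [0.4147 0.165  0.0795] [-179.9   -26.     85.35] q [-0.1   0.43  2.08  0.68  0.77 -0.56] F [ 0.3  1.  -1.7] op 0.0135
row [-0.44  0.08  0.43] [-0.07  2.   -0.07]
row [-0.77  0.08  0.58] [-0.07  5.   -0.07]
row [-1.06  0.09  0.74] [-0.06  8.   -0.07]
row [-1.31  0.09  0.94] [-0.06 11.   -0.08]
row [-1.52  0.09  1.15] [-0.06 14.   -0.08]
```

```bash
python3 -m crank '[[-0.4,0,0.4,0,2,0,0],[-0.75,0,0.55,0,5,0,0],[-1.05,0,0.7,0,8,0,0],[-1.3,0,0.9,0,11,0,0],[-1.5,0,1.1,0,14,0,0]]'; python3 - <<'E'
from h import *
o=st()
c=crop("top","t17.png",195,275,225,285,10)
E
```

```text
time: 21.35
tool_pos: [0.4144, 0.1568, 0.0635]
tool_rot: [3.142, -0.698, 1.492]
contact_force: [-0.8, -0.9, -2.1]
opening: 0.0137
21.35 [0.4144 0.1568 0.0635] [180.   -39.99  85.51] q [-0.28  0.55  2.13  0.94  0.89 -0.98] F [-0.8 -0.9 -2.1] op 0.0137
```

View pics/t17.png

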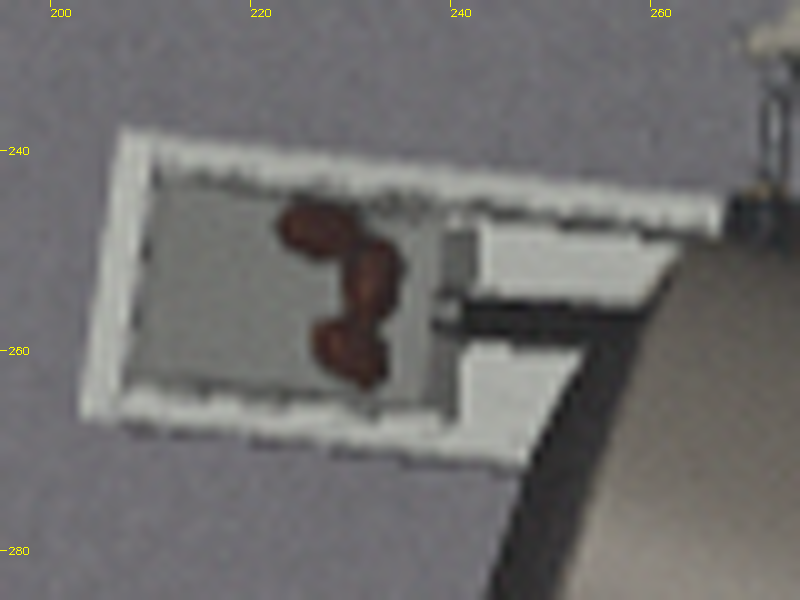

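All three dates are settled at the scoop's rear. Before carrying them, I'll fit a kinematic model from the logged states so I can choose a reachable pouring direction.

```bash
cat > kin.py <<'E'
from h import *
from scipy.optimize import least_squares
D=[([1.121,.342716,1.525,0,1.27538,-.146],[.15686,.50063,.24505]),([.45,.22,1.75,0,1.18,.13],[.3632,.2617,.2297]),([.29,.37,1.85,0,.92,.36],[.4142,.2046,.1302]),([.28,.24,1.73,0,1.17,.36],[.4144,.2009,.2259]),
([-1.32,.57,1.8,0,.78,.37],[.2003,-.4703,.0477]),([-.59,.34,2.0,0,.8,-.28],[.3846,-.1634,.104]),([.2,.38,1.92,0,.84,.28],[.4152,.162,.107]),([.15,.37,1.95,.12,.8,.15],[.4151,.1648,.1022]),([.03,.38,2.02,.39,.75,-.18],[.4145,.1648,.0914]),([-.1,.43,2.08,.68,.77,-.56],[.4147,.165,.0795]),([-.28,.55,2.13,.94,.89,-.98],[.4144,.1568,.0635])]
def fk(P,q):
    a1,dy,d1,a2,a3,e,L,c=P
    t=np.zeros(3);R=Rn.identity()
    R=R*Rn.from_euler("z",q[0]);t=t+R.apply([a1,dy,d1])
    R=R*Rn.from_euler("y",q[1]);t=t+R.apply([0,0,a2])
    R=R*Rn.from_euler("y",q[2]);t=t+R.apply([e,0,a3])
    R=R*Rn.from_euler("z",q[3])*Rn.from_euler("y",q[4]);t=t+R.apply([0,0,L])
    R=R*Rn.from_euler("z",q[5]+c)
    return t,R
def res(P): return np.concatenate([fk(P,q)[0]-x for q,x in D])
s=least_squares(res,[0,.07,.3,.4,.4,0,.2,np.pi/2])
PK=s.x
if __name__=="__main__":
    print(np.round(s.x,4),np.abs(s.fun).max()); o=robot.observe()
    for c in (np.pi/2,-np.pi/2,0,np.pi):
        P=PK.copy();P[7]=c;t,R=fk(P,o["qpos"]);print(c,np.round(t-o["tool_pos"],4),np.degrees((R.inv()*Rn.from_euler("xyz",o["tool_rot"])).magnitude()))
LO=np.array([-2.53,-.77,.04,-1,.28,-3.11]);HI=np.array([2.53,2.02,2.7,4.14,2.66,3.11])
def ik(pos,Rt,q0,c=np.pi/2):
    P=PK.copy();P[7]=c
    def f(q):
        t,R=fk(P,q);return np.concatenate([(t-pos)*5,(R.inv()*Rt).as_rotvec()])
    r=least_squares(f,np.clip(q0,LO+.03,HI-.03),bounds=(LO+.02,HI-.02));return r.x,np.abs(r.fun).max()
E
python3 kin.py
```

```text
[-0.0018  0.0771  0.2175  0.5088  0.3802  0.0451  0.2965  1.5708] 0.0029200077831357807
1.5707963267948966 [ 0.0011 -0.0013 -0.0011] 7.83120769714277e-15
-1.5707963267948966 [ 0.0011 -0.0013 -0.0011] 180.0
0 [ 0.0011 -0.0013 -0.0011] 89.99999999999997
3.141592653589793 [ 0.0011 -0.0013 -0.0011] 89.99999999999999
```

```bash
cat > scan.py <<'E'
from kin import *
J=np.array((0.597,-0.133))
def pour(yaw,pitch,off=-0.012,z=0.09,J=J):
    a=np.radians(yaw);d=np.array((np.cos(a),np.sin(a)));p=np.radians(pitch)
    v=G-np.array((0.042,0,0));x=off+v[0]*np.cos(p)-v[2]*np.sin(p);zz=z+v[0]*np.sin(p)+v[2]*np.cos(p)
    R=Rn.from_euler("z",a)*Rn.from_euler("y",-p)*Rn.from_euler("x",np.pi)
    return np.array((*(J+d*x),zz)),R
if __name__=="__main__":
    q00=robot.observe()["qpos"]
    for yaw in range(-180,180,20):
        out=[];q=np.array([-.3,.5,1.7,0.,1.,((-.2+1.57-np.radians(yaw)+np.pi)%(2*np.pi))-np.pi])
        for p in (20,0,-20,-40,-60):
            x,R=pour(yaw,p);q,e=ik(x,R,q);out.append((round(e,3),np.round(q,2).tolist()))
        if max(e for e,_ in out)<.3: print(yaw,[e for e,_ in out],out[0][1],out[-1][1])
E
python3 scan.py
```

```text
-180 [np.float64(0.033), np.float64(0.0), np.float64(0.0), np.float64(0.0), np.float64(0.176)] [-0.24, 1.26, 0.06, -0.09, 2.12, -1.85] [-0.54, 0.19, 2.01, 1.23, 0.41, -3.09]
-160 [np.float64(0.0), np.float64(0.0), np.float64(0.0), np.float64(0.0), np.float64(0.238)] [-0.14, 1.18, 0.25, -0.18, 2.02, -2.11] [-0.66, 0.26, 1.84, 1.0, 0.8, -3.09]
-140 [np.float64(0.0), np.float64(0.0), np.float64(0.0), np.float64(0.057), np.float64(0.281)] [-0.04, 1.0, 0.63, -0.24, 1.76, -2.33] [-0.69, 0.39, 1.6, 0.84, 1.17, -3.09]
-100 [np.float64(0.259), np.float64(0.066), np.float64(0.0), np.float64(0.0), np.float64(0.0)] [-0.02, 0.65, 1.3, -0.15, 1.24, 3.09] [-0.74, 0.74, 1.23, 0.85, 1.81, 2.5]
-80 [np.float64(0.09), np.float64(0.0), np.float64(0.0), np.float64(0.0), np.float64(0.0)] [0.05, 0.52, 1.56, -0.3, 1.05, 3.09] [-0.66, 0.89, 0.92, 0.74, 2.1, 2.43]
-60 [np.float64(0.0), np.float64(0.0), np.float64(0.0), np.float64(0.0), np.float64(0.0)] [0.06, 0.39, 1.84, -0.44, 0.8, 2.96] [-0.56, 1.04, 0.59, 0.64, 2.39, 2.33]
-40 [np.float64(0.0), np.float64(0.0), np.float64(0.0), np.float64(0.0), np.float64(
[... 1047 characters left out ...]
, 1.3, -0.98, 1.56, 0.49]
100 [np.float64(0.0), np.float64(0.0), np.float64(0.0), np.float64(0.0), np.float64(0.134)] [-0.66, 0.88, 0.88, 0.23, 1.63, -0.85] [0.07, 0.54, 1.5, -0.98, 1.26, 0.32]
120 [np.float64(0.0), np.float64(0.0), np.float64(0.0), np.float64(0.0), np.float64(0.228)] [-0.56, 1.05, 0.54, 0.17, 1.86, -1.06] [-0.01, 0.37, 1.7, -0.98, 0.9, 0.07]
140 [np.float64(0.0), np.float64(0.0), np.float64(0.0), np.float64(0.0), np.float64(0.224)] [-0.46, 1.24, 0.12, 0.1, 2.12, -1.29] [-0.18, 0.23, 1.91, -0.98, 0.4, -0.27]
160 [np.float64(0.041), np.float64(0.0), np.float64(0.0), np.float64(0.0), np.float64(0.211)] [-0.35, 1.26, 0.06, 0.01, 2.13, -1.57] [-0.21, 0.2, 1.95, -0.98, 0.3, -0.5]
```

Yaw around 50 is reachable for the whole tip, with joint margins. Lifting first.

```bash
python3 - <<'E'
from scan import *
o=st()
a,r=scoop_tcp(.118,.15,25,-.0018);go(a,r,o)
q=o["qpos"]
x,R=pour(50,22,-.06,.15);print(x,np.degrees(R.as_euler("xyz")));print(ik(a,Rn.from_euler("xyz",r,degrees=True),q),ik(x,R,q))
E
```

```text
21.4 [0.4143 0.1563 0.0629] [-179.93  -40.09   85.42] q [-0.28  0.56  2.13  0.95  0.89 -0.98] F [-0.7 -0.6 -2.6] op 0.0136
row [ 7.87  0.04 -9.76] [ -0.06 -15.09  -0.  ]
[ 0.45442267 -0.30291704  0.19679175] [180. -22.  50.]
(array([-0.12020396,  0.22880951,  1.95656844,  0.51261011,  1.0372013 ,
       -0.3234158 ]), np.float64(4.163336342344337e-16)) (array([-0.93369003,  0.44355548,  1.57536506,  0.39508057,  1.2419717 ,
       -0.38716224]), np.float64(2.634317181060552e-09))
```

```bash
python3 -m crank '[[1.3,0,-1.6,0,0,0,0],[3.2,0,-4,0,-4,0,0],[5.4,0,-6.6,0,-8,0,0],[7.8,0,-9.7,0,-12,0,0],[7.8,0,-9.7,0,-15,0,0]]'; python3 - <<'E'
from scan import *
o=st()
x,R=pour(50,22,-.06,.15)
p0=o["tool_pos"];R0=Rn.from_euler("xyz",o["tool_rot"]);rv=(R0.inv()*R).as_rotvec()
go(x,np.degrees(R.as_euler("xyz")),o)
crop("top","t18.png",190,350,205,285,5)
E
```

```text
time: 22.02
tool_pos: [0.4155, 0.1542, 0.1912]
tool_rot: [3.133, -0.432, 1.495]
contact_force: [-0.2, 0.3, -2.9]
opening: 0.0135
22.02 [0.4155 0.1542 0.1912] [179.54 -24.75  85.64] q [-0.12  0.22  1.95  0.51  1.04 -0.32] F [-0.2  0.3 -2.9] op 0.0135
row [-40.89   7.51 -19.41] [-13.69  -2.79  32.7 ]
```

View pics/t18.png

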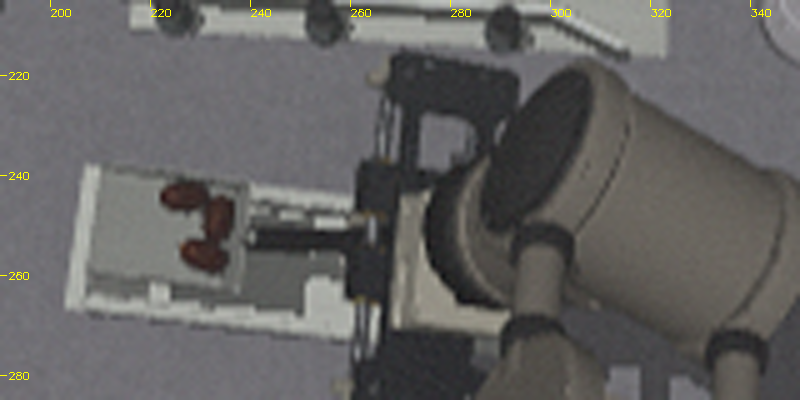

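The scoop has all three dates and the tray below is empty. Carrying to the jar in gentle rows.

```bash
python3 -m crank '[[-2,0.4,-1,-0.7,-0.1,1.6,0],[-5.5,1,-2.6,-1.8,-0.4,4.4,0],[-9.5,1.7,-4.5,-3.2,-0.6,7.6,0],[-13.5,2.5,-6.4,-4.5,-0.9,10.8,0],[-17.5,3.2,-8.3,-5.9,-1.2,14,0]]'; python3 - <<'E'
from scan import *
o=st()
x,R=pour(50,22,-.06,.15); go(x,np.degrees(R.as_euler("xyz")),o)
E
```

```text
time: 22.7
tool_pos: [0.4304, -0.0428, 0.189]
tool_rot: [-3.133, -0.413, 1.221]
contact_force: [-0.5, -0.7, -1.5]
opening: 0.014
22.7 [ 0.4304 -0.0428  0.189 ] [-179.5   -23.68   69.93] q [-0.56  0.25  1.91  0.45  1.12 -0.44] F [-0.5 -0.7 -1.5] op 0.014
row [-21.31  11.09 -10.29] [-8.23 -1.58 18.38]
```

```bash
python3 -m crank '[[-4,2,-2,-1.6,-0.3,3.5,0],[-8.4,4.4,-4.1,-3.3,-0.6,7.3,0],[-12.8,6.7,-6.2,-4.9,-1,11,0],[-17,8.9,-8.3,-6.6,-1.3,14.8,0],[-20.5,10.7,-9.9,-7.9,-1.5,17.7,0]]';  python3 -m crank '[[0,0,0,0,0,0,0]]'; python3 - <<'E'
from scan import *
o=st()
x,R=pour(50,22,-.06,.15); go(x,np.degrees(R.as_euler("xyz")),o)
crop("top","t19.png",310,450,170,285,5)
crop("side","s19.png",260,450,190,340,4)
E
```

```text
time: 23.32
tool_pos: [0.4544, -0.2936, 0.1962]
tool_rot: [-3.14, -0.385, 0.884]
contact_force: [0.6, 0.8, -0.8]
opening: 0.0135
time: 23.45
tool_pos: [0.4544, -0.2942, 0.1958]
tool_rot: [-3.141, -0.385, 0.884]
contact_force: [-0.1, 0.9, -1.7]
opening: 0.0135
23.45 [ 0.4544 -0.2942  0.1958] [-179.95  -22.07   50.66] q [-0.92  0.44  1.59  0.4   1.24 -0.39] F [-0.1  0.9 -1.7] op 0.0135
row [-0.58  0.56 -0.34] [-0.3  -0.07  0.62]
```

View pics/t19.png

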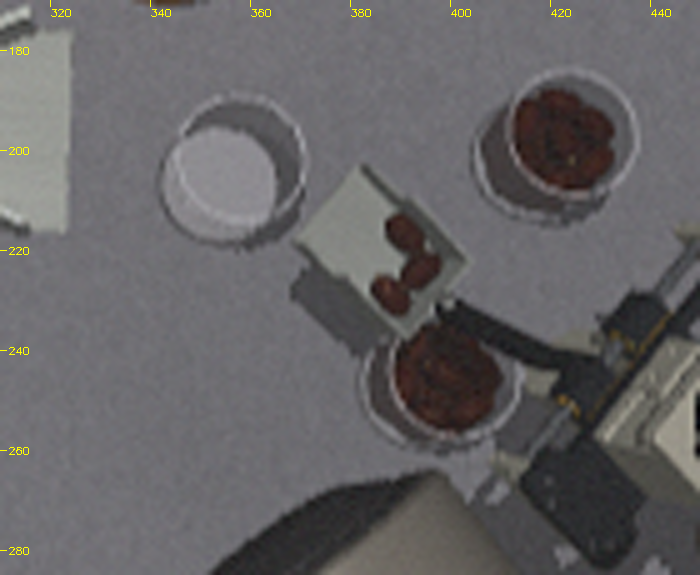

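View pics/s19.png

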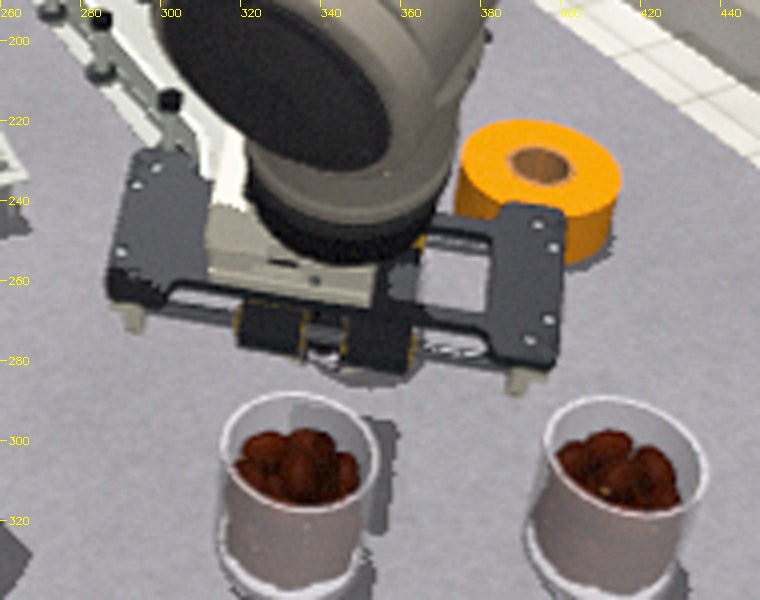

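All three dates are in the scoop. One full jar, jar_full1, has been knocked about 3 cm toward -y; I'll re-measure it later. Approaching the jar mouth.

```bash
python3 - <<'E'
from scan import *
o=st()
for p,off,z in [(20,-.04,.13),(16,-.014,.115),(8,-.013,.11),(0,-.012,.105)]:
    x,R=pour(50,p,off,z); go(x,np.degrees(R.as_euler("xyz")),o)
E
```

```text
23.55 [ 0.4542 -0.2912  0.1959] [-179.83  -22.16   50.82] q [-0.92  0.44  1.59  0.4   1.24 -0.39] F [-0.1  0.4 -1.1] op 0.0134
row [0.68 0.8  1.73] [-0.46 -2.16  0.77]
row [3.31 0.84 3.23] [-0.44 -6.16  0.79]
row [4.97 0.86 2.17] [ -0.38 -14.16   0.82]
row [6.83 0.88 1.36] [ -0.33 -22.16   0.84]
```

```bash
python3 -m crank '[[0.7,0.7,1.7,-0.4,-2.2,0.7,0],[2,0.7,2.5,-0.4,-4,0.7,0],[3.3,0.7,3.2,-0.4,-6,0.7,0],[3.3,0.7,3.2,-0.4,-6,0.7,0],[3.3,0.7,3.2,-0.4,-6,0.7,0]]';  python3 - <<'E'
from scan import *
o=st()
for p,off,z in [(16,-.014,.115),(8,-.013,.11),(0,-.012,.105),(-10,-.012,.1),(-20,-.012,.098),(-30,-.012,.096)]:
    x,R=pour(50,p,off,z); go(x,np.degrees(R.as_euler("xyz")),o)
crop("top","t20.png",310,450,170,285,5)
crop("side","s20.png",260,450,190,340,4)
E
```

```text
time: 24.18
tool_pos: [0.4866, -0.2627, 0.1794]
tool_rot: [3.14, -0.282, 0.876]
contact_force: [-0.1, -0.1, -1.0]
opening: 0.0134
24.18 [ 0.4866 -0.2627  0.1794] [179.9  -16.17  50.18] q [-0.79  0.45  1.59  0.31  1.15 -0.23] F [-0.1 -0.1 -1. ] op 0.0134
row [0.   0.12 0.1 ] [ 0.05 -0.17  0.17]
row [ 1.54  0.13 -1.13] [ 0.07 -8.17  0.17]
row [ 3.31  0.13 -2.12] [  0.08 -16.17   0.17]
row [ 5.69  0.14 -3.14] [  0.09 -26.17   0.16]
row [ 8.38  0.15 -3.99] [  0.11 -36.17   0.15]
row [11.21  0.16 -4.34] [  0.12 -46.17   0.14]
```

View pics/t20.png

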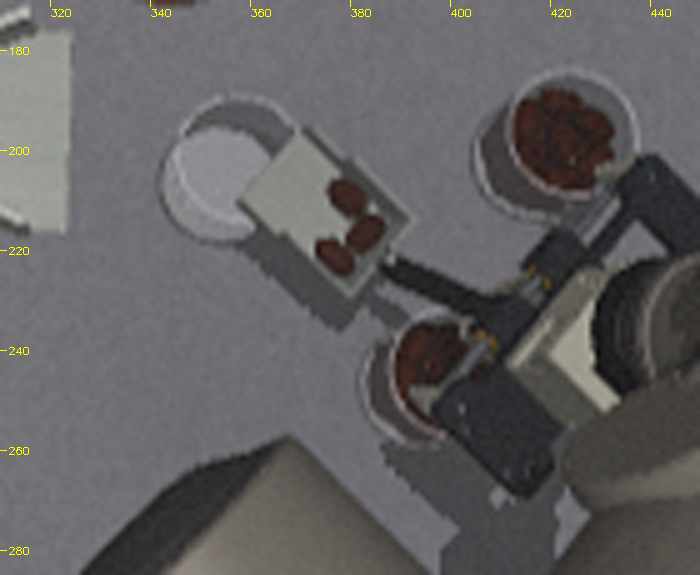

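```bash
python3 - <<'E'
from h import *
c=read_camera("top"); S=lambda x,y:(310+x/5-.4,170+y/5-.4)
a=ray(c,*S(302,130),.133);b=ray(c,*S(243,203),.133);print(a,b,(a+b)/2,np.linalg.norm(a-b))
a=ray(c,*S(302,130),.117);b=ray(c,*S(243,203),.117);print((a+b)/2,np.linalg.norm(a-b))
print("jar",ray(c,*S(239,162),.08)); 
o=robot.observe();R=Rn.from_euler("xyz",o["tool_rot"])*Rn.from_euler("x",np.pi).inv();print("lip pred",o["tool_pos"]+R.apply(np.array((.042,0,.002))-G))
E
```

```text
[ 0.60627813 -0.1606057   0.133     ] [ 0.55975834 -0.12423306  0.133     ] [ 0.58301823 -0.14241938  0.133     ] 0.05905132860929556
[ 0.58680858 -0.14592075  0.117     ] 0.05982873616179042
jar [ 0.59778017 -0.13274698  0.08      ]
lip pred [ 0.58646059 -0.14443273  0.11823975]
```

The camera and the model agree on the lip within 2 mm, about 14 mm short of the jar centre. Tipping.

```bash
python3 -m crank '[[1.5,0.1,-1.1,0,-8,0.1,0],[3.3,0.1,-2.1,0,-16,0.1,0],[4.5,0.1,-2.6,0,-21,0.1,0],[5.7,0.1,-3.1,0,-26,0.1,0],[5.7,0.1,-3.1,0,-26,0.1,0]]';  python3 - <<'E'
from scan import *
o=st()
for p,off,z in [(-10,-.012,.1),(-15,-.012,.1),(-20,-.012,.098),(-25,-.012,.097),(-30,-.012,.096),(-35,-.012,.095),(-40,-.012,.094),(-50,-.012,.094)]:
    x,R=pour(50,p,off,z); go(x,np.degrees(R.as_euler("xyz")),o)
crop("top","t21.png",310,450,170,285,5)
E
```

```text
time: 24.95
tool_pos: [0.518, -0.2275, 0.225]
tool_rot: [3.139, 0.171, 0.874]
contact_force: [0.4, -0.5, -1.6]
opening: 0.0134
24.95 [ 0.518  -0.2275  0.225 ] [179.87   9.77  50.1 ] q [-0.46  0.46  1.4  -0.17  1.32  0.28] F [ 0.4 -0.5 -1.6] op 0.0134
row [-0.13 -0.02 -0.02] [ 0.15 -0.23  0.1 ]
row [ 0.83 -0.02 -1.13] [ 0.15 -5.23  0.09]
row [ 1.92 -0.01 -1.96] [  0.15 -10.23   0.08]
row [ 3.08 -0.01 -2.79] [  0.16 -15.23   0.08]
row [ 4.31 -0.01 -3.51] [  0.16 -20.23   0.07]
row [ 5.61 -0.   -4.13] [  0.16 -25.23   0.06]
row [ 6.97  0.   -4.63] [  0.17 -30.23   0.06]
row [ 9.78  0.01 -5.47] [ 1.700e-01 -4.023e+01  4.000e-02]
```

View pics/t21.png

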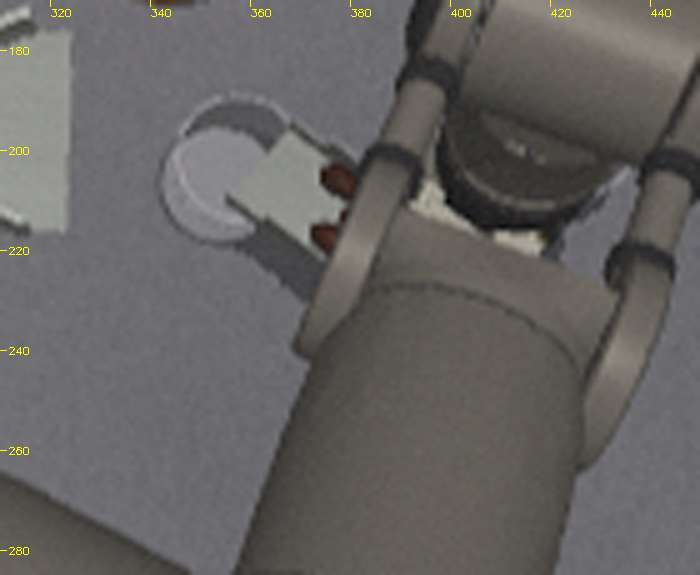

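```bash
python3 -m crank '[[0.8,0,-1.1,0,-5,0,0],[1.9,0,-2,0,-10,0,0],[3.1,0,-2.8,0,-15,0,0],[3.6,0,-3.2,0,-17.5,0,0],[3.6,0,-3.2,0,-17.5,0,0]]';  python3 - <<'E'
from scan import *
o=st()
for p,off,z in [(-30,-.012,.096),(-35,-.012,.095),(-40,-.012,.094),(-50,-.012,.094)]:
    x,R=pour(50,p,off,z); go(x,np.degrees(R.as_euler("xyz")),o)
crop("top","t22.png",310,450,170,285,5)
crop("side","s22.png",260,450,190,340,4)
E
```

```text
time: 25.62
tool_pos: [0.5432, -0.1973, 0.2495]
tool_rot: [3.141, 0.476, 0.873]
contact_force: [-0.2, 0.6, -1.3]
opening: 0.0135
25.62 [ 0.5432 -0.1973  0.2495] [179.98  27.3   49.99] q [-0.27  0.57  1.23 -0.43  1.55  0.49] F [-0.2  0.6 -1.3] op 0.0135
row [ 0.68 -0.02 -0.66] [ 0.01 -2.7  -0.01]
row [ 1.74 -0.01 -1.64] [ 0.01 -7.7  -0.01]
row [ 2.88 -0.01 -2.53] [ 1.00e-02 -1.27e+01 -1.00e-02]
row [ 5.31 -0.01 -4.18] [ 1.00e-02 -2.27e+01 -1.00e-02]
```

View pics/t22.png

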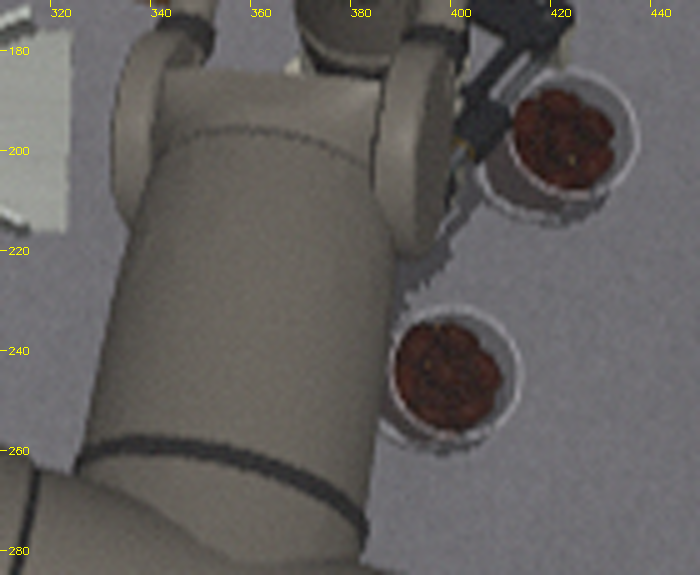

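View pics/s22.png

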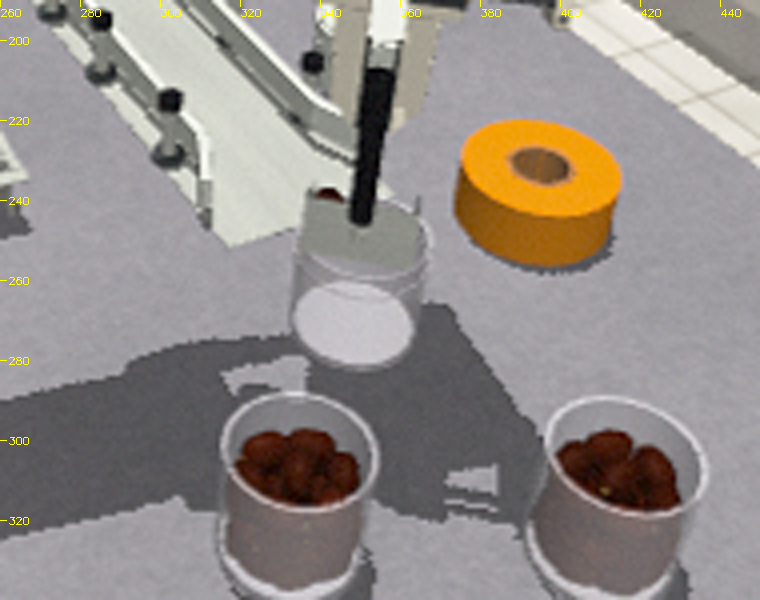

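The dates are still held at 27° (one shows over the rear wall at (330,195 in the crop)). Going on in small steps.

```bash
python3 -m crank '[[0.7,0,-0.7,0,-2.7,0,0],[1.2,0,-1.15,0,-5,0,0],[1.7,0,-1.6,0,-7.5,0,0],[1.7,0,-1.6,0,-7.5,0,0],[1.7,0,-1.6,0,-7.5,0,0]]';  python3 - <<'E'
from scan import *
o=st()
for p,off,z in [(-35,-.012,.095),(-40,-.012,.094),(-45,-.012,.094),(-50,-.012,.094),(-55,-.012,.094)]:
    x,R=pour(50,p,off,z); go(x,np.degrees(R.as_euler("xyz")),o)
crop("side","s23.png",320,380,210,290,7)
E
```

```text
time: 26.35
tool_pos: [0.5578, -0.18, 0.2566]
tool_rot: [3.14, 0.608, 0.871]
contact_force: [0.5, -0.5, -1.7]
opening: 0.0137
26.35 [ 0.5578 -0.18    0.2566] [179.88  34.84  49.93] q [-0.19  0.64  1.14 -0.53  1.67  0.54] F [ 0.5 -0.5 -1.7] op 0.0137
row [ 0.05 -0.02  0.01] [ 0.08 -0.16 -0.06]
row [ 1.07 -0.02 -1.02] [ 0.08 -5.16 -0.06]
row [ 2.12 -0.01 -2.04] [  0.07 -10.16  -0.06]
row [ 3.26 -0.01 -2.97] [  0.07 -15.16  -0.07]
row [ 4.47 -0.01 -3.8 ] [  0.07 -20.16  -0.07]
```

View pics/s23.png

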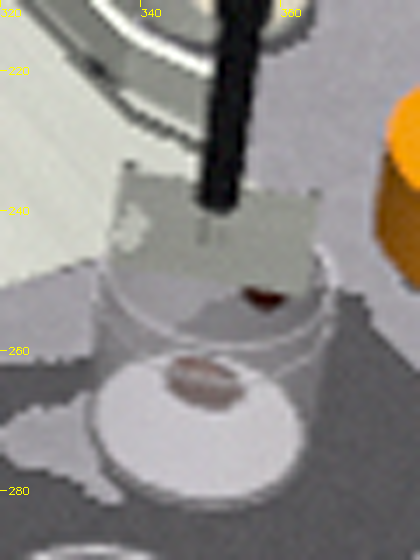

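One date is in the jar at (205,383) and another is just going over the lip. Continuing.

```bash
python3 -m crank '[[0.5,0,-0.5,0,-2.5,0,0],[1.05,0,-1,0,-5,0,0],[1.6,0,-1.5,0,-7.5,0,0],[2.1,0,-2,0,-10,0,0],[2.1,0,-2,0,-10,0,0]]';  python3 - <<'E'
from scan import *
o=st()
for p,off,z in [(-45,-.012,.094),(-50,-.012,.094),(-55,-.012,.094),(-60,-.012,.094)]:
    x,R=pour(50,p,off,z); go(x,np.degrees(R.as_euler("xyz")),o)
crop("side","s24.png",320,380,210,290,7)
E
```

```text
time: 27.02
tool_pos: [0.5768, -0.1569, 0.2602]
tool_rot: [3.14, 0.784, 0.873]
contact_force: [0.6, -0.1, -1.8]
opening: 0.0134
27.02 [ 0.5768 -0.1569  0.2602] [179.92  44.92  50.02] q [-0.1   0.75  1.02 -0.65  1.82  0.58] F [ 0.6 -0.1 -1.8] op 0.0134
row [-0.13  0.01 -0.01] [ 0.09 -0.08  0.01]
row [ 0.83  0.01 -1.13] [ 0.09 -5.08  0.01]
row [ 1.88  0.02 -2.15] [ 9.000e-02 -1.008e+01  1.000e-02]
row [ 3.02  0.02 -3.08] [  0.09 -15.08   0.  ]
```

View pics/s24.png

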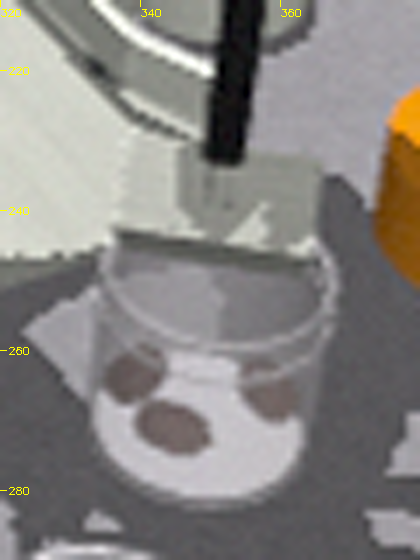

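All three dates are in the jar at (135,375), (172,428) and (272,395). Now raising the scoop and returning to the tray.

```bash
python3 - <<'E'
from scan import *
o=st()
for p,off,z in [(-45,-.012,.13),(-30,-.02,.16),(-15,-.04,.16),(0,-.06,.16)]:
    x,R=pour(50,p,off,z); go(x,np.degrees(R.as_euler("xyz")),o)
E
```

```text
27.07 [ 0.5766 -0.1574  0.2606] [179.88  44.87  49.95] q [-0.1   0.75  1.02 -0.65  1.82  0.58] F [-0.1  0.2 -1.1] op 0.014
row [-2.6   0.   -2.58] [ 0.08 -0.13 -0.03]
row [-7.54 -0.   -0.36] [ 0.09 14.87 -0.02]
row [-1.015e+01 -1.000e-02  5.280e+00] [ 9.000e-02  2.987e+01 -1.000e-02]
row [-1.163e+01 -1.000e-02  1.109e+01] [ 0.09 44.87  0.  ]
```

```bash
python3 -m crank '[[-2.6,0,-2.6,0,0,0,0],[-5,0,-1.5,0,7,0,0],[-7.5,0,-0.4,0,15,0,0],[-8.8,0,2.4,0,22,0,0],[-10.1,0,5.3,0,30,0,0]]'; python3 - <<'E'
from scan import *
o=st()
x,R=pour(50,0,-.06,.16); go(x,np.degrees(R.as_euler("xyz")),o)
a,r=scoop_tcp(-0.01,.09,0,-.0018); go(a,r,o)
E
```

```text
time: 27.7
tool_pos: [0.5054, -0.2421, 0.2957]
tool_rot: [3.136, 0.255, 0.871]
contact_force: [0.3, -1.6, -1.8]
opening: 0.0137
27.7 [ 0.5054 -0.2421  0.2957] [179.71  14.59  49.89] q [-0.45  0.42  1.29 -0.25  1.49  0.27] F [ 0.3 -1.6 -1.8] op 0.0137
row [-4.04 -0.01  4.33] [ 0.28 14.59 -0.07]
row [ 18.6  -26.86   5.53] [ -4.24  14.21 -35.3 ]
```

```bash
python3 -m crank '[[3.5,-5.4,0.5,-0.8,2.8,-7,0],[7.4,-10.7,1.5,-1.7,5.7,-14,0],[11,-16,3,-2.5,8.5,-21,0],[15,-21.5,4.5,-3.4,11.4,-28,0],[18.6,-26.9,5.5,-4.2,14.2,-35.3,0]]';python3 -m crank '[[0,0,0,0,0,0,0],[0,0,0,0,0,0,0]]'; python3 - <<'E'
from h import *
o=st()
a,r=scoop_tcp(-0.01,.06,0,-.0018); go(a,r,o)
crop("side","s25.png",190,390,170,310,4)
crop("top","t25.png",190,350,180,290,5)
E
```

```text
time: 28.32
tool_pos: [0.4118, 0.0418, 0.1994]
tool_rot: [-3.138, 0.001, 1.494]
contact_force: [0.7, -0.6, -1.1]
opening: 0.0137
time: 28.58
tool_pos: [0.4134, 0.0401, 0.2002]
tool_rot: [-3.138, 0.003, 1.491]
contact_force: [1.1, 0.2, -1.4]
opening: 0.014
28.57 [0.4134 0.0401 0.2002] [-1.798e+02  1.600e-01  8.542e+01] q [-0.09  0.19  1.87 -0.    1.08 -0.  ] F [ 1.1  0.2 -1.4] op 0.014
row [ 1.69 -0.77  3.62] [-0.2   0.16 -0.01]
```

View pics/s25.png

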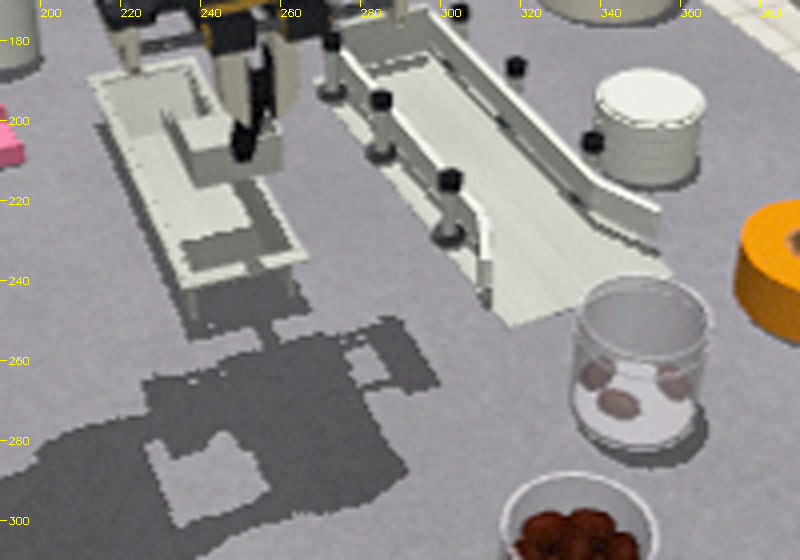

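View pics/t25.png

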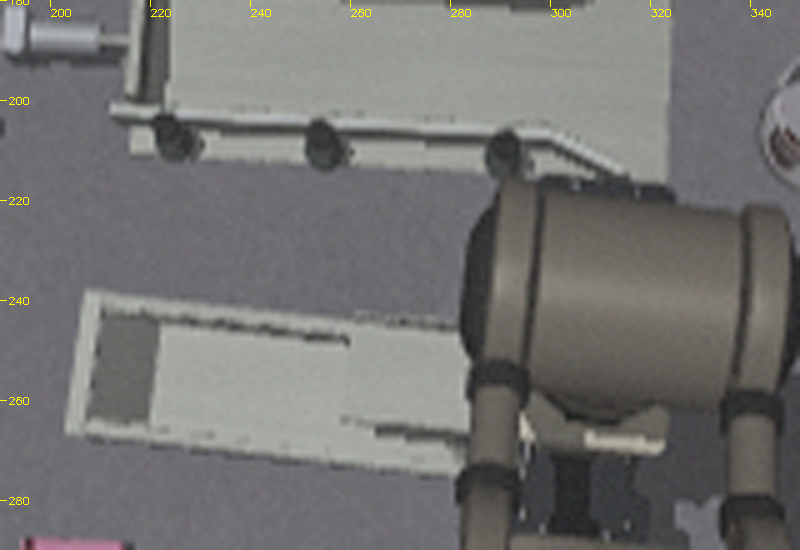

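The tray is empty and the jar holds all three dates. Lowering the scoop into the tray.

```bash
python3 -m crank '[[1.7,-0.7,2,-0.2,0.2,0,0],[4,-0.7,3.6,-0.2,0.2,0,0],[4,-0.77,3.6,-0.2,0.2,0,0],[4,-0.77,3.6,-0.2,0.2,0,0],[4,-0.77,3.6,-0.2,0.2,0,0]]'; python3 - <<'E'
from h import *
o=st()
a,r=scoop_tcp(0.015,.003,0,-.0018); go(a,r,o)
crop("side","s26.png",200,270,170,250,7)
E
```

```text
time: 29.3
tool_pos: [0.4088, 0.0803, 0.164]
tool_rot: [-3.141, -0.002, 1.49]
contact_force: [-0.3, 0.3, -0.9]
opening: 0.0137
29.3 [0.4088 0.0803 0.164 ] [-1.7995e+02 -9.0000e-02  8.5370e+01] q [0.01 0.24 1.92 0.   0.98 0.09] F [-0.3  0.3 -0.9] op 0.0137
row [0.21 0.   5.7 ] [-0.05 -0.09 -0.06]
```

View pics/s26.png

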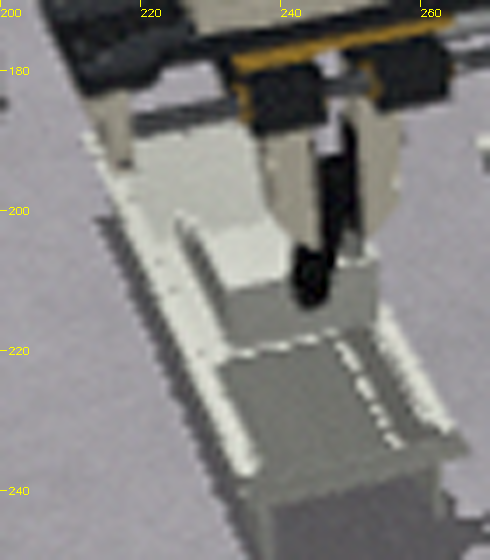

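```bash
python3 -m crank '[[0.1,0,2,0,0,0,0],[0.1,0,3.5,0,0,0,0],[0.1,0,5,0,0,0,0],[0.1,0,5.6,0,0,0,0],[0.1,0,5.6,0,0,0,0]]';python3 -m crank '[[0,0,0.1,0,0,0,0],[0,0,0.1,0,0,0,0]]'; python3 - <<'E'
from h import *
o=st()
E
```

```text
time: 29.98
tool_pos: [0.4084, 0.0819, 0.1076]
tool_rot: [-3.14, -0.002, 1.491]
contact_force: [-0.4, 0.7, -0.8]
opening: 0.0134
time: 30.22
tool_pos: [0.4085, 0.082, 0.107]
tool_rot: [-3.141, -0.002, 1.491]
contact_force: [-0.3, -2.3, 4.7]
opening: 0.0136
30.23 [0.4085 0.082  0.107 ] [-1.7995e+02 -9.0000e-02  8.5440e+01] q [0.01 0.33 1.99 0.   0.81 0.09] F [-0.3 -2.3  4.7] op 0.0136
```

On the floor. Releasing and rising.

```bash
python3 -m crank '[[0,0,0,0,0,0,0.45],[0,0,0,0,0,0,0.45],[0,0,0,0,0,0,0.45],[0,0,0,0,0,0,0.45]]' 10;python3 -m crank '[[0,0,-3,0,0,0,0.45],[0,0,-8,0,0,0,0.45],[0,0,-14,0,0,0,0.45],[0,0,-14,0,0,0,0.45]]';python3 - <<'E'
from h import *
o=st()
go((0.45,-0.1,0.26),(180,0,88.6),o)
E
```

```text
time: 30.72
tool_pos: [0.408, 0.0822, 0.1063]
tool_rot: [-3.139, -0.002, 1.491]
contact_force: [-0.9, 0.1, 0.1]
opening: 0.0404
time: 31.22
tool_pos: [0.4106, 0.082, 0.2505]
tool_rot: [3.135, -0.003, 1.491]
contact_force: [0.1, 0.4, -0.1]
opening: 0.0412
31.23 [0.4106 0.082  0.2505] [ 1.7959e+02 -1.5000e-01  8.5450e+01] q [0.01 0.14 1.79 0.   1.21 0.09] F [ 0.1  0.4 -0.1] op 0.0412
row [-17.83   5.38  -0.96] [ 0.41 -0.14 -3.15]
```

```bash
python3 -m crank '[[-5,3,0,0,0,-3,0.45],[-10,4,0,0,0,-3,0.45],[-10,4,0,0,0,-3,0.45]]';python3 - <<'E'
from h import *
o=st()
crop("top","t27.png",195,455,130,290,3)
crop("side","s27.png",180,450,170,350,3)
E
```

```text
time: 31.6
tool_pos: [0.4402, -0.0234, 0.245]
tool_rot: [-3.137, -0.002, 1.539]
contact_force: [-0.1, 0.7, 0.5]
opening: 0.0412
31.6 [ 0.4402 -0.0234  0.245 ] [-1.7976e+02 -9.0000e-02  8.8180e+01] q [-0.23  0.19  1.74  0.    1.22 -0.2 ] F [-0.1  0.7  0.5] op 0.0412
```

View pics/t27.png

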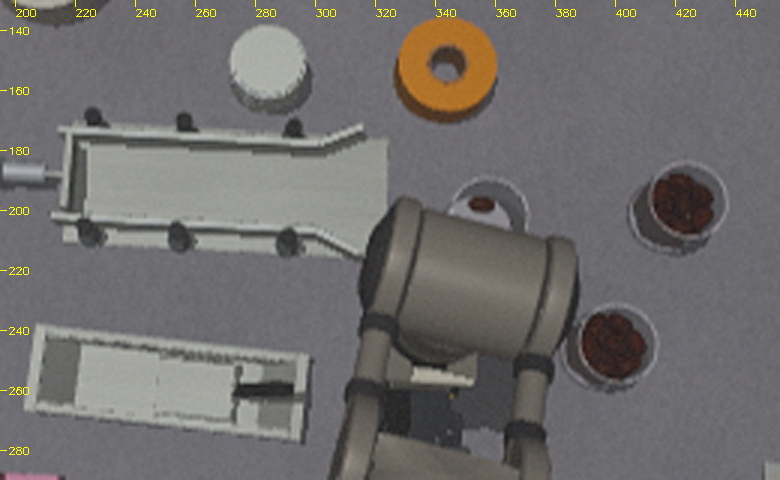

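View pics/s27.png

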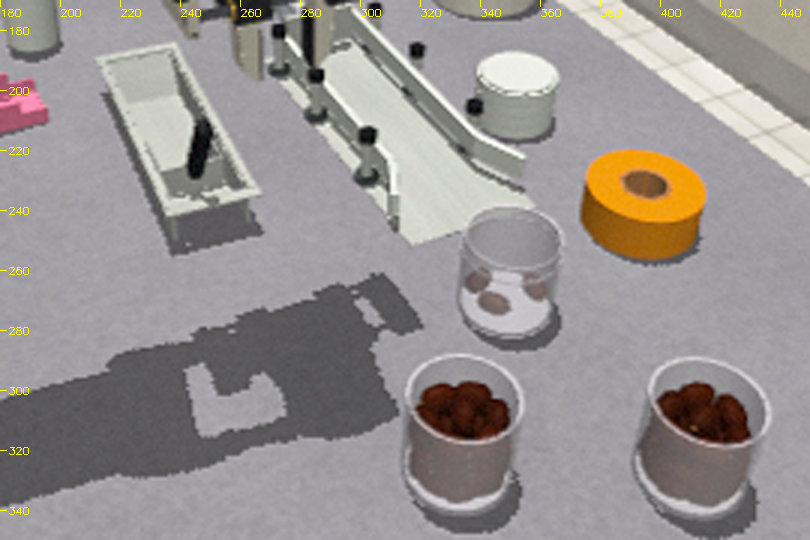

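The scoop stands in the tray. Re-measuring the jars and lane with the half-pixel correction.

```bash
python3 - <<'E'
from h import *
c=read_camera("top")
T=lambda x,y:(195+x/5-.4,155+y/5-.4)
P={n:ray(c,*T(*p),0.04)[:2] for n,p in dict(f0=(105,91),f1=(533,113),n0=(92,233),n1=(520,257)).items()}
m0=(P["f0"]+P["n0"])/2;m1=(P["f1"]+P["n1"])/2;d=m0-m1;print(P,m1,np.degrees(np.arctan2(d[1],d[0])))
U=lambda x,y:(195+x/3-.33,130+y/3-.33)
for n,p in dict(f1=(689,200),f2=(617,345)).items(): print(n,ray(c,*U(*p),.08))
print("roll",ray(c,*U(448,64),.045))
st();go((0.598,-0.133,0.2),(180,0,88.5))
E
```

```text
{'f0': array([0.69239582, 0.32725607]), 'f1': array([0.68585792, 0.04416949]), 'n0': array([0.59595698, 0.33031878]), 'n1': array([0.58823502, 0.05099001])} [0.63704647 0.04757975] 88.5475940990918
f1 [ 0.62260989 -0.34587446  0.08      ]
f2 [ 0.46567572 -0.2650506   0.08      ]
roll [ 0.7793116  -0.09666559  0.045     ]
31.75 [ 0.4397 -0.0203  0.2454] [-1.7979e+02 -1.5000e-01  8.8430e+01] q [-0.22  0.19  1.74  0.    1.22 -0.19] F [ 0.1  0.3 -0.8] op 0.0412
row [-10.84  16.15   4.45] [-0.21 -0.15 -0.07]
```

```bash
python3 -m crank '[[-5.4,8,0,0,0,0,1],[-10.8,16.1,0,0,0,0,1],[-10.8,16.1,3,0,0,0,1],[-10.8,16.1,6,0,0,0,1],[-10.8,16.1,9,0,0,0,1]]';python3 -m crank '[[0,0,0,0,0,0,1],[0,0,0,0,0,0,1]]';python3 - <<'E'
from h import *
st();go((0.598,-0.133,0.083),(180,0,88.5))
crop("side","s28.png",300,400,190,300,6)
E
```

```text
time: 32.38
tool_pos: [0.5985, -0.1318, 0.1533]
tool_rot: [-3.138, -0.003, 1.545]
contact_force: [-0.6, 0.2, 0.0]
opening: 0.0868
time: 32.62
tool_pos: [0.5987, -0.1322, 0.1569]
tool_rot: [-3.141, -0.001, 1.545]
contact_force: [0.9, -0.7, -0.2]
opening: 0.0919
32.62 [ 0.5987 -0.1322  0.1569] [-1.7997e+02 -8.0000e-02  8.8520e+01] q [-0.34  0.58  1.39  0.    1.17 -0.32] F [ 0.9 -0.7 -0.2] op 0.0919
row [-0.09 -0.07  7.39] [-0.03 -0.08  0.02]
```

View pics/s28.png

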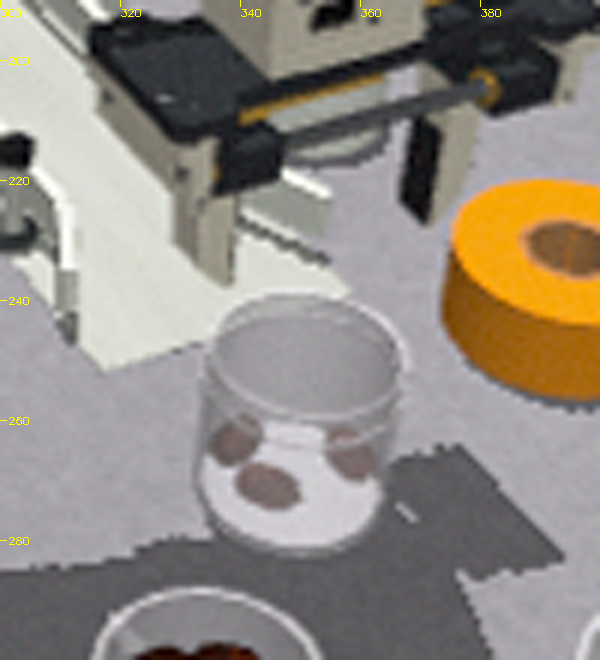

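The jaws straddle the jar. Descending with force checks.

```bash
python3 -m crank '[[0,0,3,0,0,0,1],[0,0,5,0,0,0,1],[0,0,5.7,0,0,0,1],[0,0,5.7,0,0,0,1]]' 8;python3 -m crank '[[0,0,0.8,0,0,0,1],[0,0,1.6,0,0,0,1],[0,0,1.6,0,0,0,1]]';python3 -m crank '[[0,0,0,0,0,0,0.8],[0,0,0,0,0,0,0.8],[0,0,0,0,0,0,0.8],[0,0,0,0,0,0,0.8]]' 8;python3 - <<'E'
from h import *
st()
crop("side","s29.png",300,400,190,300,6)
E
```

```text
time: 33.17
tool_pos: [0.5984, -0.133, 0.0996]
tool_rot: [-3.141, -0.001, 1.544]
contact_force: [0.0, 1.0, 0.0]
opening: 0.0918
time: 33.55
tool_pos: [0.5977, -0.1329, 0.0819]
tool_rot: [-3.138, -0.002, 1.543]
contact_force: [0.0, 0.1, -0.2]
opening: 0.0919
time: 34.05
tool_pos: [0.5981, -0.1331, 0.0828]
tool_rot: [-3.14, -0.002, 1.544]
contact_force: [0.2, 0.7, 0.2]
opening: 0.0838
34.05 [ 0.5981 -0.1331  0.0828] [-1.799e+02 -9.000e-02  8.844e+01] q [-0.34  0.66  1.47  0.    1.02 -0.32] F [0.2 0.7 0.2] op 0.0838
```

View pics/s29.png

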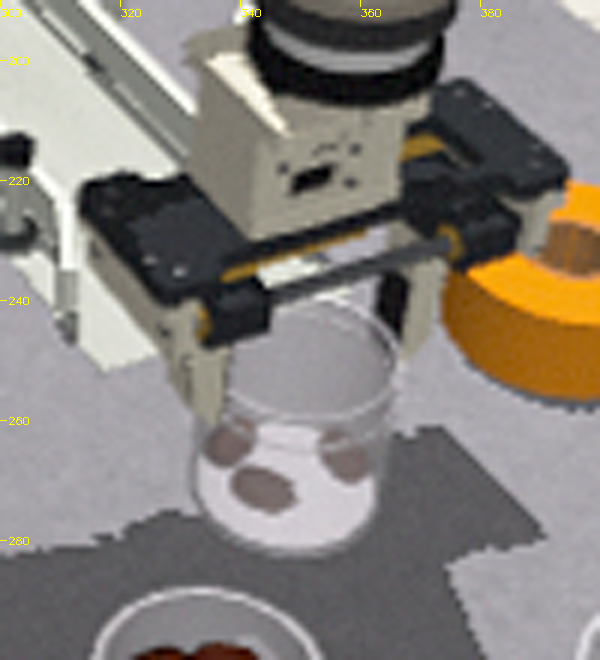

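The jar is held at 83.8 mm with 8 N. Sliding it sideways onto the lane's centre line at constant height.

```bash
cat >> h.py <<'E'
LO_=np.array((0.637,0.0476));LYAW=88.55
def lane(s,y=0):
    a=np.radians(LYAW);return LO_+s*np.array((np.cos(a),np.sin(a)))+y*np.array((-np.sin(a),np.cos(a)))
E
python3 - <<'E'
from h import *
o=st()
for s in (-.18,-.12,-.06,0,.228): p=lane(s);print(s,p);go((p[0],p[1],.0828),(180,0,LYAW),o)
E
```

```text
34.1 [ 0.5981 -0.133   0.0828] [-1.799e+02 -1.000e-01  8.844e+01] q [-0.34  0.66  1.47  0.    1.02 -0.32] F [0.6 0.7 1.1] op 0.0844
-0.18 [ 0.63244518 -0.13234236]
row [ 0.16  3.43 -0.01] [-0.1  -0.1  -0.11]
-0.12 [ 0.63396345 -0.07236157]
row [ 6.16  3.42 -0.  ] [-0.1  -0.1  -0.11]
-0.06 [ 0.63548173 -0.01238079]
row [1.216e+01 3.410e+00 1.000e-02] [-0.1  -0.1  -0.11]
0 [0.637  0.0476]
row [18.16  3.4   0.02] [-0.1  -0.1  -0.11]
0.228 [0.64276944 0.27552699]
row [40.96  3.35  0.06] [-0.1  -0.1  -0.11]
```

```bash
python3 -m crank '[[0,0.6,0,0,0,0,0.8],[0.1,1.5,0,0,0,0,0.8],[0.1,2.5,0,0,0,0,0.8],[0.15,3.4,0,0,0,0,0.8],[0.15,3.4,0,0,0,0,0.8]]';python3 -m crank '[[1,0,0,0,0,0,0.8],[2.5,0,0,0,0,0,0.8],[4,0,0,0,0,0,0.8],[6,0,0,0,0,0,0.8],[8,0,0,0,0,0,0.8]]';python3 - <<'E'
from h import *
o=st()
for s in (-.06,0,.228): p=lane(s);go((p[0],p[1],.0828),(180,0,LYAW),o)
crop("side","s30.png",260,400,160,300,5)
E
```

```text
time: 34.72
tool_pos: [0.6334, -0.1324, 0.0827]
tool_rot: [3.141, -0.001, 1.544]
contact_force: [0.5, 0.2, 1.6]
opening: 0.084
time: 35.35
tool_pos: [0.6342, -0.0515, 0.0826]
tool_rot: [-3.14, -0.002, 1.543]
contact_force: [0.7, -1.0, 0.5]
opening: 0.0829
35.35 [ 0.6342 -0.0515  0.0826] [-1.799e+02 -1.000e-01  8.842e+01] q [-0.2   0.7   1.39  0.    1.05 -0.18] F [ 0.7 -1.   0.5] op 0.0829
row [ 3.92  0.02 -0.01] [-0.1  -0.1  -0.13]
row [9.92 0.01 0.  ] [-0.1  -0.1  -0.13]
row [32.72 -0.04  0.04] [-0.1  -0.1  -0.13]
```

View pics/s30.png

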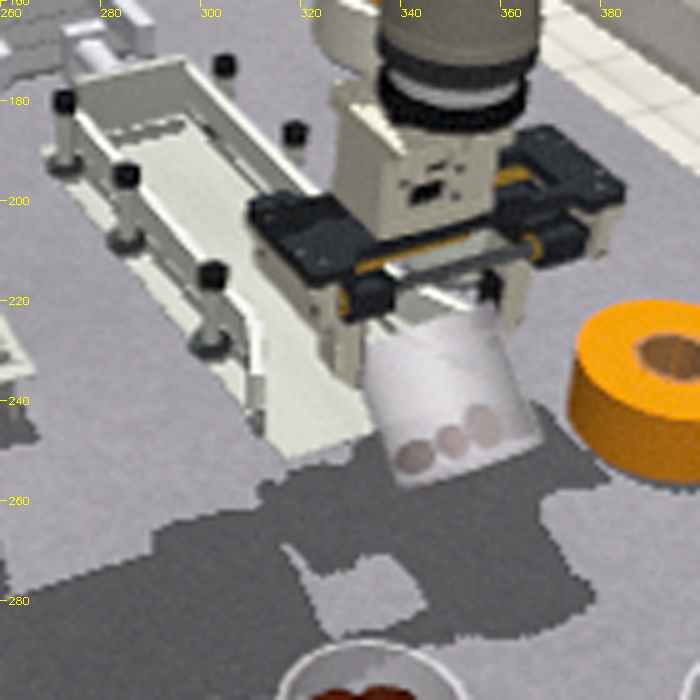

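Sliding a jar gripped near its rim tips it: it leans forward, pivoting at the pads, though the dates are still inside. I'll reverse gently to right it, then push jars low from behind instead.

```bash
python3 -m crank '[[-0.5,0,0,0,0,0,0.8],[-1,0,0,0,0,0,0.8],[-1.5,0,0,0,0,0,0.8],[-2,0,0,0,0,0,0.8],[-2,0,0,0,0,0,0.8]]' 3;python3 - <<'E'
from h import *
o=st()
crop("side","s31.png",260,400,160,300,5)
E
```

```text
time: 36.02
tool_pos: [0.6335, -0.0733, 0.0824]
tool_rot: [-3.139, -0.002, 1.542]
contact_force: [0.9, 0.7, 1.5]
opening: 0.0826
36.02 [ 0.6335 -0.0733  0.0824] [-1.7987e+02 -1.0000e-01  8.8370e+01] q [-0.24  0.7   1.39  0.    1.06 -0.21] F [0.9 0.7 1.5] op 0.0826
```

View pics/s31.png

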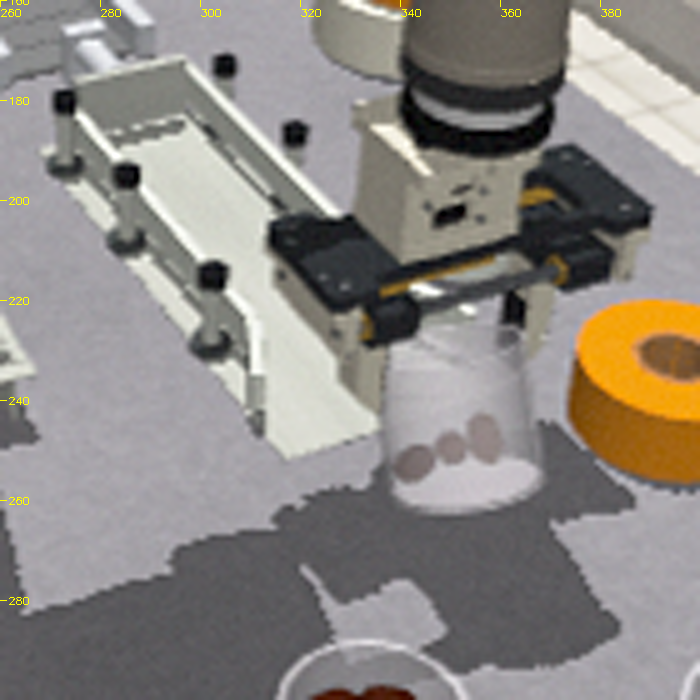

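It's righting as intended. A bit more.

```bash
python3 -m crank '[[-0.5,0,0,0,0,0,0.8],[-1,0,0,0,0,0,0.8],[-1.4,0,0,0,0,0,0.8],[-1.4,0,0,0,0,0,0.8]]' 3;python3 - <<'E'
from h import *
o=st()
crop("side","s32.png",260,400,160,300,5)
E
```

```text
time: 36.58
tool_pos: [0.6329, -0.0868, 0.0823]
tool_rot: [-3.139, -0.002, 1.543]
contact_force: [-0.2, 0.2, -1.5]
opening: 0.0827
36.58 [ 0.6329 -0.0868  0.0823] [-1.7983e+02 -1.1000e-01  8.8410e+01] q [-0.26  0.7   1.38  0.    1.06 -0.23] F [-0.2  0.2 -1.5] op 0.0827
```

View pics/s32.png

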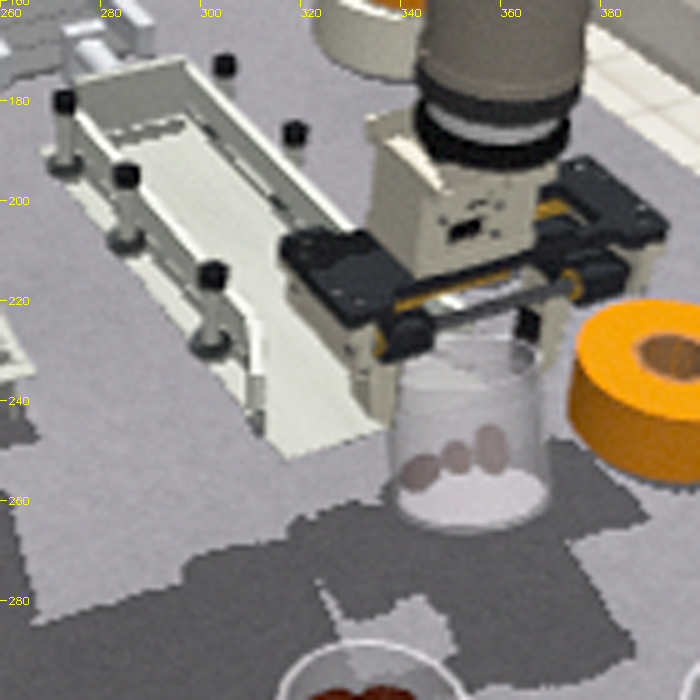

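```bash
python3 -m crank '[[-0.4,0,0,0,0,0,0.8],[-0.8,0,0,0,0,0,0.8],[-0.8,0,0,0,0,0,0.8]]' 3;python3 - <<'E'
from h import *
o=st()
crop("side","s33.png",300,400,190,300,6)
E
```

```text
time: 37.0
tool_pos: [0.633, -0.0948, 0.0826]
tool_rot: [-3.14, -0.002, 1.543]
contact_force: [1.2, 0.5, -1.3]
opening: 0.0829
37.0 [ 0.633  -0.0948  0.0826] [-1.7988e+02 -1.0000e-01  8.8410e+01] q [-0.27  0.71  1.38  0.    1.06 -0.24] F [ 1.2  0.5 -1.3] op 0.0829
```

View pics/s33.png

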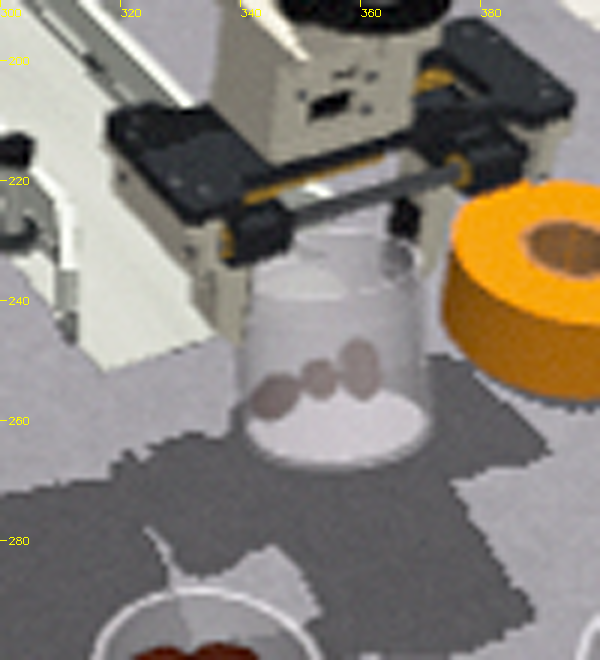

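The jar still leans about 18° (base ellipse ratio 0.43 against 0.70 upright), with only its front edge on the bench. Lowering the tool lets the bench push it level.

```bash
python3 -m crank '[[0,0,0.3,0,0,0,0.8],[0,0,0.6,0,0,0,0.8],[0,0,0.9,0,0,0,0.8],[0,0,0.9,0,0,0,0.8]]' 3;python3 - <<'E'
from h import *
o=st()
crop("side","s34.png",300,400,190,300,6)
E
```

```text
time: 37.55
tool_pos: [0.6333, -0.0945, 0.0735]
tool_rot: [-3.14, -0.002, 1.544]
contact_force: [0.4, -1.0, 1.7]
opening: 0.0828
37.55 [ 0.6333 -0.0945  0.0735] [-1.7992e+02 -9.0000e-02  8.8440e+01] q [-0.27  0.72  1.39  0.    1.04 -0.24] F [ 0.4 -1.   1.7] op 0.0828
```

View pics/s34.png

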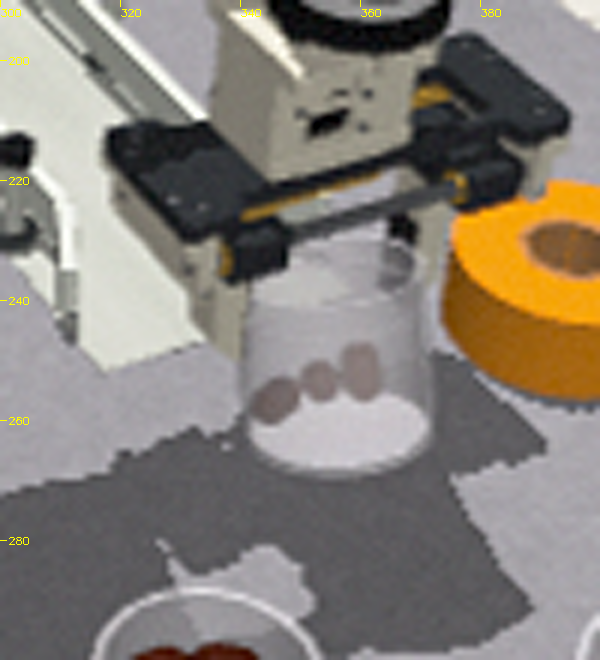

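```bash
python3 -m crank '[[0,0,0.3,0,0,0,0.8],[0,0,0.6,0,0,0,0.8],[0,0,0.9,0,0,0,0.8],[0,0,0.9,0,0,0,0.8]]' 3;python3 - <<'E'
from h import *
o=st()
crop("side","s35.png",300,400,190,300,6)
E
```

```text
time: 38.1
tool_pos: [0.633, -0.0943, 0.0642]
tool_rot: [-3.139, -0.002, 1.543]
contact_force: [1.5, -0.7, 2.1]
opening: 0.0825
38.1 [ 0.633  -0.0943  0.0642] [-1.7987e+02 -1.1000e-01  8.8430e+01] q [-0.27  0.73  1.39  0.    1.02 -0.24] F [ 1.5 -0.7  2.1] op 0.0825
```

View pics/s35.png

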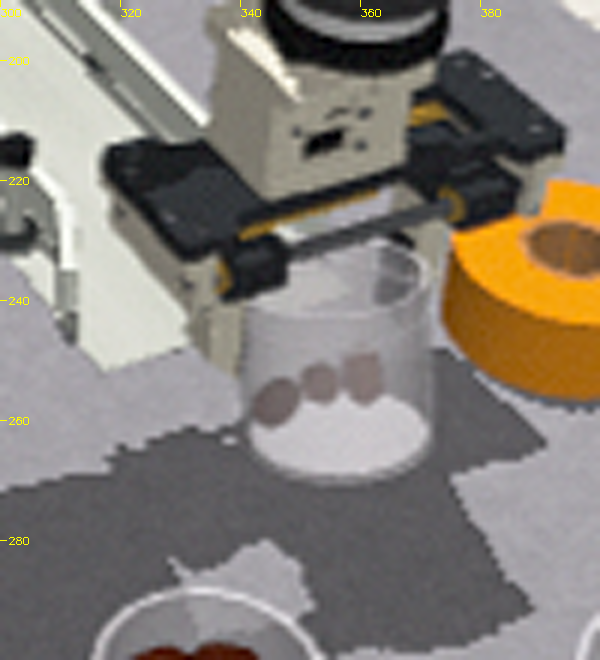

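The tilt is now about 10°, low enough to release and let it settle.

```bash
python3 -m crank '[[0,0,0,0,0,0,0.91],[0,0,0,0,0,0,0.93],[0,0,0,0,0,0,0.96],[0,0,0,0,0,0,1],[0,0,0,0,0,0,1]]' 3;python3 - <<'E'
from h import *
o=st()
crop("side","s36.png",300,400,190,300,6)
E
```

```text
time: 38.78
tool_pos: [0.633, -0.0944, 0.0646]
tool_rot: [-3.139, -0.002, 1.544]
contact_force: [0.2, 0.2, 0.2]
opening: 0.0917
38.77 [ 0.633  -0.0944  0.0646] [-1.7987e+02 -1.1000e-01  8.8440e+01] q [-0.27  0.73  1.39  0.    1.03 -0.24] F [0.2 0.2 0.2] op 0.0917
```

View pics/s36.png

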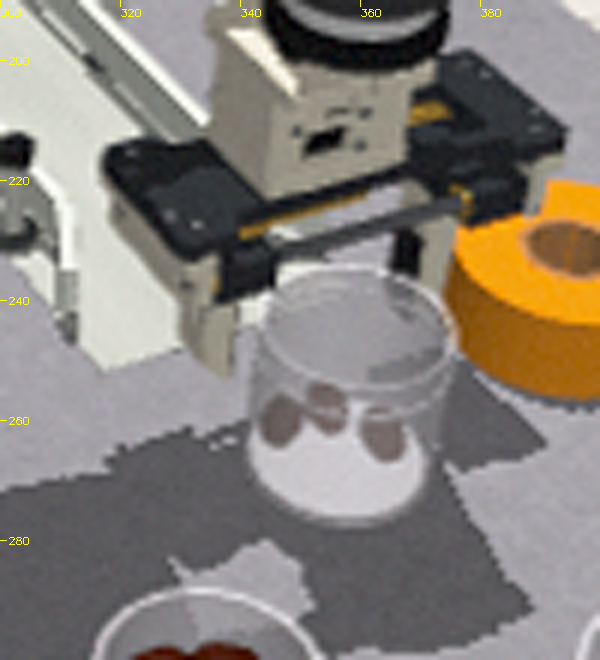

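The jar is upright with all three dates inside. Raising the tool and measuring where the jar stands.

```bash
python3 -m crank '[[0,0,-3,0,0,0,1],[0,0,-8,0,0,0,0.33],[0,0,-14,0,0,0,0.33],[0,0,-14,0,0,0,0.33]]' 10; python3 -m crank '[[-8,-12,-3,0,0,0,0.33],[-16,-14,-3,0,0,0,0.33],[-16,-14,-3,0,0,0,0.33],[-16,-14,-3,0,0,0,0.33]]'; python3 - <<'E'
from h import *
o=st()
c=crop("top","t37.png",310,450,170,285,5);crop("side","s37.png",300,440,190,330,5)
E
```

```text
time: 39.33
tool_pos: [0.6358, -0.0953, 0.2107]
tool_rot: [3.133, 0.001, 1.544]
contact_force: [-0.4, 1.2, 0.8]
opening: 0.0666
time: 39.83
tool_pos: [0.4869, -0.2529, 0.2343]
tool_rot: [-3.139, -0.002, 1.541]
contact_force: [1.1, -0.0, -0.0]
opening: 0.0313
39.83 [ 0.4869 -0.2529  0.2343] [-1.7983e+02 -1.0000e-01  8.8300e+01] q [-0.62  0.4   1.47 -0.    1.27 -0.59] F [ 1.1 -0.  -0. ] op 0.0313
```

View pics/t37.png

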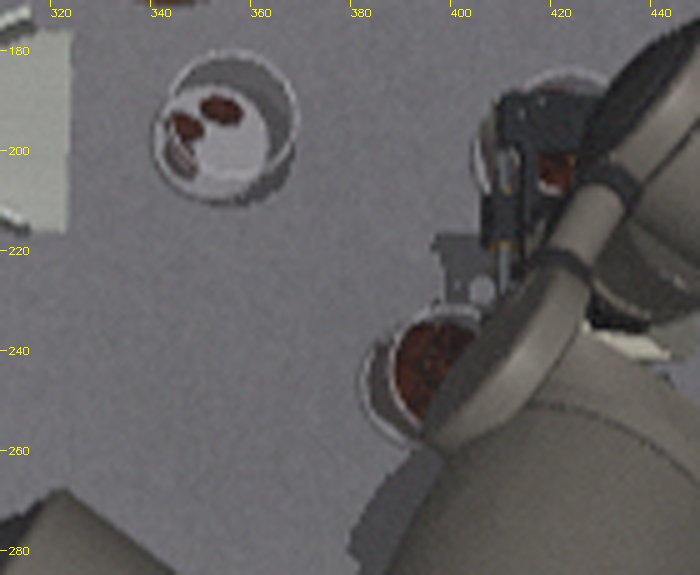

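View pics/s37.png

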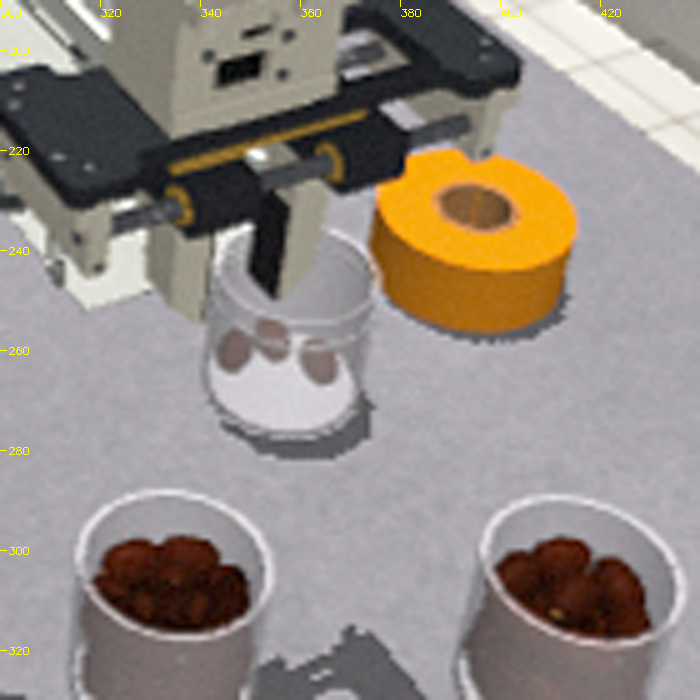

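```bash
python3 - <<'E'
from h import *
o=st();c=read_camera("top")
J=ray(c,356,192.4,.08)[:2];a=np.radians(LYAW);d=np.array((np.cos(a),np.sin(a)));n=np.array((-np.sin(a),np.cos(a)))
print(J,"s",(J-LO_)@d,"lat",(J-LO_)@n)
p=J-d*0.075;print(p)
go((p[0],p[1],.2),(180,0,LYAW),o)
E
```

```text
39.92 [ 0.4872 -0.2532  0.2343] [-1.7983e+02 -8.0000e-02  8.8210e+01] q [-0.62  0.4   1.47 -0.    1.27 -0.59] F [ 0.8  0.3 -0.8] op 0.0304
[ 0.62899751 -0.12856658] s -0.17631266744714236 lat 0.003542106446846138
[ 0.62709967 -0.20354256]
row [ 5.39 13.84  3.4 ] [-0.17 -0.08 -0.34]
```

```bash
python3 -m crank '[[2.7,7,0,0,0,-0.3,0.33],[5.4,13.9,0,-0.2,0,-0.3,0.33],[5.4,13.9,5,-0.2,0,-0.3,0.33],[5.4,13.9,10,-0.2,0,-0.3,0.33],[5.4,13.9,13,-0.2,0,-0.3,0.33]]'; python3 -m crank '[[0,0,0,0,0,0,0.33]]'; python3 - <<'E'
from h import *
o=st();p=lane(-.176-.075,.002);go((p[0],p[1],.045),(180,0,LYAW),o)
crop("side","s38.png",300,440,190,330,5)
E
```

```text
time: 40.6
tool_pos: [0.6287, -0.1974, 0.1001]
tool_rot: [-3.138, -0.004, 1.551]
contact_force: [0.6, 0.2, -0.2]
opening: 0.0304
time: 40.72
tool_pos: [0.628, -0.198, 0.1008]
tool_rot: [-3.137, -0.005, 1.55]
contact_force: [-0.1, -1.2, -0.5]
opening: 0.0301
40.73 [ 0.628  -0.198   0.1008] [-179.71   -0.28   88.83] q [-0.42  0.72  1.3   0.    1.13 -0.4 ] F [-0.1 -1.2 -0.5] op 0.0301
row [-0.56  0.1   5.57] [-0.29 -0.28  0.28]
```

View pics/s38.png

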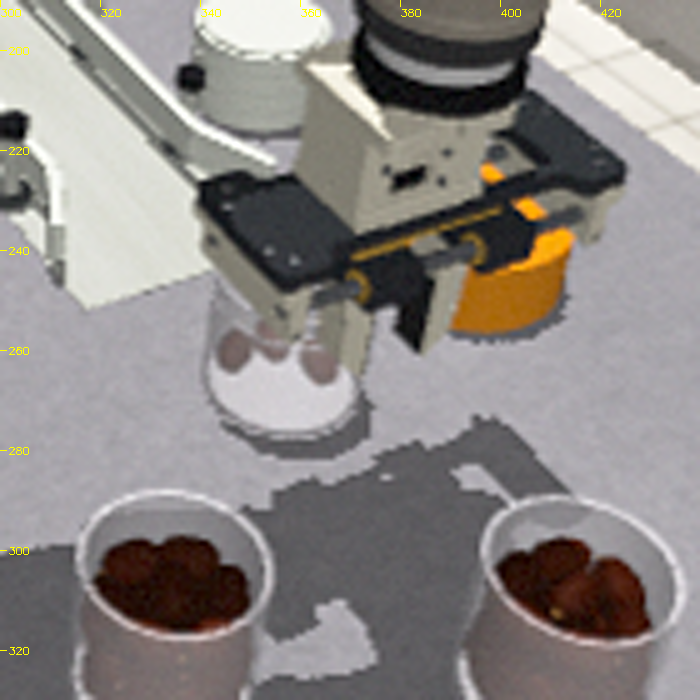

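The fingers are behind the jar. Lowering to z 0.045, then pushing along the lane.

```bash
python3 -m crank '[[-0.5,0.1,3,-0.3,-0.3,0,0.33],[-0.5,0.1,5.6,-0.3,-0.3,0.2,0.33],[-0.5,0.1,5.6,-0.3,-0.3,0.2,0.33]]'; python3 -m crank '[[1,0,0,0,0,0,0.33],[2,0,0,0,0,0,0.33],[3,0,0,0,0,0,0.33],[4,0,0,0,0,0,0.33],[5,0,0,0,0,0,0.33]]'; python3 - <<'E'
from h import *
o=st()
for s in (-.18,-.1,0,.1,.17):
  p=lane(s,.0);go((p[0],p[1],.045),(180,0,LYAW),o)
crop("side","s39.png",300,440,190,330,5)
E
```

```text
time: 41.15
tool_pos: [0.6301, -0.2048, 0.0484]
tool_rot: [3.136, 0.003, 1.546]
contact_force: [-0.4, -0.4, 0.5]
opening: 0.0304
time: 41.78
tool_pos: [0.6317, -0.1548, 0.0486]
tool_rot: [3.134, 0.004, 1.545]
contact_force: [-0.2, -1.8, 1.9]
opening: 0.0304
41.77 [ 0.6317 -0.1548  0.0486] [179.58   0.22  88.54] q [-0.36  0.76  1.38 -0.    1.   -0.33] F [-0.2 -1.8  1.9] op 0.0304
row [2.25 0.02 0.36] [ 0.42  0.22 -0.01]
row [10.25  0.02  0.32] [ 0.42  0.22 -0.01]
row [2.025e+01 1.000e-02 2.900e-01] [ 0.42  0.22 -0.01]
row [3.025e+01 1.000e-02 2.500e-01] [ 0.42  0.22 -0.01]
row [3.725e+01 1.000e-02 2.200e-01] [ 0.42  0.22 -0.01]
```

View pics/s39.png

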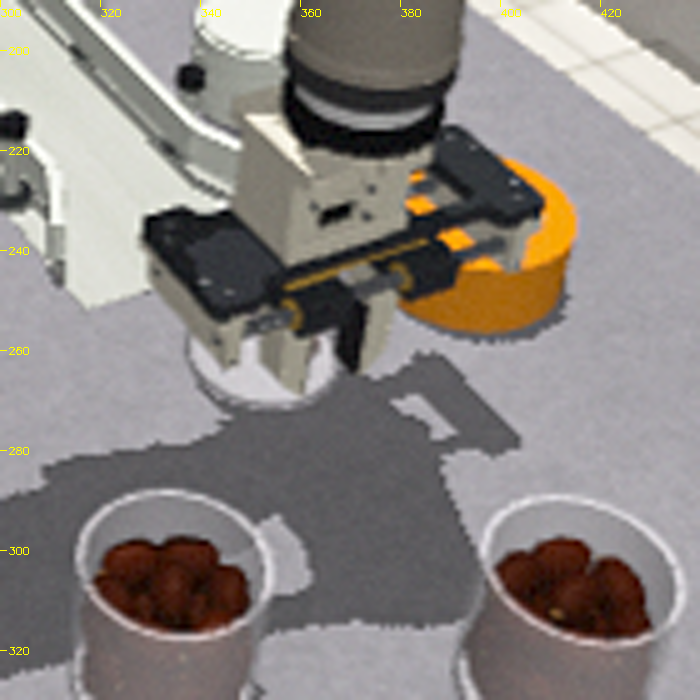

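The jar moves upright under the low push (about 1.8 N). Continuing.

```bash
python3 -m crank '[[1.2,0,0.2,0.3,0.2,0,0.33],[2.4,0,0.3,0.4,0.2,0,0.33],[3.7,0,0.3,0.4,0.2,0,0.33],[5,0,0.3,0.4,0.2,0,0.33],[6.3,0,0.3,0.4,0.2,0,0.33]]'; python3 -m crank '[[1.2,0,0,0,0,0,0.33],[2.4,0,0,0,0,0,0.33],[3.7,0,0,0,0,0,0.33],[5,0,0,0,0,0,0.33],[6.3,0,0,0,0,0,0.33]]'; python3 - <<'E'
from h import *
o=st()
for s in (0,.1,.17):
  p=lane(s,.0);go((p[0],p[1],.045),(180,0,LYAW),o)
crop("side","s40.png",260,400,160,300,5)
crop("top","t40.png",200,360,150,250,5)
E
```

```text
time: 42.45
tool_pos: [0.6329, -0.0912, 0.0449]
tool_rot: [-3.141, -0.0, 1.545]
contact_force: [1.2, -1.0, 0.1]
opening: 0.0301
time: 43.08
tool_pos: [0.6347, -0.0285, 0.045]
tool_rot: [-3.141, -0.0, 1.545]
contact_force: [0.1, 0.0, 0.3]
opening: 0.0303
43.08 [ 0.6347 -0.0285  0.045 ] [-1.7998e+02 -1.0000e-02  8.8540e+01] q [-0.17  0.74  1.42  0.    0.98 -0.14] F [0.1 0.  0.3] op 0.0303
row [7.61 0.04 0.  ] [-0.02 -0.01 -0.01]
row [17.61  0.04  0.  ] [-0.02 -0.01 -0.01]
row [24.61  0.04  0.  ] [-0.02 -0.01 -0.01]
```

View pics/s40.png

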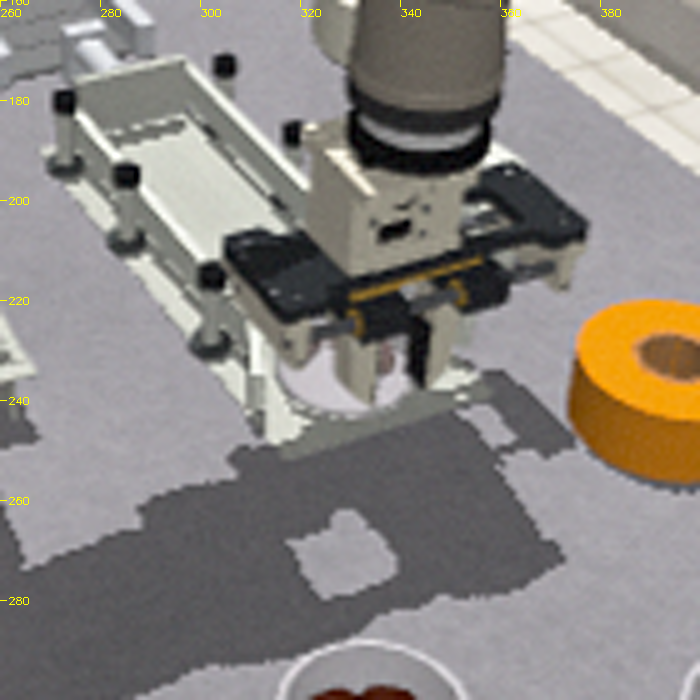

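View pics/t40.png

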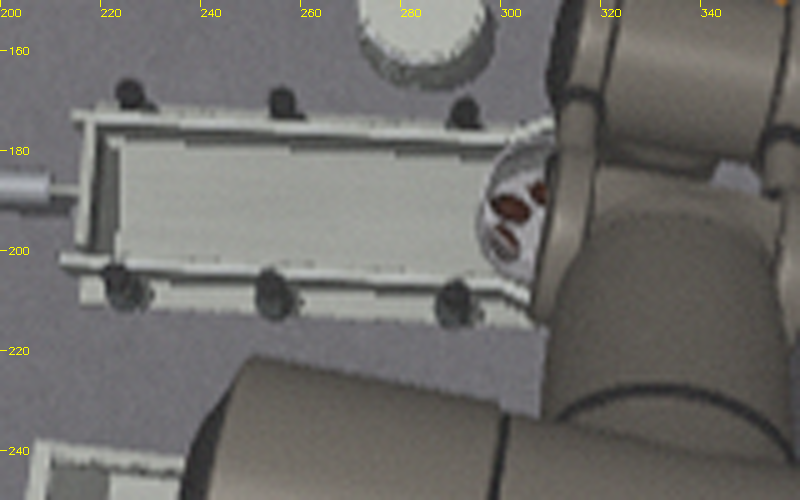

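The jar is centred in the mouth of the lane. Pushing on to the stop.

```bash
python3 -m crank '[[1.2,0,0,0,0,0,0.33],[2.4,0,0,0,0,0,0.33],[3.7,0,0,0,0,0,0.33],[5,0,0,0,0,0,0.33],[6.3,0,0,0,0,0,0.33]]';python3 -m crank '[[1.2,0,0,0,0,0,0.33],[2.4,0,0,0,0,0,0.33],[3.7,0,0,0,0,0,0.33],[5,0,0,0,0,0,0.33],[6.3,0,0,0,0,0,0.33]]'; python3 -m crank '[[1.2,0,0,0,0,0,0.33],[2.4,0,0,0,0,0,0.33],[3.7,0,0,0,0,0,0.33],[5,0,0,0,0,0,0.33],[5.8,0,0,0,0,0,0.33]]'; python3 - <<'E'
from h import *
o=st()
for s in (.17,.18):
  p=lane(s,.0);go((p[0],p[1],.045),(180,0,LYAW),o)
crop("side","s41.png",240,360,140,260,5)
crop("top","t41.png",200,360,150,250,5)
E
```

```text
time: 43.8
tool_pos: [0.6363, 0.0346, 0.045]
tool_rot: [-3.141, -0.0, 1.545]
contact_force: [0.5, -2.3, -0.3]
opening: 0.0301
time: 44.42
tool_pos: [0.6379, 0.0975, 0.045]
tool_rot: [-3.141, -0.0, 1.545]
contact_force: [0.0, -0.8, 0.3]
opening: 0.0304
time: 45.05
tool_pos: [0.6393, 0.1555, 0.045]
tool_rot: [-3.141, -0.0, 1.546]
contact_force: [0.8, -1.6, 0.5]
opening: 0.0301
45.05 [0.6393 0.1555 0.045 ] [-1.7998e+02 -1.0000e-02  8.8570e+01] q [0.12 0.78 1.35 0.   1.02 0.15] F [ 0.8 -1.6  0.5] op 0.0301
row [6.21 0.04 0.  ] [-0.02 -0.01  0.02]
row [7.21 0.04 0.  ] [-0.02 -0.01  0.02]
```

View pics/s41.png

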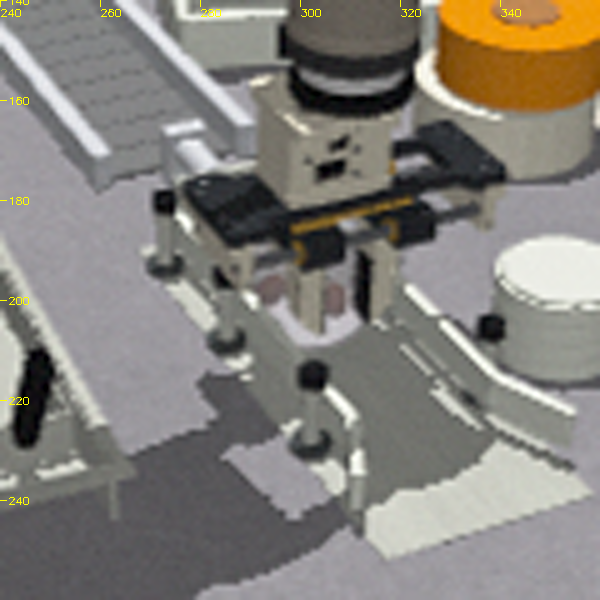

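View pics/t41.png

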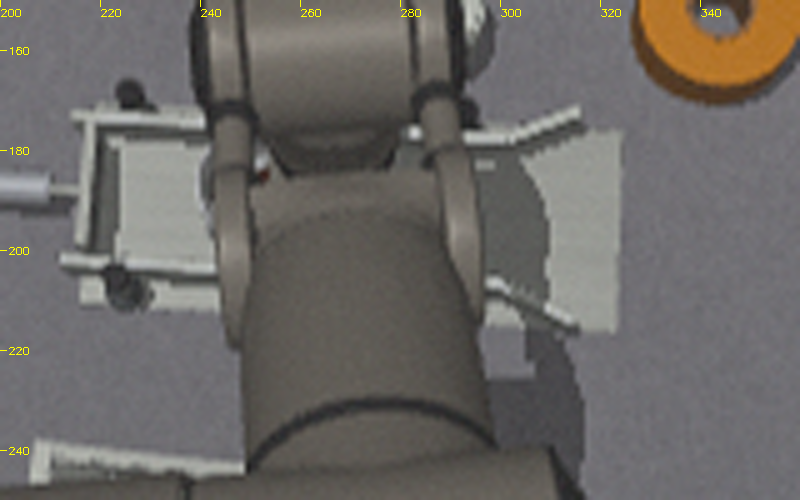

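```bash
python3 -m crank '[[1.2,0,0,0,0,0,0.33],[2.4,0,0,0,0,0,0.33],[3.7,0,0,0,0,0,0.33],[5,0,0,0,0,0,0.33],[6.2,0,0,0,0,0,0.33]]';python3 -m crank '[[0.2,0,0,0,0,0,0.33],[0.4,0,0,0,0,0,0.33]]'; python3 -m crank '[[0.2,0,0,0,0,0,0.33],[0.4,0,0,0,0,0,0.33]]'; python3 - <<'E'
from h import *
o=st()
a=np.radians(LYAW);print("s",(o["tool_pos"][:2]-LO_)@[np.cos(a),np.sin(a)])
crop("side","s42.png",240,360,140,260,5)
crop("top","t42.png",200,360,150,250,5)
E
```

```text
time: 45.78
tool_pos: [0.6409, 0.2176, 0.045]
tool_rot: [-3.141, -0.0, 1.546]
contact_force: [0.4, -0.4, 0.0]
opening: 0.0305
time: 46.02
tool_pos: [0.641, 0.2205, 0.045]
tool_rot: [-3.141, 0.0, 1.545]
contact_force: [0.6, -0.7, -0.1]
opening: 0.0303
time: 46.28
tool_pos: [0.6412, 0.2243, 0.0451]
tool_rot: [-3.141, -0.0, 1.545]
contact_force: [0.6, -1.3, 0.2]
opening: 0.0298
46.27 [0.6412 0.2243 0.0451] [-179.98   -0.     88.51] q [0.22 0.81 1.27 0.   1.06 0.25] F [ 0.6 -1.3  0.2] op 0.0298
s 0.17673544394568708
```

View pics/s42.png

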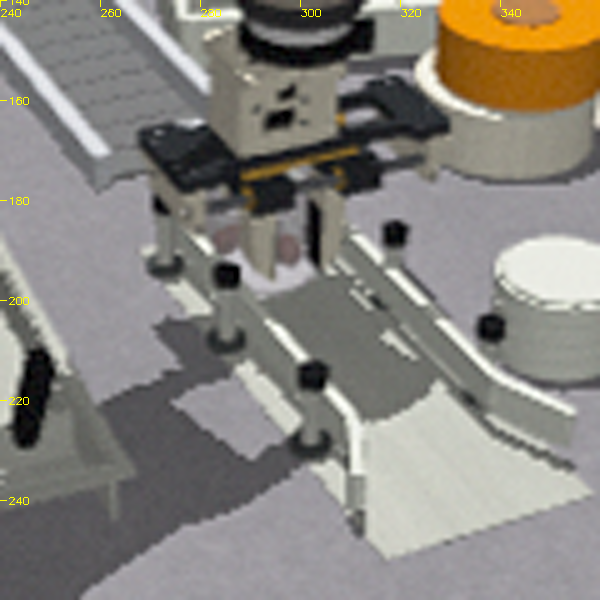

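View pics/t42.png

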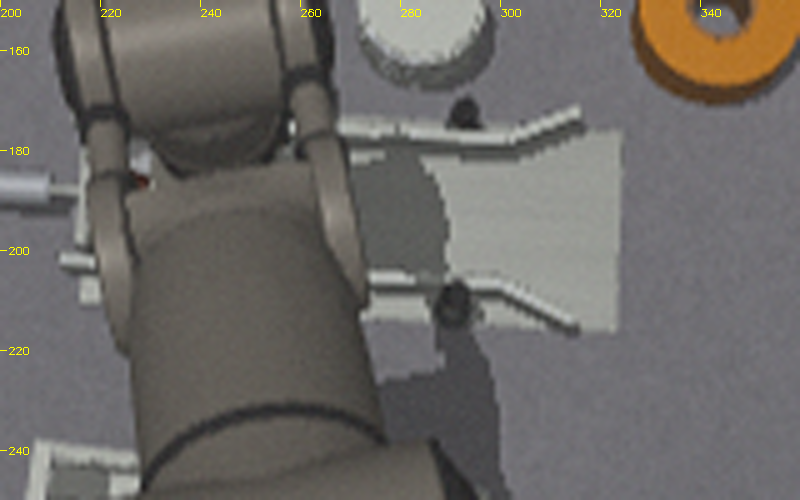

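Not touching yet. Nudging until the force rises.

```bash
python3 -m crank '[[0.1,0,0,0,0,0,0.33],[0.2,0,0,0,0,0,0.33]]';python3 -m crank '[[0.1,0,0,0,0,0,0.33],[0.2,0,0,0,0,0,0.33]]'
```

```text
time: 46.62
tool_pos: [0.6413, 0.2261, 0.0451]
tool_rot: [-3.141, 0.001, 1.545]
contact_force: [1.3, -4.5, 1.1]
opening: 0.0304
time: 46.88
tool_pos: [0.6415, 0.2263, 0.0452]
tool_rot: [-3.141, 0.003, 1.545]
contact_force: [-0.7, -11.5, 3.0]
opening: 0.03
```

```bash
python3 -m crank '[[0.1,0,0,0,0,0,0.33],[0.2,0,0,0,0,0,0.33]]'
```

```text
time: 47.12
tool_pos: [0.6416, 0.2264, 0.0453]
tool_rot: [-3.141, 0.006, 1.545]
contact_force: [-1.3, -18.9, 3.9]
opening: 0.03
```

It's against the stop: the force climbs to 19 N at s=0.179, where 0.179 was expected. Backing off and rising.

```bash
python3 -m crank '[[-1.5,0,0,0,0,0,0.33],[-4,0,0,0,0,0,0.33],[-6,0,-4,0,0,0,0.33],[-8,0,-10,0,0,0,0.33],[-10,0,-15,0,0,0,0.33]]'; python3 - <<'E'
from h import *
o=st(); go((0.50,-0.05,.22),(180,0,LYAW),o)
crop("top","t43.png",200,440,150,300,3)
crop("side","s43.png",220,430,140,350,3)
E
```

```text
time: 47.75
tool_pos: [0.6388, 0.1289, 0.1971]
tool_rot: [3.141, -0.0, 1.545]
contact_force: [0.4, -0.0, 0.3]
opening: 0.0302
47.75 [0.6388 0.1289 0.1971] [ 1.7997e+02 -3.0000e-02  8.8510e+01] q [0.08 0.61 1.21 0.   1.32 0.11] F [ 0.4 -0.   0.3] op 0.0302
row [-18.25 -13.4   -2.31] [ 0.03 -0.03 -0.04]
```

View pics/t43.png

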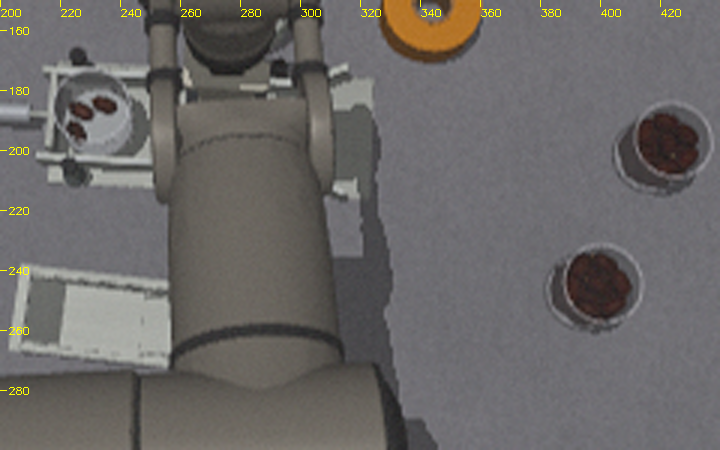

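View pics/s43.png

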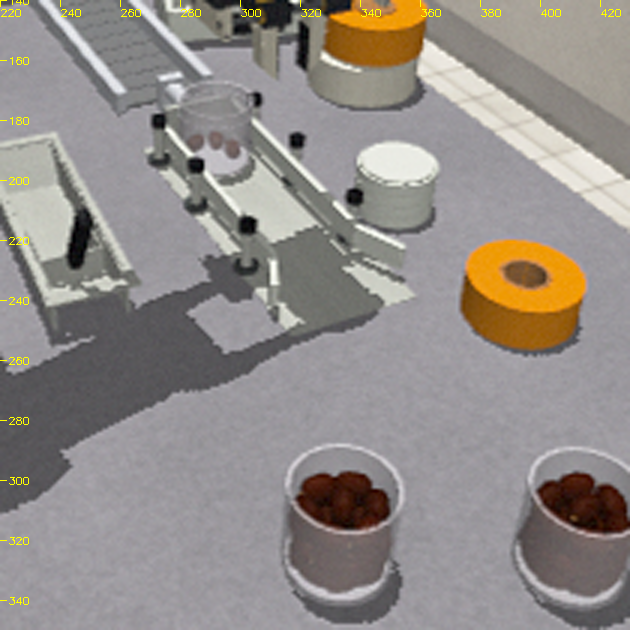

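Jar 1 is seated at the stop with three dates in it. Next is jar_full1 at about (0.623,-0.346), nearly on the lane's line.

```bash
python3 - <<'E'
from h import *
o=st();c=read_camera("top")
J=ray(c,423.7,197,.08)[:2];a=np.radians(LYAW);d=np.array((np.cos(a),np.sin(a)));n=np.array((-np.sin(a),np.cos(a)))
print(J,(J-LO_)@d,(J-LO_)@n); p=J-d*.078;print(p); go((p[0],p[1],.2),(180,0,LYAW),o)
E
```

```text
47.85 [0.6417 0.1278 0.2023] [ 1.7931e+02 -6.0000e-02  8.8390e+01] q [ 0.08  0.61  1.21 -0.    1.31  0.11] F [ 1.5 -0.   0.9] op 0.0305
[ 0.62037755 -0.34376141] -0.3916567113845832 0.006713897851431333
[ 0.61840379 -0.42173643]
row [-55.    -0.79   0.16] [ 0.69 -0.06 -0.16]
```

```bash
python3 -m crank '[[-11,-0.2,0,0,0,0,0.33],[-22,-0.4,0,0,0,0,0.33],[-33,-0.5,0,0,0,0,0.33],[-44,-0.6,0,0,0,0,0.33],[-55,-0.8,0,0.5,0,0,0.33]]'; python3 -m crank '[[-20,0,0,0,0,0,0.33],[-20,0,0,0,0,0,0.33],[-20,0,0,0,0,0,0.33],[-20,0,0,0,0,0,0.33]]';python3 - <<'E'
from h import *
o=st(); go((.6184,-.4217,.11),(180,0,LYAW),o)
E
```

```text
time: 48.52
tool_pos: [0.625, -0.1834, 0.1933]
tool_rot: [-3.13, -0.002, 1.546]
contact_force: [1.1, -0.6, -1.1]
opening: 0.0306
time: 49.02
tool_pos: [0.6189, -0.3858, 0.192]
tool_rot: [-3.13, -0.001, 1.541]
contact_force: [-0.4, 1.3, -0.1]
opening: 0.0304
49.02 [ 0.6189 -0.3858  0.192 ] [-1.7932e+02 -9.0000e-02  8.8270e+01] q [-0.66  0.78  0.91 -0.01  1.46 -0.63] F [-0.4  1.3 -0.1] op 0.0304
row [-3.6   0.16  8.19] [-0.68 -0.09 -0.28]
```

```bash
python3 -m crank '[[-3.8,0.2,0,-0.7,0,-0.3,0.33],[-3.8,0.2,0,-0.7,0,-0.3,0.33],[-3.8,0.2,4,-0.7,0,-0.3,0.33],[-3.8,0.2,8.2,-0.7,0,-0.3,0.33],[-3.8,0.2,8.2,-0.7,0,-0.3,0.33]]';python3 - <<'E'
from h import *
o=st(); go((.6184,-.4217,.045),(180,0,LYAW),o)
crop("side","s44.png",300,440,220,360,5)
E
```

```text
time: 49.65
tool_pos: [0.6197, -0.4162, 0.108]
tool_rot: [-3.137, -0.007, 1.552]
contact_force: [0.2, 0.4, -0.4]
opening: 0.0304
49.65 [ 0.6197 -0.4162  0.108 ] [-179.74   -0.4    88.92] q [-0.7   0.88  0.95  0.    1.33 -0.68] F [ 0.2  0.4 -0.4] op 0.0304
row [-0.59 -0.09  6.29] [-0.27 -0.4   0.37]
```

View pics/s44.png

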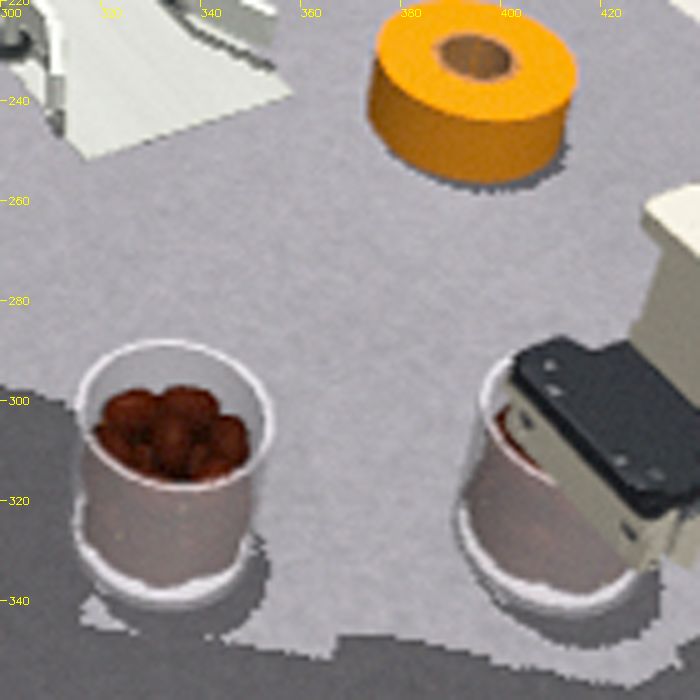

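About 20 mm of clearance behind the jar. Descending, then pushing.

```bash
python3 -m crank '[[-0.4,0,3,-0.2,-0.4,0.3,0.33],[-0.4,0,6.2,-0.2,-0.4,0.3,0.33],[-0.4,0,6.2,-0.2,-0.4,0.3,0.33]]'; python3 -m crank '[[1,0,0,0,0,0,0.33],[2,0,0,0,0,0,0.33],[3,0,0,0,0,0,0.33],[4.2,0,0,0,0,0,0.33],[5.4,0,0,0,0,0,0.33]]'; python3 - <<'E'
from h import *
o=st(); 
for s in (-.4,-.3,-.2): p=lane(s,.003 if s<-.35 else 0);go((*p,.045),(180,0,LYAW),o)
crop("side","s45.png",300,440,220,360,5)
E
```

```text
time: 50.08
tool_pos: [0.6212, -0.4226, 0.0504]
tool_rot: [3.137, 0.005, 1.546]
contact_force: [0.2, -0.2, -0.4]
opening: 0.0308
time: 50.7
tool_pos: [0.6234, -0.3702, 0.0521]
tool_rot: [3.133, 0.01, 1.545]
contact_force: [-0.4, -5.5, 5.4]
opening: 0.0304
50.7 [ 0.6234 -0.3702  0.0521] [179.48   0.56  88.52] q [-0.64  0.88  1.11 -0.    1.14 -0.61] F [-0.4 -5.5  5.4] op 0.0304
row [ 1.81 -0.    0.69] [ 0.52  0.56 -0.02]
row [11.81  0.29  0.6 ] [ 0.52  0.56 -0.02]
row [21.81  0.29  0.5 ] [ 0.52  0.56 -0.02]
```

View pics/s45.png

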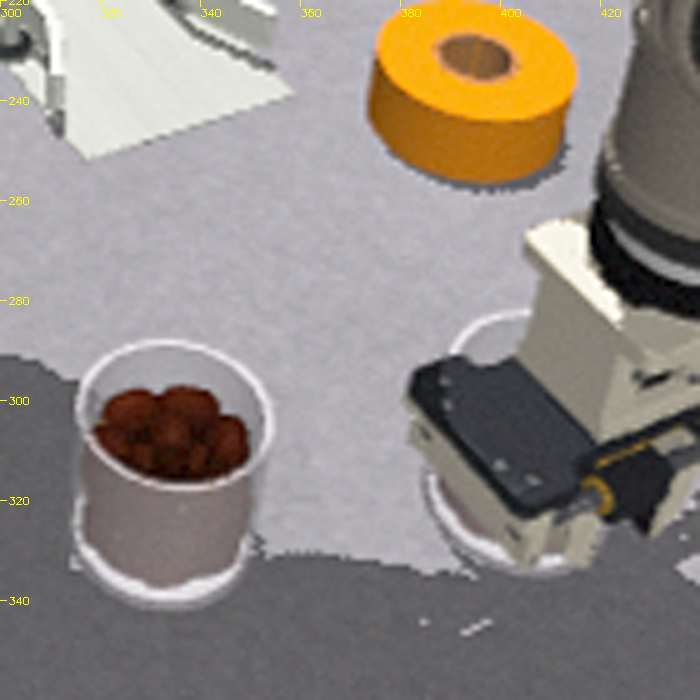

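Pushing takes 5.5 N, since this jar is heavier. I'll correct height and tilt and continue, drifting to the centre line.

```bash
python3 -m crank '[[1,0,0.4,0.5,0.5,0,0.33],[2,0.05,0.6,0.5,0.5,0,0.33],[3,0.1,0.7,0.5,0.5,0,0.33],[4,0.15,0.7,0.5,0.5,0,0.33],[5,0.15,0.7,0.5,0.5,0,0.33]]'; python3 -m crank '[[1,0,0,0,0,0,0.33],[2,0.05,0,0,0,0,0.33],[3,0.1,0,0,0,0,0.33],[4,0.15,0,0,0,0,0.33],[5,0.15,0,0,0,0,0.33]]'; python3 - <<'E'
from h import *
o=st(); 
for s in (-.3,-.2,-.1): p=lane(s,0);go((*p,.045),(180,0,LYAW),o)
crop("side","s46.png",300,440,200,340,5)
crop("top","t46.png",290,450,150,270,5)
E
```

```text
time: 51.38
tool_pos: [0.626, -0.3204, 0.0441]
tool_rot: [-3.141, 0.0, 1.545]
contact_force: [0.8, -4.7, 4.5]
opening: 0.0304
time: 52.0
tool_pos: [0.6287, -0.2704, 0.0441]
tool_rot: [-3.141, -0.0, 1.545]
contact_force: [-0.6, -5.7, 4.4]
opening: 0.0302
52.0 [ 0.6287 -0.2704  0.0441] [-1.7995e+02 -2.0000e-02  8.8520e+01] q [-0.52  0.82  1.25 -0.    1.07 -0.49] F [-0.6 -5.7  4.4] op 0.0302
row [ 1.81  0.02 -0.09] [-0.05 -0.02 -0.03]
row [11.81  0.02 -0.09] [-0.05 -0.02 -0.03]
row [ 2.181e+01  1.000e-02 -9.000e-02] [-0.05 -0.02 -0.03]
```

View pics/s46.png

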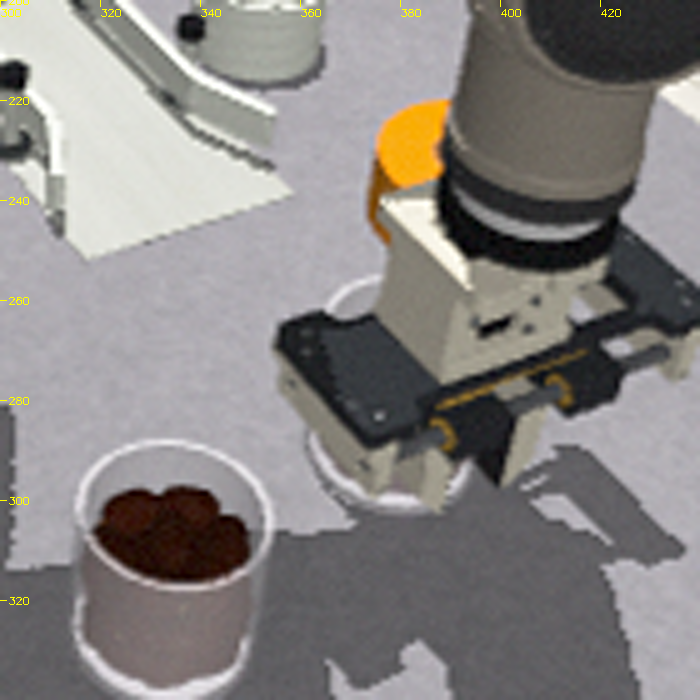

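View pics/t46.png

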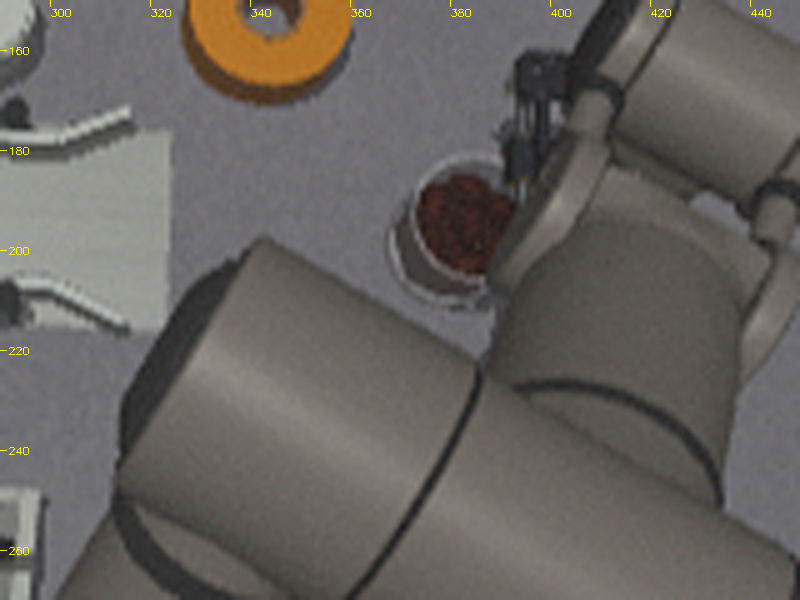

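Upright and tracking straight. Continuing.

```bash
for i in 1 2 3; do python3 -m crank '[[1.2,0,0,0,0,0,0.33],[2.4,0,0,0,0,0,0.33],[3.6,0,0,0,0,0,0.33],[4.8,0,0,0,0,0,0.33],[6,0,0,0,0,0,0.33]]' | grep -E "pos|force"; done; python3 - <<'E'
from h import *
o=st(); 
for s in (-.1,0,.09): p=lane(s,0);go((*p,.044),(180,0,LYAW),o)
crop("side","s47.png",260,400,180,320,5)
crop("top","t47.png",290,450,150,270,5)
E
```

```text
tool_pos: [0.6299, -0.2089, 0.0435]
contact_force: [-0.1, -4.1, 3.1]
tool_pos: [0.6314, -0.149, 0.0435]
contact_force: [0.1, -3.0, 2.3]
tool_pos: [0.6329, -0.0889, 0.0435]
contact_force: [-0.5, -2.4, 0.6]
53.98 [ 0.6329 -0.0889  0.0435] [-1.7986e+02 -1.2000e-01  8.8540e+01] q [-0.26  0.75  1.41  0.    0.98 -0.24] F [-0.5 -2.4  0.6] op 0.0305
row [ 3.66  0.07 -0.04] [-0.14 -0.12 -0.01]
row [13.66  0.07 -0.02] [-0.14 -0.12 -0.01]
row [22.66  0.06  0.  ] [-0.14 -0.12 -0.01]
```

View pics/s47.png

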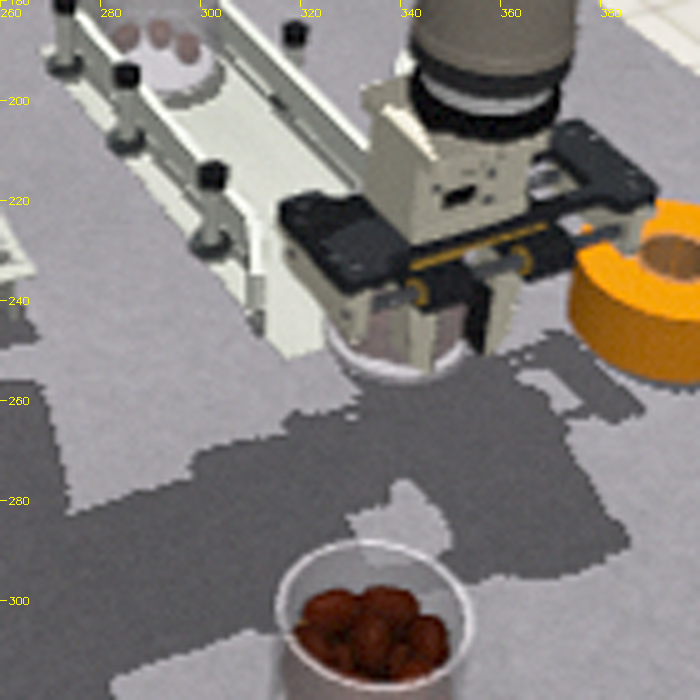

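View pics/t47.png

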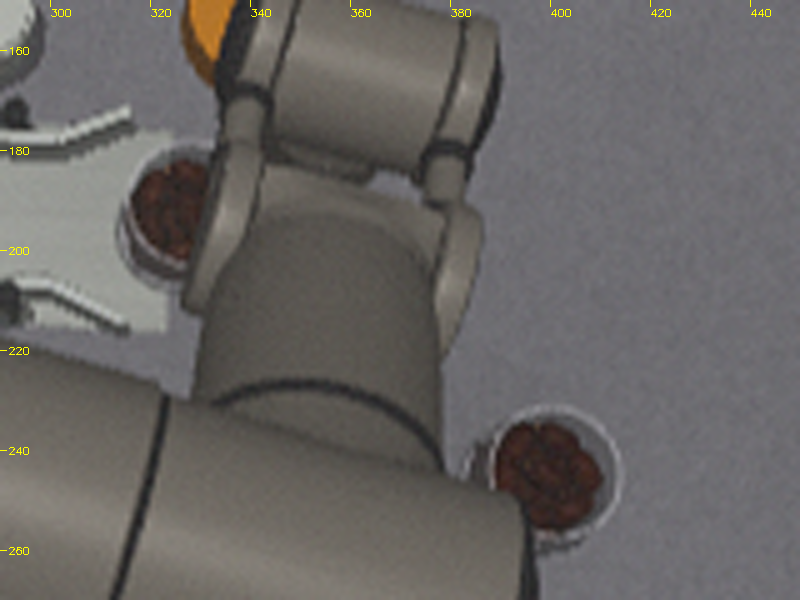

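```bash
for i in 1 2 3; do python3 -m crank '[[1.2,0,0,0,0,0,0.33],[2.4,0,0,0,0,0,0.33],[3.6,0,0,0,0,0,0.33],[4.8,0,0,0,0,0,0.33],[6,0,0,0,0,0,0.33]]' | grep -E "pos|force"; done; python3 -m crank '[[1.2,0,0,0,0,0,0.33],[2.4,0,0,0,0,0,0.33],[3.6,0,0,0,0,0,0.33],[4.4,0,0,0,0,0,0.33]]'; python3 - <<'E'
from h import *
o=st(); 
for s in (.09,.0947): p=lane(s,0);go((*p,.044),(180,0,LYAW),o)
E
```

```text
tool_pos: [0.6345, -0.029, 0.0437]
contact_force: [-0.3, -1.9, -0.7]
tool_pos: [0.636, 0.0309, 0.0439]
contact_force: [-0.1, -1.0, -0.1]
tool_pos: [0.6376, 0.0908, 0.044]
contact_force: [0.6, -2.2, -0.1]
time: 56.45
tool_pos: [0.6387, 0.1349, 0.0441]
tool_rot: [-3.139, -0.002, 1.546]
contact_force: [0.0, -1.3, -0.2]
opening: 0.0302
56.45 [0.6387 0.1349 0.0441] [-1.7988e+02 -1.0000e-01  8.8560e+01] q [0.09 0.77 1.36 0.   1.01 0.11] F [ 0.  -1.3 -0.2] op 0.0302
row [0.27 0.05 0.01] [-0.12 -0.1   0.01]
row [0.74 0.05 0.01] [-0.12 -0.1   0.01]
```

```bash
python3 -m crank '[[0.2,0,0,0,0,0,0.33],[0.5,0,0,0,0,0,0.33],[0.5,0,0,0,0,0,0.33]]'; python3 -m crank '[[0.1,0,0,0,0,0,0.33],[0.2,0,0,0,0,0,0.33],[0.2,0,0,0,0,0,0.33]]';  python3 -m crank '[[0.1,0,0,0,0,0,0.33],[0.2,0,0,0,0,0,0.33],[0.2,0,0,0,0,0,0.33]]'; python3 -m crank '[[0.1,0,0,0,0,0,0.33],[0.2,0,0,0,0,0,0.33],[0.2,0,0,0,0,0,0.33]]'; python3 - <<'E'
from h import *
o=st();crop("side","s48.png",240,360,140,260,5)
E
```

```text
time: 56.82
tool_pos: [0.6389, 0.1391, 0.0442]
tool_rot: [-3.14, -0.002, 1.545]
contact_force: [-0.2, -0.8, 0.1]
opening: 0.0304
time: 57.2
tool_pos: [0.639, 0.1409, 0.0442]
tool_rot: [-3.14, -0.002, 1.545]
contact_force: [-0.2, -2.8, 0.3]
opening: 0.0304
time: 57.58
tool_pos: [0.6391, 0.1421, 0.0445]
tool_rot: [-3.14, -0.0, 1.545]
contact_force: [-0.3, -6.0, 1.5]
opening: 0.0302
time: 57.95
tool_pos: [0.6392, 0.1424, 0.0445]
tool_rot: [-3.14, 0.002, 1.545]
contact_force: [-0.8, -12.2, 3.0]
opening: 0.0304
57.95 [0.6392 0.1424 0.0445] [-1.7988e+02  1.0000e-01  8.8530e+01] q [ 0.1   0.77  1.36 -0.    1.01  0.13] F [ -0.8 -12.2   3. ] op 0.0304
```

View pics/s48.png

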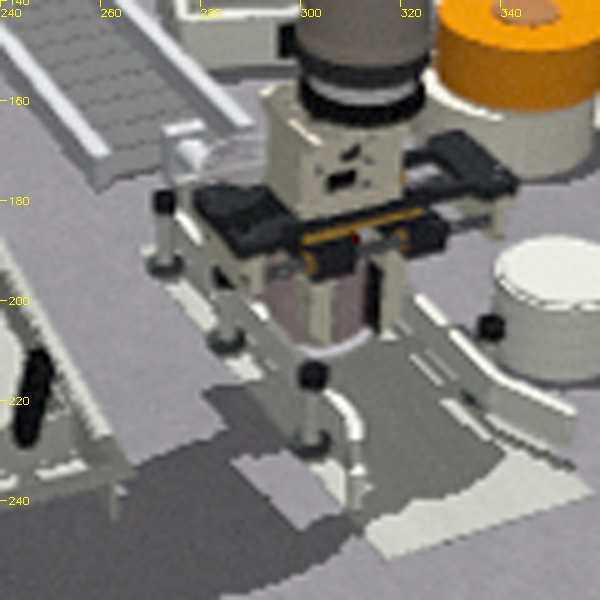

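Jar 2 is seated, exactly 84 mm behind jar 1 (TCP y 0.2264 against 0.1424). Backing off, then going behind jar_full2 to push it +x onto the lane line.

```bash
python3 -m crank '[[-1.5,0,0,0,0,0,0.33],[-4,0,0,0,0,0,0.33],[-6,0,-5,0,0,0,0.33],[-8,0,-12,0,0,0,0.33],[-10,0,-17,0,0,0,0.33]]'; python3 - <<'E'
from h import *
c=read_camera("top");J=ray(c,400.4,243.6,.08)[:2];print(J)
o=st(); go((J[0]-.075,J[1],.22),(180,0,0),o)
crop("top","t48.png",200,440,150,300,3)
E
```

```text
time: 58.62
tool_pos: [0.6366, 0.0451, 0.2143]
tool_rot: [-3.14, -0.003, 1.546]
contact_force: [0.2, -0.1, -0.4]
opening: 0.0301
[ 0.46903036 -0.26534329]
58.67 [0.6399 0.0421 0.2236] [ 1.793e+02 -5.000e-02  8.847e+01] q [-0.05  0.57  1.22  0.    1.34 -0.03] F [ 2.8 -1.5  6.5] op 0.0305
row [-31.39 -23.75   0.04] [ 0.52 -0.58 88.46]
```

View pics/t48.png

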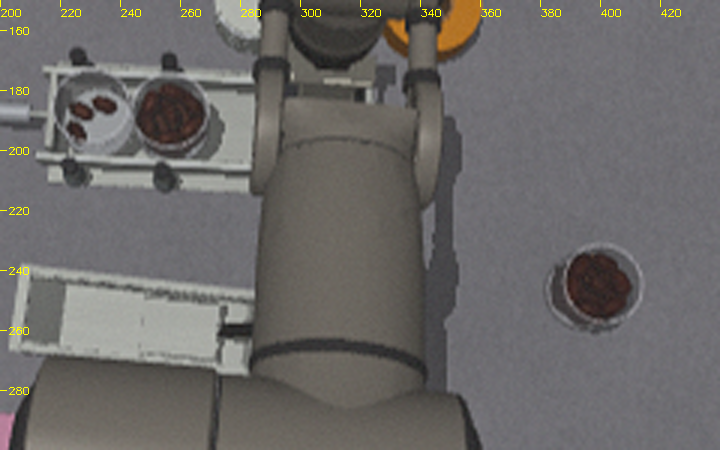

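Two jars are seated in line. Moving behind the third.

```bash
python3 -m crank '[[-6,-4.8,0,0,0,10,0.33],[-12,-9.6,0,0,0,20,0.33],[-18,-14,0,0,0,30,0.33],[-25,-19,0,0,0,40,0.33],[-31.4,-23.7,0,0,0,50,0.33]]'; python3 -m crank '[[0,0,0,0,0,38,0.33],[0,0,0,0,0,38,0.33],[0,0,0,0,0,38,0.33],[0,0,0,0,0,38,0.33],[0,0,0,0,0,38,0.33]]'; python3 - <<'E'
from h import *
o=st(); go((.467-.078,-.2655,.1),(180,0,0),o)
E
```

```text
time: 59.35
tool_pos: [0.44, -0.1994, 0.2122]
tool_rot: [-3.139, -0.001, 0.667]
contact_force: [0.6, -1.1, -0.1]
opening: 0.0302
time: 59.98
tool_pos: [0.4413, -0.1981, 0.2121]
tool_rot: [-3.139, 0.002, 0.01]
contact_force: [-0.1, 0.9, -0.2]
opening: 0.0301
59.98 [ 0.4413 -0.1981  0.2121] [-1.7985e+02  1.0000e-01  6.0000e-01] q [-0.58  0.3   1.68  0.    1.16  0.98] F [-0.1  0.9 -0.2] op 0.0301
row [-5.28  6.71 11.2 ] [-0.15  0.1   0.6 ]
```

```bash
python3 -m crank '[[-5.3,6.7,0,-0.1,0.1,0.6,0.33],[-5.3,6.7,0,-0.1,0.1,0.6,0.33],[-5.3,6.7,5,-0.1,0.1,0.6,0.33],[-5.3,6.7,10,-0.1,0.1,0.6,0.33],[-5.3,6.7,10,-0.1,0.1,0.6,0.33]]'; python3 - <<'E'
from h import *
o=st(); go((.467-.078,-.2655,.045),(180,0,0),o)
crop("side","s49.png",280,420,220,360,5)
crop("top","t49.png",340,460,200,300,5)
E
```

```text
time: 60.6
tool_pos: [0.387, -0.264, 0.1098]
tool_rot: [-3.136, 0.006, 0.001]
contact_force: [-0.9, 0.6, -0.1]
opening: 0.0301
60.6 [ 0.387  -0.264   0.1098] [-1.7967e+02  3.3000e-01  3.0000e-02] q [-0.76  0.41  1.85  0.    0.89  0.81] F [-0.9  0.6 -0.1] op 0.0301
row [0.24 0.19 6.47] [-0.33  0.33  0.03]
```

View pics/s49.png

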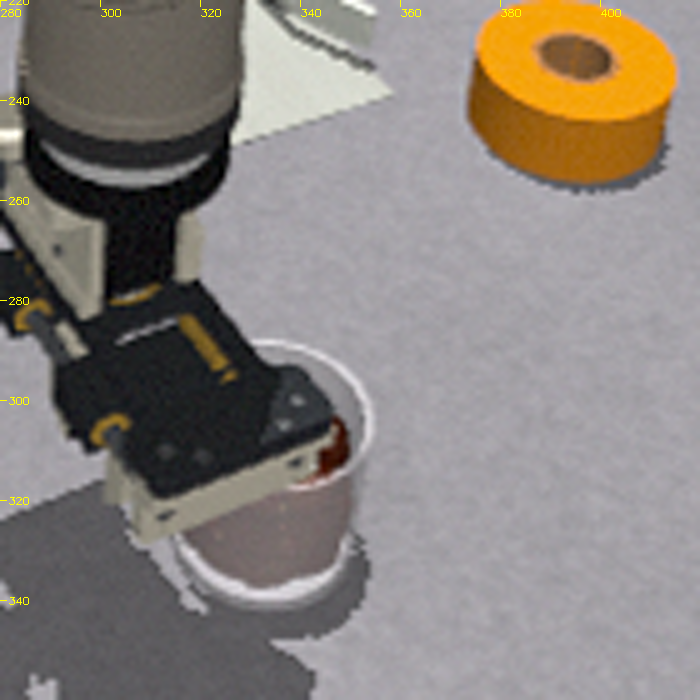

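View pics/t49.png

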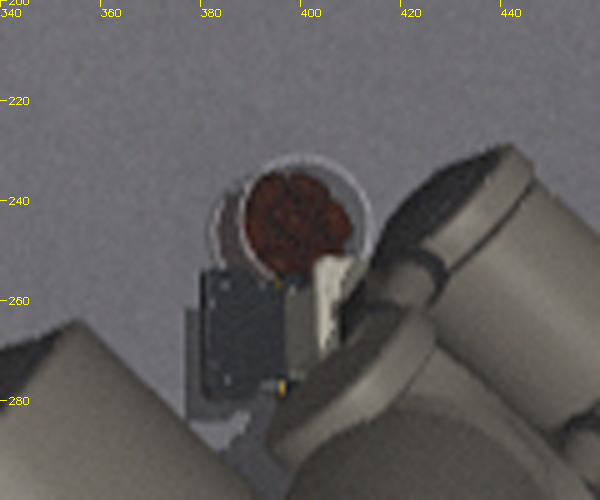

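Behind the jar with clearance. Descending and pushing +x.

```bash
python3 -m crank '[[0,0.15,3,-0.3,0.3,0,0.33],[0,0.15,6.5,-0.3,0.3,0,0.33],[0,0.15,6.5,-0.3,0.3,0,0.33]]'; python3 -m crank '[[1,0,0,0,0,0,0.33],[2,0,0,0,0,0,0.33],[3,0,0,0,0,0,0.33],[4,0,0,0,0,0,0.33],[5,0,0,0,0,0,0.33]]'; python3 - <<'E'
from h import *
o=st(); go((.58,-.2655,.045),(180,0,0),o)
crop("side","s50.png",280,420,220,360,5)
E
```

```text
time: 61.08
tool_pos: [0.3888, -0.2671, 0.0477]
tool_rot: [3.137, -0.004, -0.0]
contact_force: [1.0, 0.6, 1.0]
opening: 0.0303
time: 61.7
tool_pos: [0.4389, -0.2671, 0.0477]
tool_rot: [3.137, -0.004, -0.001]
contact_force: [-5.0, 0.1, 5.4]
opening: 0.0301
61.7 [ 0.4389 -0.2671  0.0477] [ 1.7973e+02 -2.2000e-01 -5.0000e-02] q [-0.7   0.57  1.79 -0.    0.77  0.88] F [-5.   0.1  5.4] op 0.0301
row [14.11 -0.17  0.33] [ 0.27 -0.22 -0.05]
```

View pics/s50.png

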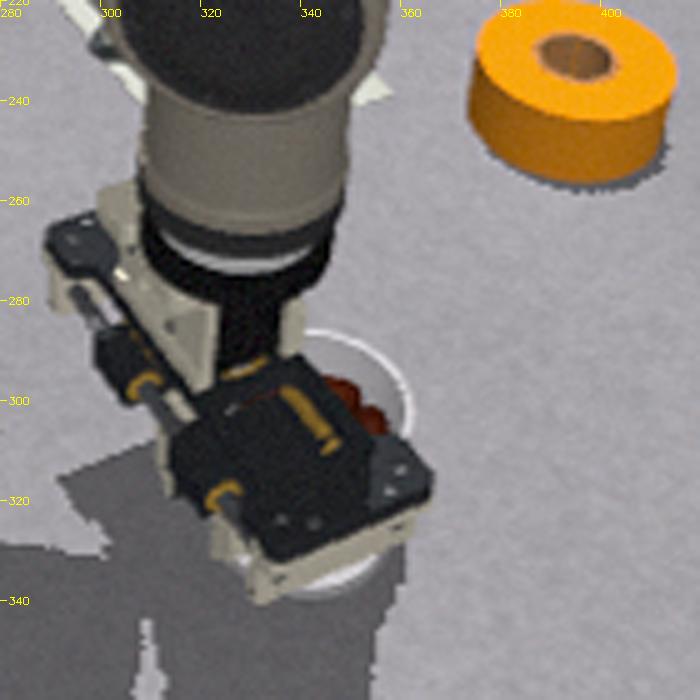

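```bash
python3 -m crank '[[1,0,0.3,0.2,-0.2,0,0.33],[2,0,0.3,0.2,-0.2,0,0.33],[3,0,0.3,0.2,-0.2,0,0.33],[4,0,0.3,0.2,-0.2,0,0.33],[5,0,0.3,0.2,-0.2,0,0.33]]'; python3 -m crank '[[1,0,0,0,0,0,0.33],[2,0,0,0,0,0,0.33],[3,0,0,0,0,0,0.33],[4,0,0,0,0,0,0.33],[5,0,0,0,0,0,0.33]]';python3 -m crank '[[1,0,0,0,0,0,0.33],[2,0,0,0,0,0,0.33],[3,0,0,0,0,0,0.33],[4,0,0,0,0,0,0.33],[4,0,0,0,0,0,0.33]]'; python3 - <<'E'
from h import *
o=st()
crop("side","s51.png",280,420,200,340,5)
crop("top","t51.png",340,460,160,260,5)
E
```

```text
time: 62.38
tool_pos: [0.4895, -0.2673, 0.0447]
tool_rot: [3.14, -0.002, -0.001]
contact_force: [-1.0, 1.0, -1.0]
opening: 0.0306
time: 63.0
tool_pos: [0.5394, -0.2673, 0.0449]
tool_rot: [3.14, -0.001, -0.001]
contact_force: [-0.1, -0.0, -1.0]
opening: 0.0302
time: 63.62
tool_pos: [0.5799, -0.2675, 0.0452]
tool_rot: [3.139, -0.003, -0.001]
contact_force: [0.8, -0.3, 0.2]
opening: 0.0305
63.62 [ 0.5799 -0.2675  0.0452] [ 1.7987e+02 -1.7000e-01 -4.0000e-02] q [-0.55  0.75  1.42 -0.    0.98  1.02] F [ 0.8 -0.3  0.2] op 0.0305
```

View pics/s51.png

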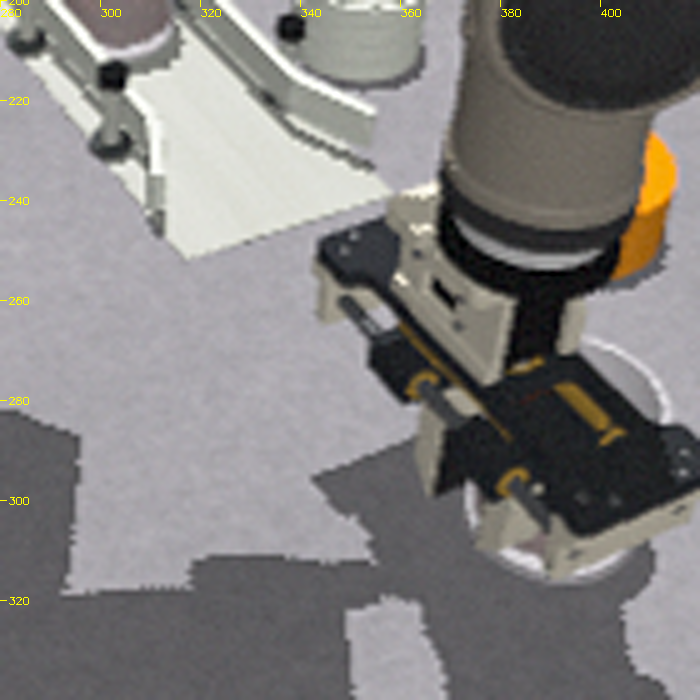

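View pics/t51.png

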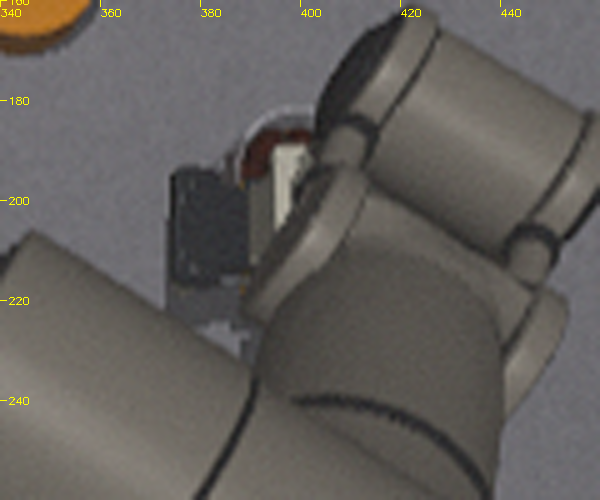

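```bash
python3 -m crank '[[-2,0,0,0,0,0,0.33],[-4,0,-3,0,0,0,0.33],[-7,0,-8,0,0,0,0.33],[-12,0,-14,0,0,0,0.33],[-16,0,-17,0,0,0,0.33]]'; python3 - <<'E'
from h import *
o=st()
crop("side","s52.png",280,420,200,340,5)
crop("top","t52.png",340,460,160,260,5)
E
```

```text
time: 64.35
tool_pos: [0.4197, -0.2671, 0.215]
tool_rot: [3.138, -0.003, -0.001]
contact_force: [-0.1, -1.7, 0.4]
opening: 0.0304
64.35 [ 0.4197 -0.2671  0.215 ] [ 1.7981e+02 -1.9000e-01 -4.0000e-02] q [-0.72  0.32  1.65 -0.    1.17  0.85] F [-0.1 -1.7  0.4] op 0.0304
```

View pics/t52.png

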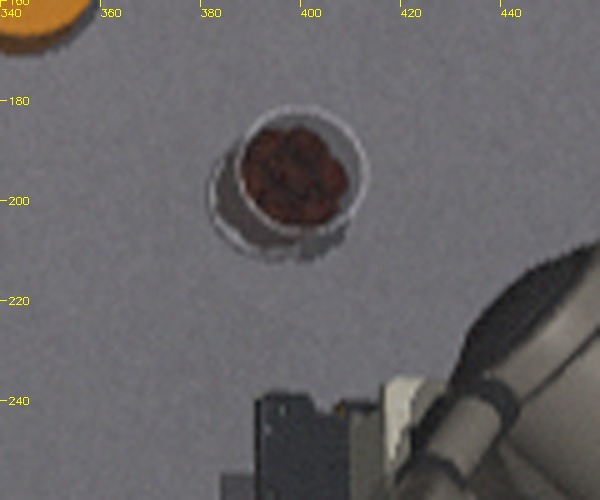

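View pics/s52.png

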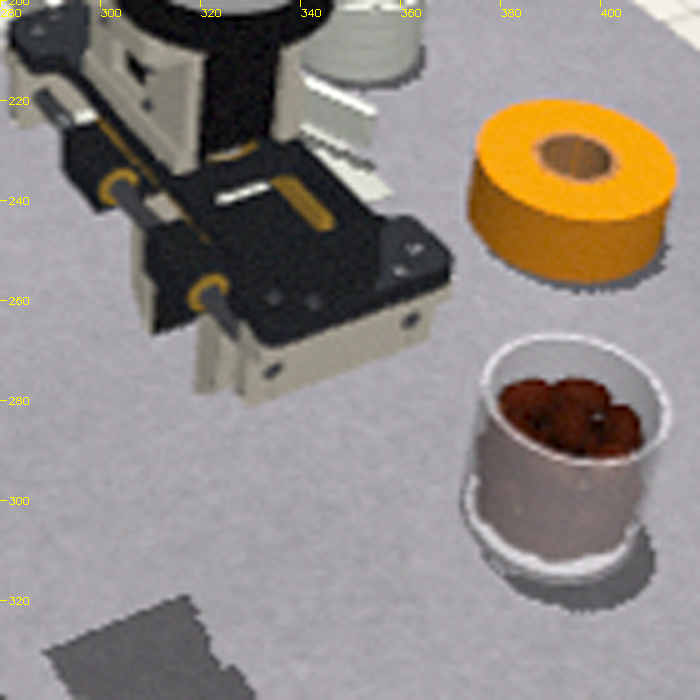

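```bash
python3 - <<'E'
from h import *
o=st();c=read_camera("top")
J=ray(c,400.2,193.4,.08)[:2];a=np.radians(LYAW);d=np.array((np.cos(a),np.sin(a)));n=np.array((-np.sin(a),np.cos(a)))
print(J,(J-LO_)@d,(J-LO_)@n); p=lane((J-LO_)@d-.08,(J-LO_)@n-.0005);print(p); go((p[0],p[1],.2),(180,0,LYAW),o)
E
```

```text
64.45 [ 0.4187 -0.2679  0.2177] [179.61  -0.37  -0.18] q [-0.72  0.31  1.65 -0.    1.17  0.85] F [ 0.4 -0.1 -0.4] op 0.0301
[ 0.62993551 -0.26930107] -0.31697835671286784 -0.0009568208789901212
[ 0.62841099 -0.3492881 ]
row [20.99  8.06  1.96] [ 6.000e-01  1.000e-02 -8.873e+01]
```

```bash
python3 -m crank '[[4,3,0,0,0,-10,0.33],[8,8,0,0,0,-20,0.33],[12,8,0,0,0,-30,0.33],[16,8.1,0,0,0,-40,0.33],[21,8.1,0,0.3,0,-50,0.33]]'; python3 -m crank '[[0,0,0,0,0,-38.7,0.33],[0,0,0,0,0,-38.7,0.33],[0,0,0,0,0,-38.7,0.33],[0,0,0,0,0,-38.7,0.33],[0,0,0,0,0,-38.7,0.33]]'; python3 - <<'E'
from h import *
o=st(); go((.6284,-.3493,.1),(180,0,LYAW),o)
E
```

```text
time: 65.12
tool_pos: [0.632, -0.3481, 0.2115]
tool_rot: [-3.137, -0.002, 0.877]
contact_force: [1.3, -1.1, 0.3]
opening: 0.0304
time: 65.75
tool_pos: [0.6309, -0.3477, 0.2115]
tool_rot: [-3.139, -0.004, 1.546]
contact_force: [0.7, -0.3, -0.5]
opening: 0.0303
65.75 [ 0.6309 -0.3477  0.2115] [-179.87   -0.25   88.6 ] q [-0.61  0.75  0.92  0.    1.48 -0.59] F [ 0.7 -0.3 -0.5] op 0.0303
row [-0.21 -0.22 11.15] [-0.13 -0.25  0.05]
```

```bash
python3 -m crank '[[-0.2,-0.2,4,-0.1,-0.2,0,0.33],[-0.2,-0.2,8,-0.1,-0.2,0,0.33],[-0.2,-0.2,11,-0.1,-0.2,0,0.33],[-0.2,-0.2,11,-0.1,-0.2,0,0.33]]'; python3 - <<'E'
from h import *
o=st(); go((.6284,-.3493,.045),(180,0,LYAW),o)
crop("side","s53.png",300,440,200,340,5)
E
```

```text
time: 66.25
tool_pos: [0.6271, -0.3485, 0.0995]
tool_rot: [-3.137, -0.003, 1.545]
contact_force: [0.3, -0.5, 0.3]
opening: 0.0304
66.25 [ 0.6271 -0.3485  0.0995] [-179.73   -0.2    88.53] q [-0.61  0.82  1.08  0.    1.24 -0.59] F [ 0.3 -0.5  0.3] op 0.0304
row [-0.09  0.15  5.45] [-0.27 -0.2  -0.02]
```

View pics/s53.png

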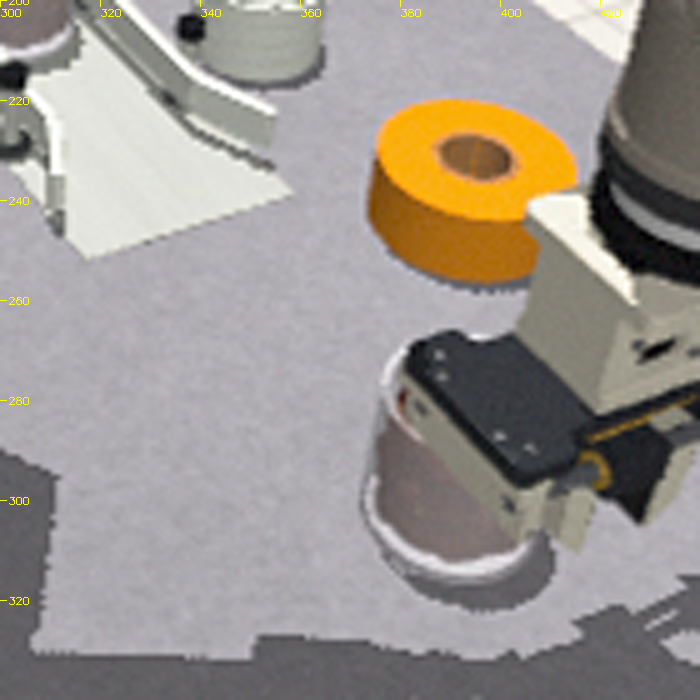

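Behind the jar with clearance. Lowering and pushing in.

```bash
python3 -m crank '[[0,0.15,3,-0.2,-0.2,0,0.33],[0,0.15,5.4,-0.2,-0.2,0,0.33],[0,0.15,5.4,-0.2,-0.2,0,0.33]]'; for i in 1 2 3; do python3 -m crank '[[1,0,0,0,0,0,0.33],[2,0,0,0,0,0,0.33],[3,0,0,0,0,0,0.33],[4,0,0,0,0,0,0.33],[5,0,0,0,0,0,0.33]]' | grep -E "pos|rot|force"; done; python3 - <<'E'
from h import *
o=st(); 
for s in (-.2,-.1,0): p=lane(s);go((*p,.045),(180,0,LYAW),o)
crop("side","s54.png",280,420,200,340,5)
E
```

```text
time: 66.68
tool_pos: [0.6298, -0.3496, 0.0491]
tool_rot: [3.138, 0.003, 1.546]
contact_force: [-0.2, 0.2, 0.5]
opening: 0.0305
tool_pos: [0.6316, -0.3001, 0.0502]
tool_rot: [3.135, 0.006, 1.547]
contact_force: [-0.3, -4.7, 3.9]
tool_pos: [0.6329, -0.2501, 0.0498]
tool_rot: [3.135, 0.005, 1.547]
contact_force: [0.3, -5.6, 5.9]
tool_pos: [0.634, -0.2002, 0.0496]
tool_rot: [3.135, 0.005, 1.547]
contact_force: [0.5, -5.7, 5.2]
68.55 [ 0.634  -0.2002  0.0496] [179.64   0.31  88.62] q [-0.42  0.78  1.33 -0.    1.03 -0.39] F [ 0.5 -5.7  5.2] op 0.0302
row [ 4.78 -0.33  0.43] [0.36 0.31 0.07]
row [14.78 -0.31  0.38] [0.36 0.31 0.07]
row [24.78 -0.3   0.33] [0.36 0.31 0.07]
```

View pics/s54.png

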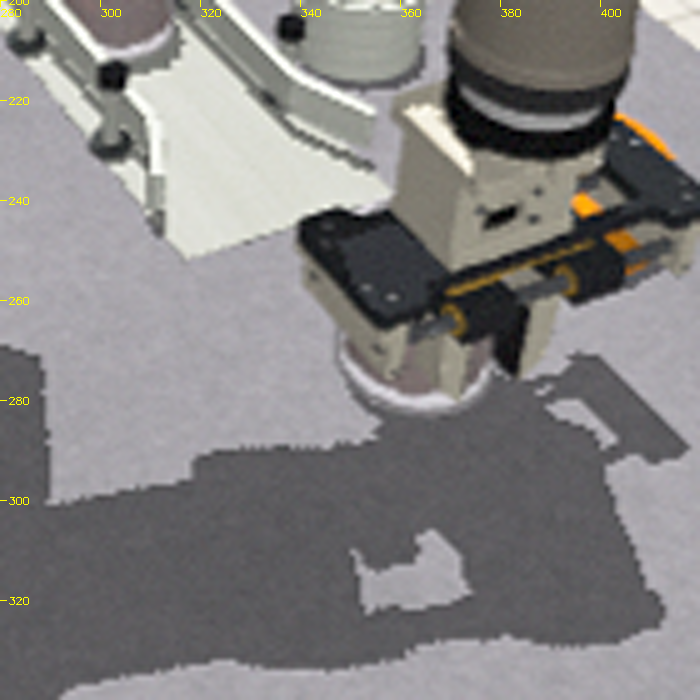

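```bash
python3 -m crank '[[1,-0.1,0.3,0.3,0.3,0,0.33],[2,-0.2,0.4,0.4,0.3,0,0.33],[3,-0.3,0.4,0.4,0.3,0,0.33],[4,-0.3,0.4,0.4,0.3,0,0.33],[5,-0.3,0.4,0.4,0.3,0,0.33]]'; for i in 1 2 3; do python3 -m crank '[[1.2,0,0,0,0,0,0.33],[2.4,0,0,0,0,0,0.33],[3.6,0,0,0,0,0,0.33],[4.8,0,0,0,0,0,0.33],[6,0,0,0,0,0,0.33]]' | grep -E "pos|rot|force"; done; python3 - <<'E'
from h import *
o=st(); 
for s in (0,.0107): p=lane(s);go((*p,.045),(180,0,LYAW),o)
crop("side","s55.png",240,380,150,290,5)
E
```

```text
time: 69.22
tool_pos: [0.6316, -0.1493, 0.0446]
tool_rot: [-3.139, -0.001, 1.547]
contact_force: [0.5, -5.0, 3.2]
opening: 0.0302
tool_pos: [0.6331, -0.0891, 0.0447]
tool_rot: [-3.139, -0.001, 1.547]
contact_force: [0.7, -4.4, 4.8]
tool_pos: [0.6345, -0.0291, 0.0446]
tool_rot: [-3.139, -0.001, 1.547]
contact_force: [-0.2, -4.9, 3.8]
tool_pos: [0.6359, 0.031, 0.0447]
tool_rot: [-3.139, -0.001, 1.547]
contact_force: [0.0, -3.9, 2.9]
71.1 [0.6359 0.031  0.0447] [-1.7984e+02 -8.0000e-02  8.8640e+01] q [-0.07  0.75  1.42  0.    0.98 -0.05] F [ 0.  -3.9  2.9] op 0.0304
row [ 1.67  0.07 -0.03] [-0.16 -0.08  0.09]
row [ 2.74  0.07 -0.03] [-0.16 -0.08  0.09]
```

View pics/s55.png

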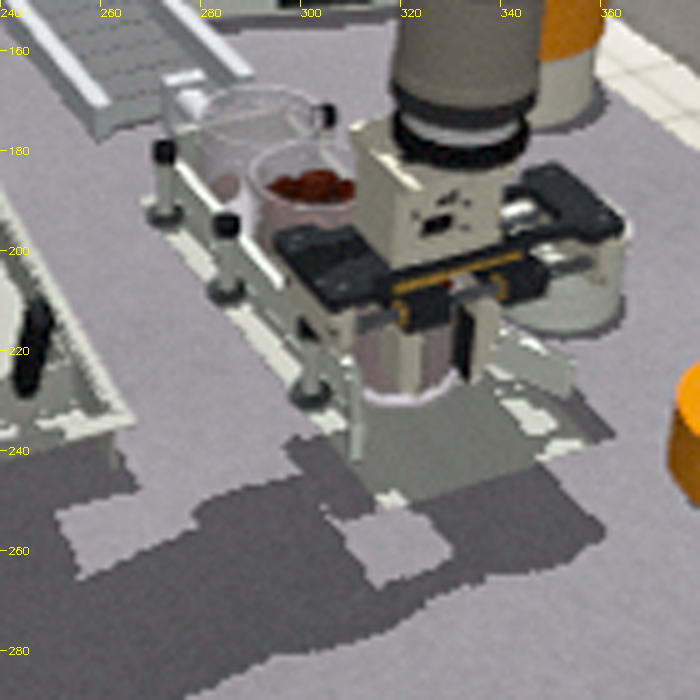

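```bash
python3 -m crank '[[0.8,0,0,0,0,0,0.33],[1.6,0,0,0,0,0,0.33],[2.2,0,0,0,0,0,0.33],[2.4,0,0,0,0,0,0.33],[2.4,0,0,0,0,0,0.33]]'; for i in 1 2 3; do python3 -m crank '[[0.1,0,0,0,0,0,0.33],[0.2,0,0,0,0,0,0.33],[0.2,0,0,0,0,0,0.33]]' | grep -E "pos|force"; done
```

```text
time: 71.78
tool_pos: [0.6364, 0.0545, 0.0446]
tool_rot: [-3.139, -0.002, 1.547]
contact_force: [0.2, 0.0, 0.2]
opening: 0.0306
tool_pos: [0.6365, 0.0561, 0.0447]
contact_force: [-0.4, -2.5, -0.6]
tool_pos: [0.6366, 0.0578, 0.0447]
contact_force: [1.7, -2.7, -0.6]
tool_pos: [0.6369, 0.0582, 0.045]
contact_force: [-0.9, -9.6, -0.2]
```

```bash
for i in 1 2; do python3 -m crank '[[0.1,0,0,0,0,0,0.33],[0.2,0,0,0,0,0,0.33],[0.2,0,0,0,0,0,0.33]]' | grep -E "pos|force"; done;  python3 -m crank '[[-0.5,0,0,0,0,0,0.33],[-1.5,0,0,0,0,0,0.33],[-4,0,-1,0,0,0,0.33],[-6,0,-8,0,0,0,0.33],[-8,0,-15,0,0,0,0.33]]'; python3 -m crank '[[-14,-8,0,0,0,0,0.33],[-20,-14,0,0,0,0,0.33],[-25,-18,0,0,0,0,0.33],[-25,-18,0,0,0,0,0.33],[-25,-18,0,0,0,0,0.33]]'; python3 - <<'E'
from h import *
o=st(); 
crop("top","t56.png",195,325,150,290,4)
crop("top","t57.png",200,320,160,220,6)
crop("side","s56.png",220,360,140,260,5)
c=read_camera("top");cv2.imwrite("pics/tfull.png",c["frame"][:,:,::-1])
E
```

```text
tool_pos: [0.6371, 0.0586, 0.0453]
contact_force: [-1.7, -16.5, 1.6]
tool_pos: [0.6372, 0.0588, 0.0454]
contact_force: [-1.5, -23.1, 2.7]
time: 74.28
tool_pos: [0.6351, -0.0106, 0.1761]
tool_rot: [-3.138, -0.002, 1.547]
contact_force: [0.7, 0.0, 0.2]
opening: 0.03
time: 74.9
tool_pos: [0.4484, -0.2572, 0.1755]
tool_rot: [-3.14, -0.001, 1.547]
contact_force: [0.1, -0.0, 0.5]
opening: 0.0305
74.9 [ 0.4484 -0.2572  0.1755] [-1.7993e+02 -6.0000e-02  8.8660e+01] q [-0.67  0.4   1.65  0.    1.1  -0.65] F [ 0.1 -0.   0.5] op 0.0305
```

View pics/t57.png

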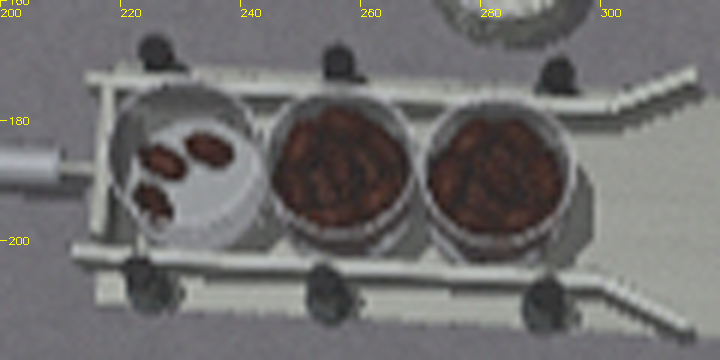

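View pics/s56.png

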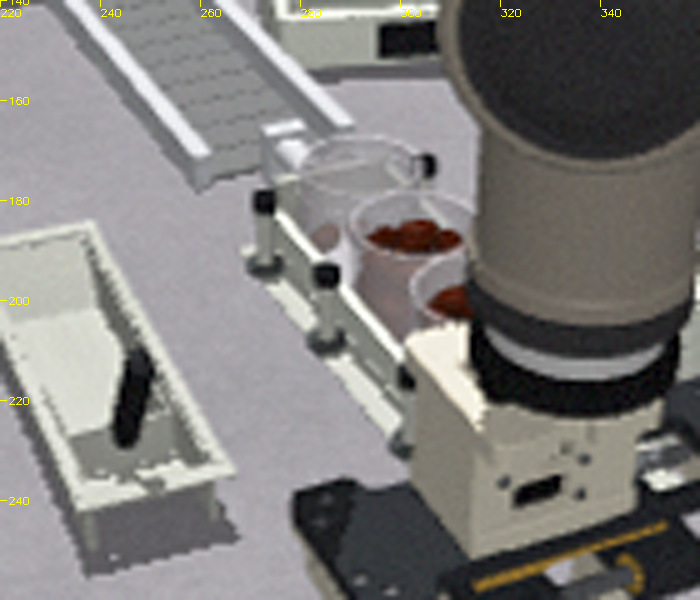

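View pics/tfull.png

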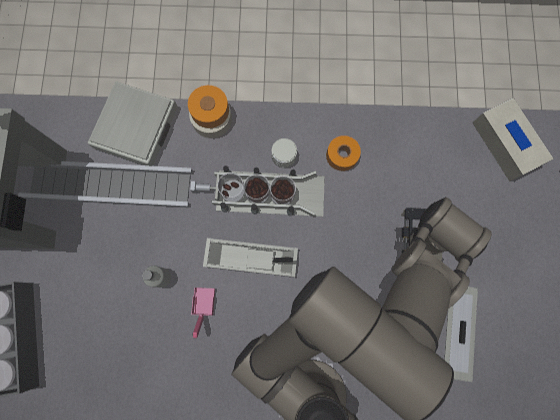

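All three jars are in file. One last check of spacing and uprightness before handing in.

```bash
python3 - <<'E'
from h import *
c=read_camera("top");a=np.radians(LYAW);d=np.array((np.cos(a),np.sin(a)));n=np.array((-np.sin(a),np.cos(a)))
im=cv2.GaussianBlur(cv2.resize(cv2.cvtColor(c["frame"],cv2.COLOR_RGB2GRAY)[160:220,200:320],None,fx=6,fy=6,interpolation=cv2.INTER_CUBIC),(5,5),0)
h=cv2.HoughCircles(im,cv2.HOUGH_GRADIENT,1.5,110,param1=80,param2=20,minRadius=68,maxRadius=86)
for x,y,r in sorted(h[0].tolist())[:6]:
    J=ray(c,200+x/6-.42,160+y/6-.42,.08)[:2];print(round(x),round(y),round(r),"s %.4f lat %.4f"%((J-LO_)@d,(J-LO_)@n))
E
```

```text
71 248 70 s 0.2800 lat 0.0567
182 155 74 s 0.2254 lat 0.0029
338 154 74 s 0.1428 lat -0.0025
497 166 72 s 0.0582 lat -0.0006
```

```bash
python3 -c "
from cell import robot
print(robot.hand_in())"
```

```text
the job is handed in; nothing more can be done
None
```

The job is done and handed in at about 75 s, but one slip during the jar work may count against "without lifting". When I first dragged the date jar while gripping it near its rim, it tipped forward, by very roughly 30° at worst, with its rear edge off the bench. I righted it and pushed every jar low from behind after that.

- **Lid:** it lies flat on clear bench to the robot's right.
- **Dates:** all three dates present went into the empty jar with the scoop. The fingers never touched a date, and none was lost when the jar tipped.
- **Scoop:** it stands in the emptied tray.
- **Jars:** all three are upright in single file between the rails. The force rose to 19 N, 12 N and 23 N as the first, second and third jars seated.
- **Spacing:** the fingers stopped 84 mm apart, exactly one jar diameter. The last camera fit put the jars at 225, 143 and 58 mm along the lane, against an ideal 228, 144 and 60, which is within camera error.
- **Left alone:** the label roll, caps, white bottle and pink scoop look unmoved in the last picture. One full jar was knocked about 3 cm aside during the run, and I measured it again before pushing it.

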